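# Prop the lacquering rail with the lab jack and hang the brass bells

### The job

The lacquering rail is held at one end only, so first prop it: turn the lab jack's knob until the platform just touches the rubber foot under the rail's free end, without bending the rail up. Then hang every brass bell on the open stretch of the rail by its hook and slide it along under the keeper rod, past the white band, until all of them hang freely between the band and the post. Leave the other things on the bench where they are.

Things in the scene. Friction and masses are not known exactly. Their poses are not given: they have to be found in the camera images.
- rail_fixed_end (a point): on the axis of a level round steel rail (10 mm thick, 205 mm above the bench) where it is clamped to the post (16 mm thick, top 37 mm above the rail's axis) of its stand; z up, the rail runs 485 mm from here along -y of this frame to its free end. The stand's foot plate lies on the other side (+y)
- rail_band (a point): on the rail's axis, middle of a white band 10 mm wide, 230 mm from the post's axis; +y of its frame runs along the rail to the post, z up. From the post to 15 mm past this point a 6 mm keeper rod runs 21 mm above the rail (axis to axis): there hooks cannot be dropped on but slide along beneath it. From there the rail is open from above for about 150 mm up to the jack's platform
- foot_underside (a point): centre of the flat underside of a round black rubber foot (20 mm across) on a short leg under the rail, 455 mm from the post's axis and 30 mm from the rail's free end, about 164 mm above the bench and over the jack's platform
- rail (a joint): how far the springy rail is bent up about its clamp, rad: about 0 unloaded, positive when its free end is pushed up; 0.01 rad is 4.6 mm at the foot, and pushing up there takes about 1 N per mm; load on the unpropped rail makes it sag (negative)
- platform_top (a point): centre of the top face of the jack's square aluminium platform (100 x 100 mm), z up, below the foot; it rises 8 mm for each whole turn of the knob and stays where it is left. The jack is fixed to the bench: base, crossed arms, platform, and a level screw with its knob towards the robot
- knob_axis (a point): on the level axis of the jack's knob (black disc 56 mm across), 18 mm in front of its face, beside the middle of the spinner handle; the x axis is the turning axis, -x points out of the face to the robot. The frame turns with the knob. As the platform rises, the knob rises half as fast
- jack_knob (a joint): angle of the knob, rad; it grows, and the platform rises, when the knob is turned clockwise as seen from the robot; it turns many times against 0.04 N m of friction. At angle 0 the spinner handle is at the top
- spinner_mid (a point): middle of the spinner handle, a plain steel roller (12 mm thick, 34 mm long, level, along the knob's axis, free to turn on its own pin) that stands out from the knob's face 20 mm off the axis: led round that circle it cranks the knob. Its middle stays at least 44 mm above the bench, some 75 mm in front of the platform's edge
- bell1: small brass bell (44 mm across, 40 mm tall) mouth down on the bench, with a rigid C-shaped hook of flat aluminium bar (8 mm wide); 185 g, 123 mm tall in all. Origin at the centre of its mouth, z up. From the bell's top the bar runs 30 mm to -x, up, then back to a peak over the bell and 18 mm down on the +x side. May be absent
- bell1_hook (a point): point under the hook's peak, 112 mm above the mouth, on the bell's axis: on the rail's axis when hung, with bell x across the rail. The peak is 11 mm above it; the tip (x = 15 mm) 10 mm below; upright bar at x = -30 mm. On that bar a wooden grip block, 16 mm (x) by 12 mm (y) by 40 mm tall, 62 to 102 mm above the mouth
- bell2: small brass bell (44 mm across, 40 mm tall) mouth down on the bench, with a rigid C-shaped hook of flat aluminium bar (8 mm wide); 185 g, 123 mm tall in all. Origin at the centre of its mouth, z up. From the bell's top the bar runs 30 mm to -x, up, then back to a peak over the bell and 18 mm down on the +x side. May be absent
- bell2_hook (a point): point under the hook's peak, 112 mm above the mouth, on the bell's axis: on the rail's axis when hung, with bell x across the rail. The peak is 11 mm above it; the tip (x = 15 mm) 10 mm below; upright bar at x = -30 mm. On that bar a wooden grip block, 16 mm (x) by 12 mm (y) by 40 mm tall, 62 to 102 mm above the mouth
- bell3: small brass bell (44 mm across, 40 mm tall) mouth down on the bench, with a rigid C-shaped hook of flat aluminium bar (8 mm wide); 185 g, 123 mm tall in all. Origin at the centre of its mouth, z up. From the bell's top the bar runs 30 mm to -x, up, then back to a peak over the bell and 18 mm down on the +x side. May be absent
- bell3_hook (a point): point under the hook's peak, 112 mm above the mouth, on the bell's axis: on the rail's axis when hung, with bell x across the rail. The peak is 11 mm above it; the tip (x = 15 mm) 10 mm below; upright bar at x = -30 mm. On that bar a wooden grip block, 16 mm (x) by 12 mm (y) by 40 mm tall, 62 to 102 mm above the mouth
- bell4: small brass bell (44 mm across, 40 mm tall) mouth down on the bench, with a rigid C-shaped hook of flat aluminium bar (8 mm wide); 185 g, 123 mm tall in all. Origin at the centre of its mouth, z up. From the bell's top the bar runs 30 mm to -x, up, then back to a peak over the bell and 18 mm down on the +x side. May be absent
- bell4_hook (a point): point under the hook's peak, 112 mm above the mouth, on the bell's axis: on the rail's axis when hung, with bell x across the rail. The peak is 11 mm above it; the tip (x = 15 mm) 10 mm below; upright bar at x = -30 mm. On that bar a wooden grip block, 16 mm (x) by 12 mm (y) by 40 mm tall, 62 to 102 mm above the mouth
- polish_tin: flat round tin, a bystander that stays where it is; origin at its underside
- brass_dish: small brass bowl, a bystander that stays where it is; origin at its underside
- handpiece: rotary tool handpiece lying on its side, a bystander that stays where it is; origin at its underside
- pliers: pliers lying flat, a bystander that stays where it is; origin at its underside
- file: file with a wooden handle, a bystander that stays where it is; origin at its underside
- jar: amber glass jar, a bystander that stays where it is; origin at its underside
- candlestick: brass candlestick, a bystander that stays where it is; origin at its underside
- ring_clamp: small wooden hand clamp, a bystander that stays where it is; origin at its underside
Not all that is in view belongs to the job. Leave any green look-alike of the bell3 alone.

How it is judged:
By the outcome, as a careful person would: the job done as asked, in the order asked, and still so for the second after the job is handed in, with the robot touching nothing.
Of bell1, bell2, bell3, bell4 only 3 to 4 are there at a start; the rules pass over those that are not, and their reading is None.
At some moment in a run one of bell1, bell2, bell3, bell4 may be knocked a few centimetres aside while the robot is not near it.
It also fails if it takes over 208 s, if anything falls off the work surface, if the arm or the gripper's body presses on something with over 40 N, if the wrist force passes 120 N, or if a joint passes its speed limit or range.

### The arm

A 6-joint arm with a two-finger parallel gripper is mounted at the origin on the work surface. World frame = base frame: x ahead of the robot, y to its left, z up, the work surface at z = 0. Lengths are in m, angles in rad, forces in N, time in s.
With the tool pointing down it reaches from about 0.25 to 0.725 m from the base axis. Payload 4 kg.
Tool frame: the origin (TCP) lies on the centre line of the jaws, within the pads' length; the fingertips stand 17 mm ahead of it and the grasp point (between the pads) lies 2 mm behind it; z points along the fingers, x is the direction in which the jaws open and shut, and the axes are right-handed (so a half turn about z gives the same grasp; the last joint's range is limited). The gripper opens to 85 mm and grips with 20 to 120 N. Pads are 22 mm wide; open, the fingers measure 114 mm over their backs; the gripper's body (76 mm by 85 mm) begins 54 mm behind the grasp point. The pads swing forward as they close: fully open they stand 13 mm farther back than shut.
Start: joints at [1.16, 0.241, 0.005, 1.335, 0, 1.571], TCP at [0.2, 0.458, 0.248] pointing down, gripper open.
Joint ranges: [-2.72, 2.72], [-1.05, 1.87], [-1.09, 1.28], [-1.99, 2.15], [-1.42, 1.44], [-3.14, 3.14]. Speed limits (rad/s): [2.79, 2.79, 3.14, 3.14, 3.14, 3.14].

### API

Orientations are given as a unit quaternion [x, y, z, w].
In Python, from workcell import bot gives the robot as it stands.
- The arm moves only by the tool jog_arm, never from a script. Its arguments are lists of equal length, an entry for each row: "jaw": the closure, from 0 (fully open) to 1 (shut); "linear": the shift along the tool's x, y, z in m, a list of three; "delta_rot": the turn, a rotation vector about the tool's x, y, z in degrees, a list of three. A call has exactly 8 rows; each row is the pose to reach, as a shift and turn from the pose commanded when the call began, along the tool's axes at that moment; what a row does not reach only later rows make up. A row lasts 1/12 s, in which the tool goes at most 41.7 mm and 7.16 degrees, less where a joint would pass 70% of its speed; a pose out of reach is approached as far as the arm can. A call with a gripper value outside its range is refused whole. The fingers move at their own pace and stop on an object; the grip force is fixed at half the most. Time passes only in rows, so rows that repeat a pose let the fingers close, or fill a call up. It gives the time, the measured TCP pose, the force and the opening at its end, in the units of the state.
- bot.get_obs(): the state, without advancing time (a new reading comes with each control period).
- bot.camera(name): name is "scene" or "top" or "wrist"; returns (picture, depth): 384x512x3 uint8, red, green, blue; 384x512 float32, m along the optical axis (not along the pixel's ray), 0 where there is no reading.
- bot.calibration(name): a dict with "fovy" (degrees; the focal length in pixels is half the picture's height over the tangent of half this angle, whatever the lens; pixels are square), "cx", "cy" (the principal point, pixels), "origin" and "orientation" of the camera in the world. Camera axes: x right, y down, z forward; pixel columns grow to the right and rows downward; lengths in m; the calibration is good to about 2 mm. A picture is of the moment at which its call begins: read the wrist's pose just before it. calibration takes no time and is no camera call; for the wrist camera it gives the pose at the moment of the call.
- bot.job_done(): hands the job in, once; it reports no verdict.
The state is a dict: "clock": time; "joint_pos": joint angles; "joint_vel": joint speeds; "tau": joint torques, N m; "eef_pos": TCP position; "tool_rot": TCP orientation; "ft_force": force on the tool from outside, world axes, zero at the start; "ft_torque": the same for the moment, N m; "grip_width": finger opening in m.
Only numpy, scipy, OpenCV 4.12 (cv2) and the standard library are available. Lean on these libraries where they do the work, as an engineer would, in place of code of your own. Each camera call takes 0.05 s, during which the arm holds its last target.

## Working session

There is one attempt and no reset: what is moved stays moved. The work goes in short steps, Python scripts to look and compute and a tool call to move; the robot and the scene stay as the last step left them, time stands still between calls to the robot, and variables do not carry over. Pictures are saved under pics/ and viewed, and the job is handed in when it is done.

Besides the shell and the picture viewer there is one more tool, called after "Emit:" as name(argument=value, ...) on one line, values as JSON. jog_arm: Moves the arm, as the interface text tells. Its arguments: {"type":"object","properties":{"jaw":{"type":"array","items":{"type":"number"}},"linear":{"type":"array","items":{"type":"array","items":{"type":"number"}}},"delta_rot":{"type":"array","items":{"type":"array","items":{"type":"number"}}}},"required":["jaw","linear","delta_rot"]}

```bash
ls; mkdir -p pics; cat > h.py <<'E'
import numpy as np, cv2
from scipy.spatial.transform import Rotation as R
from workcell import bot
def snap(name,tag):
    c=bot.calibration(name); im,d=bot.camera(name)
    np.savez(f'{tag}.npz',im=im,d=d,**{k:np.array(v) for k,v in c.items()})
    cv2.imwrite(f'pics/{tag}.png',im[:,:,::-1]); return im,d,c
def load(tag):
    z=np.load(f'{tag}.npz'); return z['im'],z['d'],{k:z[k] for k in ('fovy','cx','cy','origin','orientation')}
def f(c,h=384): return h/2/np.tan(np.radians(float(c['fovy']))/2)
def ray(c,u,v):
    r=np.array([(u-c['cx'])/f(c),(v-c['cy'])/f(c),1.0]); return np.array(c['origin']),R.from_quat(c['orientation']).apply(r)
def onz(c,u,v,z):
    o,r=ray(c,u,v); return o+r*(z-o[2])/r[2]
def pt(c,d,u,v):
    o,r=ray(c,u,v); return o+r*d[int(v),int(u)]
def cloud(c,d):
    v,u=np.mgrid[0:d.shape[0],0:d.shape[1]]
    r=np.stack([(u-c['cx'])/f(c),(v-c['cy'])/f(c),np.ones(d.shape)],-1)*d[...,None]
    return R.from_quat(c['orientation']).apply(r.reshape(-1,3)).reshape(d.shape+(3,))+np.array(c['origin'])
def proj(c,p):
    q=R.from_quat(c['orientation']).inv().apply(np.array(p)-np.array(c['origin'])); return q[:2]/q[2]*f(c)+[c['cx'],c['cy']]
E
python3 - <<'E'
from h import *
print(bot.get_obs())
for n in ('scene','top','wrist'):
    im,d,c=snap(n,n+'0'); print(n,c,(d==0).mean())
E
```

```text
pics
{'clock': 0.0, 'joint_pos': array([1.16003407e+00, 2.41418947e-01, 3.69733704e-03, 1.33516365e+00,
       3.55642211e-05, 1.57078165e+00]), 'joint_vel': array([ 2.85823641e-04,  4.15931728e-04,  2.23401675e-04,  2.09279003e-03,
       -6.44629212e-05, -9.29851700e-04]), 'tau': array([ 1.82648349e-03, -3.72314966e+01,  2.52410549e+01,  1.69680332e-02,
        1.96248088e-04,  3.82590684e-06]), 'eef_pos': array([0.19940704, 0.45786652, 0.24739965]), 'tool_rot': array([ 8.36448846e-01,  5.48044010e-01, -8.83397541e-04,  5.57527617e-04]), 'ft_force': array([-0.14310996, -0.39345655, -0.26919912]), 'ft_torque': array([ 0.0255442, -0.001758 ,  0.019601 ]), 'grip_width': 0.08511529995083753}
scene {'fovy': 42.912209118350646, 'cx': 259.20274068999214, 'cy': 191.75649662934708, 'origin': array([1.17405554, 0.97278448, 1.07639963]), 'orientation': array([ 0.24298026,  0.86646073, -0.41820553, -0.12373574])} 0.011088053385416666
top {'fovy': 45.9146105958194, 'cx': 257.56709930884483, 'cy': 190.88338014744582, 'origin': array([ 0.29068926, -0.04975209,  1.51238197]), 'orientation': array([ 0.71007725, -0.69772332,  0.06778145, -0.06616753])} 0.004002888997395833
wrist {'fovy': 67.68885075884629, 'cx': 254.7541048833908, 'cy': 184.69213458720327, 'origin': array([0.12923737, 0.48858584, 0.37290978]), 'orientation': array([0.82622487, 0.54205875, 0.08311654, 0.1289047 ])} 0.004140218098958333
```

View pics/scene0.png

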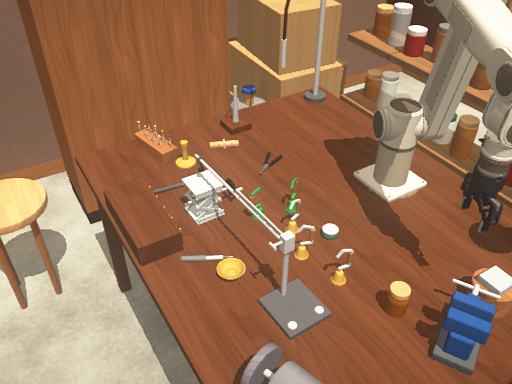

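View pics/top0.png

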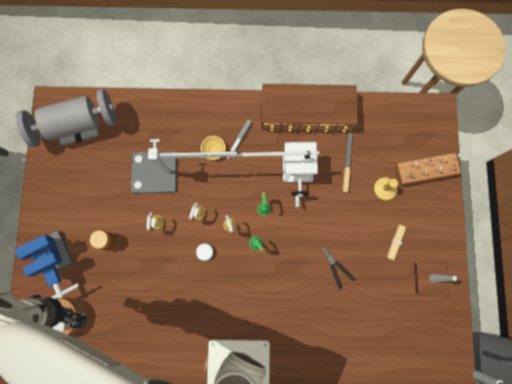

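View pics/wrist0.png

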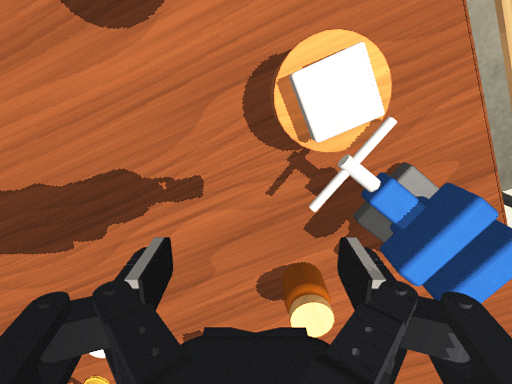

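Top view: brass bells at about (155,222), (198,212), (229,225); green look-alikes at (264,207) and (257,243), to be left alone. The brass dish (213,148) and candlestick (386,188) are also brass-coloured but are not bells. I'll crop and measure.

```bash
python3 - <<'E'
from h import *
im,d,c=load('top0')
a=cv2.resize(im[120:270,120:340],None,fx=3.6,fy=3.6,interpolation=cv2.INTER_CUBIC)
cv2.imwrite('pics/topcrop.png',a[:,:,::-1])
im2,d2,c2=load('scene0')
a=cv2.resize(im2[140:320,150:370],None,fx=3.3,fy=3.3,interpolation=cv2.INTER_CUBIC)
cv2.imwrite('pics/scenecrop.png',a[:,:,::-1])
for tag in ('top0','scene0'):
    im,d,c=load(tag); P=cloud(c,d)
    hsv=cv2.cvtColor(im,cv2.COLOR_RGB2HSV)
    for nm,lo,hi in (('brass',(18,140,120),(32,255,255)),('green',(45,120,60),(80,255,255))):
        m=cv2.inRange(hsv,lo,hi)*(d>0).astype(np.uint8)
        n,l,s,ce=cv2.connectedComponentsWithStats(m)
        for i in range(1,n):
            if s[i,4]>12:
                q=P[l==i]; print(tag,nm,ce[i].round(1),s[i,4],'med',np.median(q,0).round(4),'min',q.min(0).round(3),'max',q.max(0).round(3))
E
```

```text
top0 brass [271.6 127.7] 14 med [ 0.7972 -0.0961  0.0248] min [ 0.79  -0.1    0.013] max [ 0.801 -0.089  0.057]
top0 brass [343.9 129.5] 15 med [ 0.7969 -0.3423  0.0229] min [ 0.791 -0.351 -0.004] max [ 0.801 -0.337  0.053]
top0 brass [390.4 188.3] 62 med [ 0.5904 -0.4866  0.0223] min [ 0.583 -0.527 -0.003] max [ 0.609 -0.471  0.094]
top0 brass [201.2 212.8] 58 med [0.4994 0.1354 0.0106] min [ 0.485  0.127 -0.005] max [0.525 0.146 0.041]
top0 brass [159.3 222.4] 63 med [0.465  0.273  0.0125] min [ 0.448  0.264 -0.001] max [0.485 0.285 0.039]
top0 brass [233.8 223.2] 24 med [0.4674 0.026  0.012 ] min [ 0.453  0.022 -0.001] max [0.483 0.032 0.034]
top0 green [263.7 207.5] 107 med [ 0.5155 -0.0712  0.0333] min [ 0.503 -0.09  -0.002] max [ 0.54  -0.056  0.124]
top0 green [255.7 242.9] 95 med [ 0.401  -0.0483  0.0364] min [ 0.384 -0.065  0.006] max [ 0.419 -0.032  0.131]
scene0 brass [248.3  99.7] 68 med [-0.0362 -1.081  -0.1749] min [-0.06  -1.106 -0.201] max [-0.018 -1.066 -0.14 ]
scene0 brass [184.8 157. ] 266 med [ 0.6006 -0.4734  0.0145] min [ 0.545 -0.636 -0.003] max [ 0.635 -0.44  
[... 198 characters left out ...]
2] max [0.522 0.17  0.041]
scene0 brass [230.6 268.3] 485 med [0.7186 0.0962 0.0134] min [ 0.683  0.041 -0.004] max [0.764 0.149 0.029]
scene0 brass [338.2 277.9] 161 med [0.4771 0.2949 0.0174] min [ 0.449  0.271 -0.003] max [0.49  0.308 0.041]
scene0 green [293.2 182.3] 27 med [ 0.407  -0.044   0.1152] min [ 0.379 -0.064  0.101] max [ 0.415 -0.035  0.125]
scene0 green [255.9 190.9] 33 med [ 0.5309 -0.0683  0.1156] min [ 0.438 -0.186  0.001] max [ 0.552 -0.06   0.124]
scene0 green [291.4 204.3] 85 med [ 0.4088 -0.0438  0.0174] min [ 0.359 -0.106 -0.002] max [ 0.425 -0.022  0.056]
scene0 green [259.6 207.8] 36 med [ 0.5178 -0.0662  0.0386] min [ 0.503 -0.075  0.008] max [ 0.533 -0.058  0.057]
```

View pics/topcrop.png

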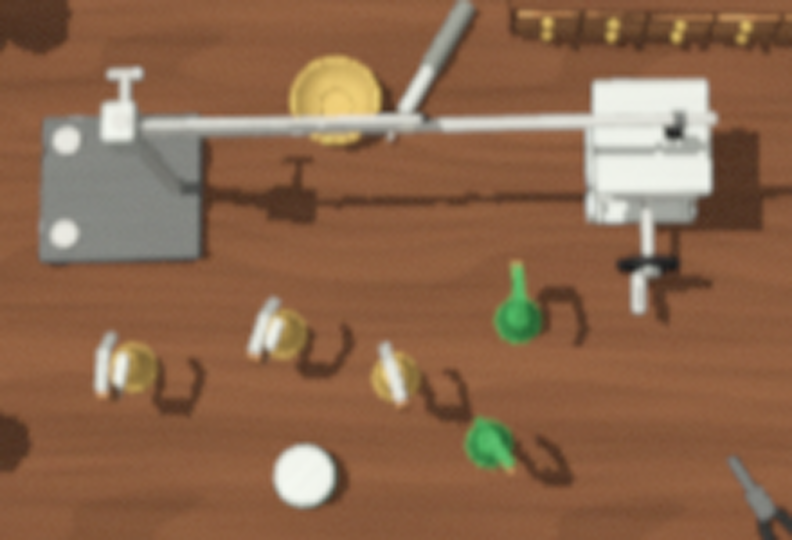

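View pics/scenecrop.png

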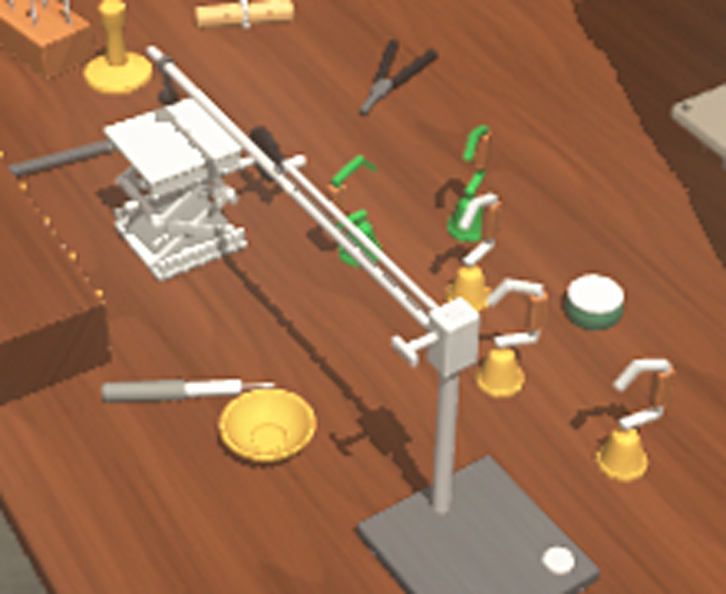

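```bash
python3 - <<'E'
from h import *
im,d,c=load('top0'); P=cloud(c,d)
# full-res top crop coordinates -> orig: u=120+uc/3.6, v=120+vc/3.6
for nm,uc,vc in [('post top',118,122),('rail L',160,125),('rail mid',300,124),('band?',418,120),('rail R',520,123),('rail free',710,118),('plat',650,90),('plat near edge',650,190),('knob',648,264),('spinner',640,300),('spinner end',638,308),('foot',675,128)]:
    u,v=120+uc/3.6,120+vc/3.6
    print(nm,round(u),round(v),pt(c,d,round(u),round(v)).round(4))
# rail pts: cloud z in .19-.24, x .6-.8
m=(P[...,2]>.195)&(P[...,2]<.24)&(P[...,0]>.55)&(P[...,0]<.8)&(P[...,1]<.35)
q=P[m]; print(len(q),q.min(0),q.max(0)); 
k=(q[:,2]<.213); print(np.polyfit(q[k,1],q[k,0],1))
for tag in('top0','scene0'):
    im,d,c=load(tag); P=cloud(c,d)
    m=(P[...,2]>.10)&(P[...,2]<.135)&(P[...,0]>.4)&(P[...,0]<.56)&(P[...,1]>-.0)&(P[...,1]<.33)
    n,l,s,ce=cv2.connectedComponentsWithStats(m.astype(np.uint8))
    for i in range(1,n):
        if s[i,4]<6: continue
        q=P[l==i]; mu=q.mean(0); w,v=np.linalg.eigh(np.cov(q[:,:2].T)); print(tag,ce[i].round(),s[i,4],mu.round(3),'dir',np.degrees(np.arctan2(v[1,1],v[0,1])).round(1),'len',(np.ptp((q[:,:2]-mu[:2])@v[:,1])).round(3))
E
```

```text
post top 153 154 [0.6388 0.2549 0.2389]
rail L 164 155 [0.6439 0.2287 0.2113]
rail mid 203 154 [0.6482 0.1129 0.2145]
band? 236 153 [0.6495 0.0147 0.2271]
rail R 264 154 [ 0.6527 -0.0678  0.2103]
rail free 317 153 [ 0.6597 -0.2258  0.2067]
plat 301 145 [ 0.7047 -0.185   0.1364]
plat near edge 301 173 [ 0.6299 -0.1916  0.0692]
knob 300 193 [ 0.5594 -0.1863  0.09  ]
spinner 298 203 [ 0.5335 -0.1835  0.0505]
spinner end 297 206 [ 0.5238 -0.1804  0.0485]
foot 308 156 [ 0.6592 -0.2028  0.1731]
781 [ 0.62466662 -0.22941424  0.1953311 ] [0.68885529 0.27063749 0.2399613 ]
[-0.05217379  0.65112547]
top0 [192. 211.] 53 [0.493 0.151 0.113] dir 161.5 len 0.054
top0 [149. 221.] 52 [0.459 0.286 0.114] dir 176.1 len 0.054
top0 [229. 223.] 47 [0.455 0.037 0.114] dir -160.1 len 0.054
scene0 [295. 203.] 49 [0.457 0.041 0.111] dir -162.5 len 0.051
scene0 [306. 228.] 70 [0.494 0.152 0.112] dir 158.2 len 0.052
scene0 [344. 252.] 64 [0.462 0.287 0.113] dir 172.0 len 0.054
```

```bash
cat >> h.py <<'E'
def tool(yaw=0,tilt=0,flip=False):
    # yaw deg: heading of tool lean about z; tilt deg: 0 = down, 90 = pointing along heading. jaws horizontal
    t=np.radians(tilt); z=np.array([np.sin(t),0,-np.cos(t)]); x=np.array([0,1.,0])*(-1 if flip else 1)
    M=np.stack([x,np.cross(z,x),z],1); return R.from_euler('z',yaw,degrees=True)*R.from_matrix(M)
def mv(pos,rot,base=None,n=4,quiet=False):
    o=bot.get_obs() if base is None else None
    p0,r0=(o['eef_pos'],R.from_quat(o['tool_rot'])) if base is None else base
    lin=r0.inv().apply(np.array(pos)-p0); rv=np.degrees((r0.inv()*rot).as_rotvec())
    if not quiet: print('lin',lin.round(n).tolist(),'rot',rv.round(1).tolist(),'|lin|',np.linalg.norm(lin).round(3),'|rot|',np.linalg.norm(rv).round(1))
    return lin,rv
def st():
    o=bot.get_obs(); print('t',round(o['clock'],2),'q',o['joint_pos'].round(2).tolist(),'p',o['eef_pos'].round(4).tolist(),'F',o['ft_force'].round(1).tolist(),'w',round(o['grip_width'],4))
E
python3 - <<'E'
from h import *
o=bot.get_obs();r0=R.from_quat(o['tool_rot'])
c=bot.calibration('wrist'); print('cam in tool',r0.inv().apply(np.array(c['origin'])-o['eef_pos']).round(4),(r0.inv()*R.from_quat(c['orientation'])).as_rotvec(degrees=True).round(2))
for fl in(0,1): mv([.38,-.15,.25],tool(0,40,fl))
E
```

```text
cam in tool [-0.0002 -0.0766 -0.1254] [-17.64  -0.02  -0.06]
lin [-0.4853, 0.4083, -0.0016] rot [-39.4, 8.3, -22.5] |lin| 0.634 |rot| 46.2
lin [-0.4853, 0.4083, -0.0016] rot [11.3, 53.9, 148.0] |lin| 0.634 |rot| 157.9
```

Emit:
jog_arm(jaw=[0,0,0,0,0,0,0,0], linear=[[-0.03,0.025,0],[-0.06,0.05,0],[-0.09,0.075,0],[-0.12,0.1,0],[-0.15,0.125,0],[-0.18,0.15,0],[-0.21,0.175,0],[-0.24,0.2,0]], delta_rot=[[-2.5,0.5,-1.5],[-5,1,-3],[-7.5,1.5,-4.5],[-10,2,-6],[-12.5,2.5,-7.5],[-15,3,-9],[-17.5,3.5,-10.5],[-20,4,-12]])

```text
clock: 0.82
eef_pos: [0.287, 0.1569, 0.248]
tool_rot: [0.761, 0.624, 0.124, 0.127]
ft_force: [0.7, -0.2, 0.4]
grip_width: 0.0852
```

```bash
python3 - <<'E'
from h import *
st(); mv([.38,-.15,.25],tool(0,40))
E
```

```text
t 0.82 q [0.73, -0.32, -0.58, 1.06, -0.26, 0.89] p [0.287, 0.1569, 0.248] F [0.7, -0.2, 0.4] w 0.0852
lin [-0.2835, 0.1438, 0.0421] rot [-19.4, 4.0, -10.4] |lin| 0.321 |rot| 22.3
```

Emit:
jog_arm(jaw=[0,0,0,0,0,0,0,0], linear=[[-0.04,0.02,0.006],[-0.08,0.04,0.012],[-0.12,0.06,0.018],[-0.16,0.08,0.024],[-0.2,0.1,0.03],[-0.24,0.122,0.036],[-0.283,0.144,0.042],[-0.283,0.144,0.042]], delta_rot=[[-2.7,0.6,-1.5],[-5.4,1.2,-3],[-8.1,1.7,-4.5],[-10.8,2.3,-6],[-13.5,2.9,-7.5],[-16.2,3.4,-9],[-19.4,4,-10.4],[-19.4,4,-10.4]])

```text
clock: 1.48
eef_pos: [0.3663, -0.1079, 0.248]
tool_rot: [0.665, 0.664, 0.243, 0.242]
ft_force: [1.8, 1.3, -0.9]
grip_width: 0.0854
```

```bash
python3 - <<'E'
from h import *
st(); snap('wrist','w1')
E
```

```text
t 1.48 q [-0.54, -0.45, -0.83, 0.57, 0.33, -0.43] p [0.3663, -0.1079, 0.248] F [1.8, 1.3, -0.9] w 0.0854
```

View pics/w1.png

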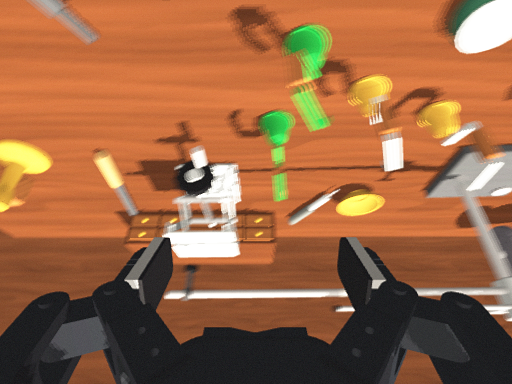

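```bash
python3 - <<'E'
from h import *
mv([.42,-.19,.18],tool(0,40))
E
```

```text
lin [-0.0675, -0.0029, 0.0886] rot [0.1, 1.2, -0.9] |lin| 0.111 |rot| 1.5
```

Emit:
jog_arm(jaw=[0,0,0,0,0,0,0,0], linear=[[-0.01,0,0.02],[-0.02,0,0.04],[-0.03,0,0.06],[-0.04,0,0.08],[-0.04,0,0.08],[-0.04,0,0.08],[-0.04,0,0.08],[-0.04,0,0.08]], delta_rot=[[0,0,0],[0,0,0],[0,0,0],[0,0,0],[0,0,0],[0,0,0],[0,0,0],[0,0,0]])

```text
clock: 2.2
eef_pos: [0.4193, -0.1472, 0.1881]
tool_rot: [0.665, 0.664, 0.242, 0.242]
ft_force: [-0.4, 0.6, 0.8]
grip_width: 0.0855
```

```bash
python3 - <<'E'
from h import *
st(); im,d,c=snap('wrist','w2'); cv2.imwrite('pics/w2r.png',cv2.resize(im[::-1,::-1,::-1],(800,600)))
mv([.42,-.19,.18],tool(0,40))
E
```

```text
t 2.2 q [-0.56, -0.19, -0.86, 0.29, 0.35, -0.44] p [0.4193, -0.1472, 0.1881] F [-0.4, 0.6, 0.8] w 0.0855
lin [-0.0428, -0.0049, 0.0068] rot [-0.0, 0.0, -0.1] |lin| 0.044 |rot| 0.1
```

View pics/w2r.png

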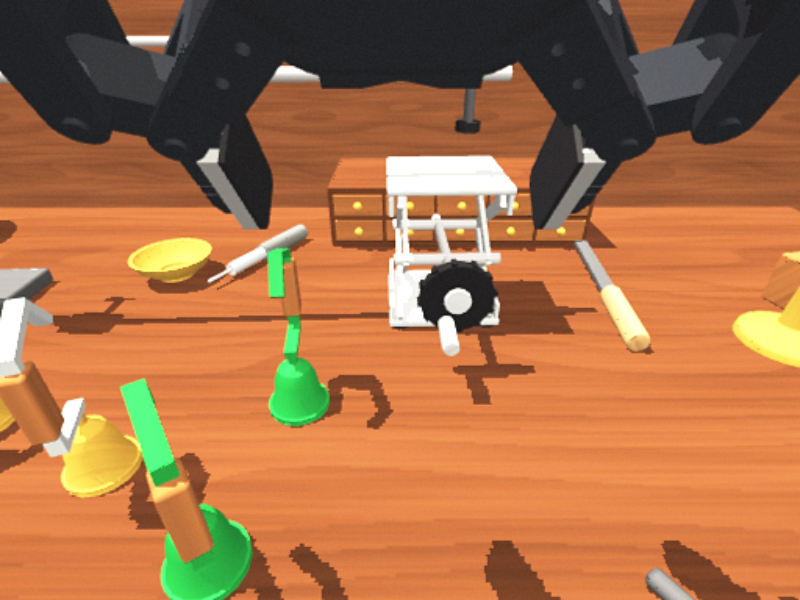

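```bash
python3 - <<'E'
from h import *
im,d,c=load('w2'); P=cloud(c,d)
g=lambda U,V:(round(511-U*512/800),round(383-V*384/600))
for nm,U,V in [('knob hub',457,300),('spin tip',452,348),('spin mid',448,332),('spin base',446,320),('knob top',462,266),('knob L',424,300),('knob R',492,300),('plat front mid',455,187),('plat front top L',390,176),('plat front top R',510,180),('plat top',450,168),('plat back L',390,160),('plat back R',495,160),('foot bot',467,129),('foot mid',467,125),('foot top',467,120),('leg',467,105),('rail',420,73)]:
    u,v=g(U,V); print(nm,u,v,P[v,u].round(4))
# black foot
hsv=cv2.cvtColor(im,cv2.COLOR_RGB2HSV)
m=(P[...,0]>.6)&(P[...,0]<.72)&(P[...,1]<-.15)&(P[...,1]>-.25)&(hsv[...,2]<80)
q=P[m];print('dark',m.sum(), q.min(0).round(4),q.max(0).round(4),np.median(q,0).round(4))
m=(P[...,0]>.54)&(P[...,0]<.60)&(P[...,1]<-.13)&(P[...,1]>-.24)&(hsv[...,2]<80)&(P[...,2]>.02)
q=P[m];print('knob',m.sum(), np.percentile(q,[1,50,99],axis=0).round(4))
m=(P[...,2]>.12)&(P[...,2]<.15)&(P[...,0]>.58)&(P[...,0]<.74)&(P[...,1]<-.1)&(P[...,1]>-.3)
q=P[m];print('plat',m.sum(), np.percentile(q,[0,2,10,50,90,98,100],axis=0).round(4))
m=(P[...,0]<.545)&(P[...,0]>.48)&(P[...,1]<-.14)&(P[...,1]>-.24)&(P[...,2]>.012)&(P[...,2]<.12)
q=P[m];print('spin',m.sum(), np.percentile(q,[0,10,50,90,100],axis=0).round(4))
E
```

```text
knob hub 219 191 [ 0.5556 -0.1878  0.0677]
spin tip 222 160 [ 0.5235 -0.1825  0.0485]
spin mid 224 171 [ 0.5372 -0.1814  0.0532]
spin base 226 178 [ 0.5505 -0.1803  0.0535]
knob top 215 213 [ 0.5593 -0.1909  0.0934]
knob L 240 191 [ 0.5581 -0.1644  0.0662]
knob R 196 191 [ 0.5599 -0.2147  0.0651]
plat front mid 220 263 [ 0.6187 -0.1892  0.13  ]
plat front top L 261 270 [ 0.6483 -0.1397  0.13  ]
plat front top R 185 268 [ 0.6412 -0.2357  0.1294]
plat top 223 275 [ 0.6715 -0.1906  0.1301]
plat back L 261 281 [ 0.7059 -0.1387  0.1296]
plat back R 194 281 [ 0.9262 -0.2818  0.0753]
foot bot 212 300 [ 0.6505 -0.1999  0.1658]
foot mid 212 303 [ 0.6523 -0.1999  0.1689]
foot top 212 306 [ 0.6575 -0.2004  0.1715]
leg 212 316 [ 0.657  -0.1994  0.1828]
rail 242 336 [ 0.3737 -0.1513  0.2268]
dark 160 [ 0.6176 -0.2325 -0.0011] [ 0.662  -0.1501  0.1935] [ 0.6536 -0.1987  0.1685]
knob 1393 [[ 0.5574 -0.2151  0.0412]
 [ 0.5593 -0.1898  0.0737]
 [ 0.5662 -0.1621  0.0938]]
plat 1903 [[ 0.6139 -0.2366  0.12  ]
 [ 0.616  -0.2336  0.1231]
 [ 0.6173 -0.2262  0.1267]
 [ 0.6449 -0.1852  0.1297]
 [ 0.6983 -0.1461  0.1301]
 [ 0.7106 -0.1386  0.1303]
 [ 0.7137 -0.1356  0.1306]]
spin 193 [[ 0.5227 -0.1879  0.0422]
 [ 0.5237 -0.186   0.0457]
 [ 0.5282 -0.1815  0.0511]
 [ 0.5415 -0.1772  0.0532]
 [ 0.5449 -0.1762  0.0543]]
```

```bash
python3 - <<'E'
from h import *
o=bot.get_obs(); mv([.535,-.181,.14],tool(3,15)); mv([.535,-.181,.046],tool(3,15),base=(np.array([.535,-.181,.14]),tool(3,15)))
E
```

```text
lin [-0.0336, 0.0575, 0.1114] rot [25.0, 1.4, -2.8] |lin| 0.13 |rot| 25.2
lin [0.0, -0.0243, 0.0908] rot [0.0, 0.0, 0.0] |lin| 0.094 |rot| 0.0
```

Emit:
jog_arm(jaw=[0.5,0.5,0.5,0.5,0.5,0.5,0.5,0.5], linear=[[-0.007,0.012,0.02],[-0.014,0.024,0.04],[-0.02,0.035,0.066],[-0.027,0.046,0.09],[-0.034,0.0575,0.111],[-0.034,0.0575,0.111],[-0.034,0.0575,0.111],[-0.034,0.0575,0.111]], delta_rot=[[5,0.3,-0.6],[10,0.6,-1.2],[15,0.9,-1.8],[20,1.2,-2.4],[25,1.4,-2.8],[25,1.4,-2.8],[25,1.4,-2.8],[25,1.4,-2.8]])

```text
clock: 2.92
eef_pos: [0.5341, -0.1812, 0.1388]
tool_rot: [0.683, 0.719, 0.094, 0.089]
ft_force: [0.1, 0.0, 0.2]
grip_width: 0.0428
```

```bash
python3 - <<'E'
from h import *
st(); mv([.535,-.181,.046],tool(3,15))
im,d,c=snap('wrist','w3'); cv2.imwrite('pics/w3r.png',cv2.resize(im[::-1,::-1,::-1],(800,600)))
P=cloud(c,d)
m=(P[...,0]<.552)&(P[...,0]>.515)&(P[...,1]<-.165)&(P[...,1]>-.20)&(P[...,2]>.03)&(P[...,2]<.07)
q=P[m];print('spin',m.sum(), np.percentile(q,[0,10,50,90,100],axis=0).round(4))
E
```

```text
t 2.92 q [-0.38, 0.28, -0.28, 0.78, 0.11, -0.42] p [0.5341, -0.1812, 0.1388] F [0.1, 0.0, 0.2] w 0.0428
lin [0.0, -0.023, 0.09] rot [-0.1, -0.1, -0.0] |lin| 0.093 |rot| 0.1
spin 556 [[ 0.523  -0.188   0.041 ]
 [ 0.5241 -0.1865  0.0487]
 [ 0.5349 -0.1821  0.0521]
 [ 0.5484 -0.1776  0.0535]
 [ 0.552  -0.1758  0.0546]]
```

View pics/w3r.png

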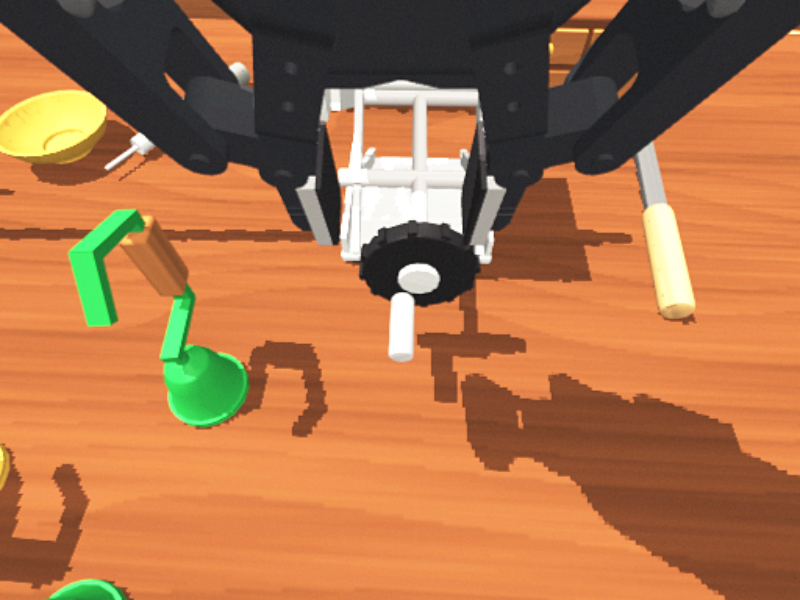

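Emit:
jog_arm(jaw=[0.5,0.5,0.5,0.5,0.6,1,1,1], linear=[[0.001,-0.006,0.025],[0.001,-0.012,0.05],[0.001,-0.018,0.075],[0.001,-0.023,0.09],[0.001,-0.023,0.09],[0.001,-0.023,0.09],[0.001,-0.023,0.09],[0.001,-0.023,0.09]], delta_rot=[[0,0,0],[0,0,0],[0,0,0],[0,0,0],[0,0,0],[0,0,0],[0,0,0],[0,0,0]])

```text
clock: 3.63
eef_pos: [0.5358, -0.1815, 0.0484]
tool_rot: [0.683, 0.719, 0.094, 0.091]
ft_force: [-3.1, 0.0, 3.5]
grip_width: 0.0097
```

```bash
python3 - <<'E'
from h import *
st()
E
```

```text
t 3.63 q [-0.38, 0.4, -0.39, 0.54, 0.11, -0.42] p [0.5358, -0.1815, 0.0484] F [-3.1, 0.0, 3.5] w 0.0097
```

```bash
cat > crank.py <<'E'
from h import *
import sys
def rows(th0,dth,n=8,r=.02,rise=.004,yaw=3,zoff=0):
    o=bot.get_obs(); r0=R.from_quat(o['tool_rot']); out=[]
    for k in range(1,n+1):
        a,b=np.radians(th0),np.radians(th0+dth*k)
        dl=-r*(np.sin(b)-np.sin(a)); dz=r*(np.cos(b)-np.cos(a))+rise*dth*k/360
        w=R.from_euler('z',yaw,degrees=True).apply([0,dl,dz])
        out.append((r0.inv().apply(w)).round(4).tolist())
    print(out)
if __name__=='__main__': st(); rows(float(sys.argv[1]),float(sys.argv[2]))
E
python3 crank.py 201.5 22.5
```

```text
t 3.63 q [-0.38, 0.4, -0.39, 0.54, 0.11, -0.42] p [0.5358, -0.1815, 0.0484] F [-3.1, 0.0, 3.5] w 0.0097
[[0.0066, 0.0012, -0.0043], [0.011, 0.0029, -0.0108], [0.0126, 0.0049, -0.0184], [0.0112, 0.007, -0.026], [0.007, 0.0088, -0.0326], [0.0006, 0.01, -0.0371], [-0.007, 0.0105, -0.039], [-0.0147, 0.0102, -0.0378]]
```

Emit:
jog_arm(jaw=[1,1,1,1,1,1,1,1], linear=[[0.0066,0.0012,-0.0043],[0.011,0.0029,-0.0108],[0.0126,0.0049,-0.0184],[0.0112,0.007,-0.026],[0.007,0.0088,-0.0326],[0.0006,0.01,-0.0371],[-0.007,0.0105,-0.039],[-0.0147,0.0102,-0.0378]], delta_rot=[[0,0,0],[0,0,0],[0,0,0],[0,0,0],[0,0,0],[0,0,0],[0,0,0],[0,0,0]])

```text
clock: 4.3
eef_pos: [0.5362, -0.1948, 0.0873]
tool_rot: [0.682, 0.719, 0.095, 0.089]
ft_force: [-9.7, 0.4, 12.9]
grip_width: 0.01
```

```bash
python3 crank.py 21.5 22.5; python3 - <<'E'
from h import *
im,d,c=snap('wrist','w4'); cv2.imwrite('pics/w4r.png',cv2.resize(im[::-1,::-1,::-1],(800,600)))
E
```

```text
t 4.3 q [-0.41, 0.35, -0.33, 0.65, 0.12, -0.45] p [0.5362, -0.1948, 0.0873] F [-9.7, 0.4, 12.9] w 0.01
[[-0.0066, -0.001, 0.0038], [-0.011, -0.0026, 0.0098], [-0.0127, -0.0045, 0.0169], [-0.0113, -0.0064, 0.0241], [-0.0071, -0.0081, 0.0302], [-0.0007, -0.0091, 0.0342], [0.0069, -0.0095, 0.0356], [0.0146, -0.0091, 0.0341]]
```

View pics/w4r.png

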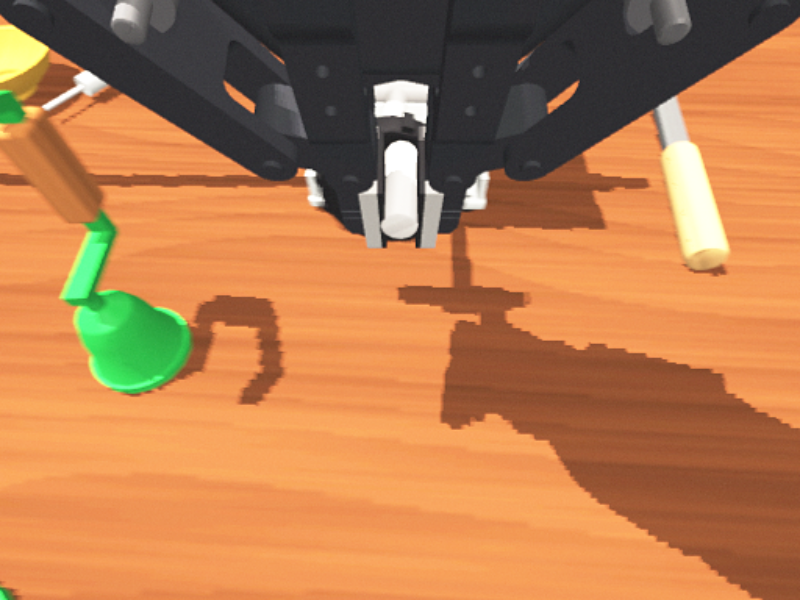

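Emit:
jog_arm(jaw=[1,1,1,1,1,1,1,1], linear=[[-0.0066,-0.0007,0.0028],[-0.011,-0.0023,0.0088],[-0.0127,-0.0042,0.0159],[-0.0113,-0.0061,0.0231],[-0.0071,-0.0078,0.0292],[-0.0007,-0.0088,0.0332],[0.0069,-0.0092,0.0346],[0.0146,-0.0088,0.0331]], delta_rot=[[0,0,0],[0,0,0],[0,0,0],[0,0,0],[0,0,0],[0,0,0],[0,0,0],[0,0,0]])

```text
clock: 5.02
eef_pos: [0.5359, -0.182, 0.0516]
tool_rot: [0.683, 0.719, 0.093, 0.091]
ft_force: [-6.0, -5.7, 9.5]
grip_width: 0.0096
```

```bash
python3 crank.py 201.5 30; 
```

```text
t 5.02 q [-0.38, 0.39, -0.38, 0.55, 0.11, -0.42] p [0.5359, -0.182, 0.0516] F [-6.0, -5.7, 9.5] w 0.0096
[[0.0083, 0.0017, -0.0063], [0.0124, 0.0042, -0.0158], [0.0112, 0.0069, -0.0261], [0.005, 0.0092, -0.0344], [-0.0045, 0.0103, -0.0387], [-0.0148, 0.0101, -0.0378], [-0.0231, 0.0086, -0.0322], [-0.0272, 0.0063, -0.0233]]
```

Emit:
jog_arm(jaw=[1,1,1,1,1,1,1,1], linear=[[0.0083,0.0018,-0.0068],[0.0124,0.0043,-0.0163],[0.0112,0.007,-0.0266],[0.005,0.0093,-0.0349],[-0.0045,0.0104,-0.0392],[-0.0148,0.0102,-0.0383],[-0.0231,0.0087,-0.0327],[-0.0272,0.0064,-0.0238]], delta_rot=[[0,0,0],[0,0,0],[0,0,0],[0,0,0],[0,0,0],[0,0,0],[0,0,0],[0,0,0]])

```text
clock: 5.68
eef_pos: [0.5366, -0.2093, 0.0761]
tool_rot: [0.683, 0.719, 0.094, 0.089]
ft_force: [-3.5, 2.2, 2.5]
grip_width: 0.0098
```

```bash
python3 crank.py 81.5 30; 
```

```text
t 5.68 q [-0.43, 0.38, -0.32, 0.64, 0.12, -0.47] p [0.5366, -0.2093, 0.0761] F [-3.5, 2.2, 2.5] w 0.0098
[[0.0012, -0.0026, 0.0096], [0.0073, -0.0046, 0.0173], [0.0168, -0.0056, 0.021], [0.0271, -0.0052, 0.0195], [0.0354, -0.0036, 0.0133], [0.0396, -0.0011, 0.0038], [0.0384, 0.0017, -0.0065], [0.0322, 0.0039, -0.0149]]
```

Emit:
jog_arm(jaw=[1,1,1,1,1,1,1,1], linear=[[0.0012,-0.0026,0.0096],[0.0073,-0.0046,0.0173],[0.0168,-0.0056,0.021],[0.0271,-0.0052,0.0195],[0.0354,-0.0036,0.0133],[0.0396,-0.0011,0.0038],[0.0384,0.0017,-0.0065],[0.0322,0.0039,-0.0149]], delta_rot=[[0,0,0],[0,0,0],[0,0,0],[0,0,0],[0,0,0],[0,0,0],[0,0,0],[0,0,0]])

```text
clock: 6.35
eef_pos: [0.5355, -0.175, 0.091]
tool_rot: [0.682, 0.72, 0.094, 0.089]
ft_force: [3.4, -2.3, -5.3]
grip_width: 0.0101
```

```bash
python3 crank.py 321.5 30; 
```

```text
t 6.35 q [-0.37, 0.34, -0.34, 0.65, 0.11, -0.41] p [0.5355, -0.175, 0.091] F [3.4, -2.3, -5.3] w 0.0101
[[-0.0095, 0.0011, -0.0043], [-0.0198, 0.0009, -0.0035], [-0.0281, -0.0006, 0.0021], [-0.0322, -0.0029, 0.0109], [-0.0311, -0.0055, 0.0206], [-0.0249, -0.0075, 0.0283], [-0.0154, -0.0085, 0.032], [-0.0051, -0.0081, 0.0305]]
```

Emit:
jog_arm(jaw=[1,1,1,1,1,1,1,1], linear=[[-0.0095,0.0011,-0.0043],[-0.0198,0.0009,-0.0035],[-0.0281,-0.0006,0.0021],[-0.0322,-0.0029,0.0109],[-0.0311,-0.0055,0.0206],[-0.0249,-0.0075,0.0283],[-0.0154,-0.0085,0.032],[-0.0051,-0.0081,0.0305]], delta_rot=[[0,0,0],[0,0,0],[0,0,0],[0,0,0],[0,0,0],[0,0,0],[0,0,0],[0,0,0]])

```text
clock: 7.02
eef_pos: [0.5359, -0.1824, 0.0595]
tool_rot: [0.683, 0.718, 0.093, 0.09]
ft_force: [-4.5, -6.2, 7.6]
grip_width: 0.0099
```

```bash
python3 crank.py 201.5 30; python3 - <<'E'
from h import *
for n in ('scene','top'):
    im,d,c=snap(n,n+'1'); P=cloud(c,d)
    m=(P[...,2]>.13)&(P[...,2]<.163)&(P[...,0]>.60)&(P[...,0]<.74)&(P[...,1]<-.1)&(P[...,1]>-.3)
    q=P[m];print(n,m.sum(), np.percentile(q,[0,2,10,50,90,98,100],axis=0).round(4))
im,d,c=load('scene1')
cv2.imwrite('pics/s1.png',cv2.resize(im[140:240,150:270],None,fx=5,fy=5,interpolation=cv2.INTER_CUBIC)[:,:,::-1])
E
```

```text
t 7.02 q [-0.38, 0.38, -0.38, 0.57, 0.11, -0.42] p [0.5359, -0.1824, 0.0595] F [-4.5, -6.2, 7.6] w 0.0099
[[0.0083, 0.0017, -0.0063], [0.0124, 0.0042, -0.0158], [0.0112, 0.0069, -0.0261], [0.005, 0.0092, -0.0344], [-0.0045, 0.0103, -0.0387], [-0.0148, 0.0101, -0.0378], [-0.0231, 0.0087, -0.0322], [-0.0272, 0.0063, -0.0233]]
scene 639 [[ 0.6146 -0.2396  0.1304]
 [ 0.6171 -0.2312  0.1322]
 [ 0.6348 -0.2173  0.1409]
 [ 0.6731 -0.166   0.1528]
 [ 0.7077 -0.1343  0.1559]
 [ 0.7136 -0.1318  0.1576]
 [ 0.7159 -0.1292  0.1629]]
top 859 [[ 0.6174 -0.2338  0.1322]
 [ 0.6192 -0.2323  0.148 ]
 [ 0.6259 -0.2237  0.1506]
 [ 0.6611 -0.1829  0.1544]
 [ 0.7084 -0.143   0.158 ]
 [ 0.7152 -0.1366  0.1604]
 [ 0.718  -0.1334  0.1627]]
```

View pics/s1.png

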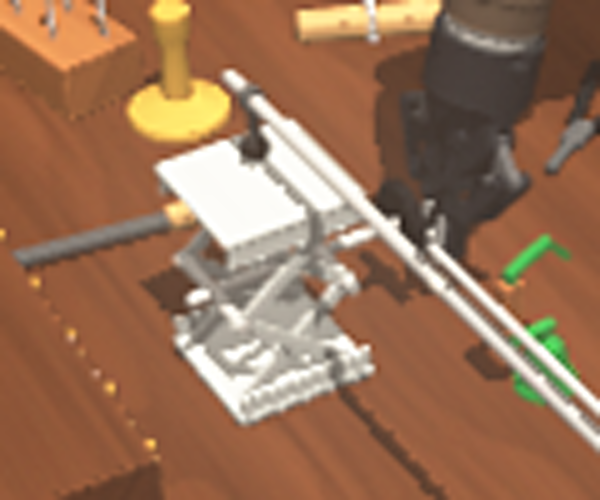

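Emit:
jog_arm(jaw=[1,1,1,1,1,1,1,1], linear=[[0.0083,0.0018,-0.0068],[0.0124,0.0043,-0.0163],[0.0112,0.007,-0.0266],[0.005,0.0093,-0.0349],[-0.0045,0.0104,-0.0392],[-0.0148,0.0102,-0.0383],[-0.0231,0.0087,-0.0327],[-0.0272,0.0064,-0.0238]], delta_rot=[[0,0,0],[0,0,0],[0,0,0],[0,0,0],[0,0,0],[0,0,0],[0,0,0],[0,0,0]])

```text
clock: 7.78
eef_pos: [0.5366, -0.2093, 0.0846]
tool_rot: [0.683, 0.719, 0.094, 0.089]
ft_force: [-3.9, 2.3, 2.4]
grip_width: 0.0102
```

```bash
python3 crank.py 81.5 15; 
```

```text
t 7.78 q [-0.43, 0.37, -0.31, 0.66, 0.12, -0.47] p [0.5366, -0.2093, 0.0846] F [-3.9, 2.3, 2.4] w 0.0102
[[-0.0001, -0.0013, 0.0049], [0.0012, -0.0026, 0.0096], [0.0037, -0.0037, 0.0139], [0.0073, -0.0046, 0.0173], [0.0118, -0.0053, 0.0198], [0.0168, -0.0056, 0.021], [0.022, -0.0056, 0.0209], [0.0271, -0.0052, 0.0196]]
```

Emit:
jog_arm(jaw=[1,1,1,1,1,1,1,1], linear=[[-0.0001,-0.0013,0.0049],[0.0012,-0.0026,0.0096],[0.0037,-0.0037,0.0139],[0.0073,-0.0046,0.0173],[0.0118,-0.0053,0.0198],[0.0168,-0.0056,0.021],[0.022,-0.0056,0.0209],[0.0271,-0.0052,0.0196]], delta_rot=[[0,0,0],[0,0,0],[0,0,0],[0,0,0],[0,0,0],[0,0,0],[0,0,0],[0,0,0]])

```text
clock: 8.45
eef_pos: [0.5358, -0.1817, 0.0641]
tool_rot: [0.683, 0.719, 0.093, 0.09]
ft_force: [-4.2, -4.6, 4.0]
grip_width: 0.0099
```

```bash
python3 - <<'E'
from h import *
st(); mv([.535,-.1824,.16],tool(3,15)); mv([.57,-.2,.195],tool(3,70),base=(np.array([.535,-.1824,.16]),tool(3,15)))
E
```

```text
t 8.45 q [-0.38, 0.38, -0.37, 0.59, 0.11, -0.42] p [0.5358, -0.1817, 0.0641] F [-4.2, -4.6, 4.0] w 0.0099
lin [-0.0009, 0.0238, -0.0929] rot [-0.1, 0.2, -0.1] |lin| 0.096 |rot| 0.2
lin [-0.0194, 0.0419, -0.025] rot [-55.0, -0.0, 0.0] |lin| 0.053 |rot| 55.0
```

Open the jaws and lift off (moving back towards the robot while rising).

Emit:
jog_arm(jaw=[0.4,0.4,0.4,0.4,0.4,0.4,0.4,0.4], linear=[[0,0,0],[0,0,0],[0,0.004,-0.015],[0,0.01,-0.04],[0,0.016,-0.065],[0,0.022,-0.085],[0,0.024,-0.093],[0,0.024,-0.093]], delta_rot=[[0,0,0],[0,0,0],[0,0,0],[0,0,0],[0,0,0],[0,0,0],[0,0,0],[0,0,0]])

```text
clock: 9.12
eef_pos: [0.5372, -0.1815, 0.1626]
tool_rot: [0.682, 0.719, 0.096, 0.092]
ft_force: [0.2, 0.2, -1.3]
grip_width: 0.0513
```

```bash
python3 - <<'E'
from h import *
st(); mv([.565,-.20,.195],tool(3,70))
E
```

```text
t 9.12 q [-0.38, 0.26, -0.24, 0.83, 0.11, -0.42] p [0.5372, -0.1815, 0.1626] F [0.2, 0.2, -1.3] w 0.0513
lin [-0.0199, 0.0344, -0.0242] rot [-54.8, 0.1, 0.1] |lin| 0.047 |rot| 54.8
```

Emit:
jog_arm(jaw=[0.4,0.4,0.4,0.4,0.4,0.4,0.4,0.4], linear=[[-0.003,0.005,-0.004],[-0.006,0.01,-0.008],[-0.01,0.016,-0.012],[-0.013,0.022,-0.016],[-0.016,0.028,-0.02],[-0.02,0.034,-0.024],[-0.02,0.034,-0.024],[-0.02,0.034,-0.024]], delta_rot=[[-7,0,0],[-14,0,0],[-21,0,0],[-28,0,0],[-35,0,0],[-42,0,0],[-49,0,0],[-55,0,0]])

```text
clock: 9.78
eef_pos: [0.563, -0.2002, 0.1893]
tool_rot: [0.585, 0.614, 0.384, 0.364]
ft_force: [0.8, 0.7, -0.7]
grip_width: 0.0513
```

Emit:
jog_arm(jaw=[0.4,0.4,0.4,0.4,0.4,0.4,0.4,0.4], linear=[[0,0,0],[0,0,0],[0,0,0],[0,0,0],[0,0,0],[0,0,0],[0,0,0],[0,0,0]], delta_rot=[[0,0,0],[0,0,0],[0,0,0],[0,0,0],[0,0,0],[0,0,0],[0,0,0],[0,0,0]])

```text
clock: 10.45
eef_pos: [0.5647, -0.2008, 0.1907]
tool_rot: [0.585, 0.615, 0.383, 0.364]
ft_force: [0.3, 0.1, 0.5]
grip_width: 0.0515
```

```bash
python3 - <<'E'
from h import *
st(); im,d,c=snap('wrist','w5'); cv2.imwrite('pics/w5r.png',cv2.resize(im[::-1,::-1,::-1],(800,600)))
print(c['origin'],R.from_quat(c['orientation']).apply([0,0,1]))
E
```

```text
t 10.45 q [-0.61, 0.23, -0.89, -0.57, 0.58, -0.33] p [0.5647, -0.2008, 0.1907] F [0.3, 0.1, 0.5] w 0.0515
[ 0.41879415 -0.2086949   0.17637564] [ 0.98748463  0.05037165 -0.14945504]
```

View pics/w5r.png

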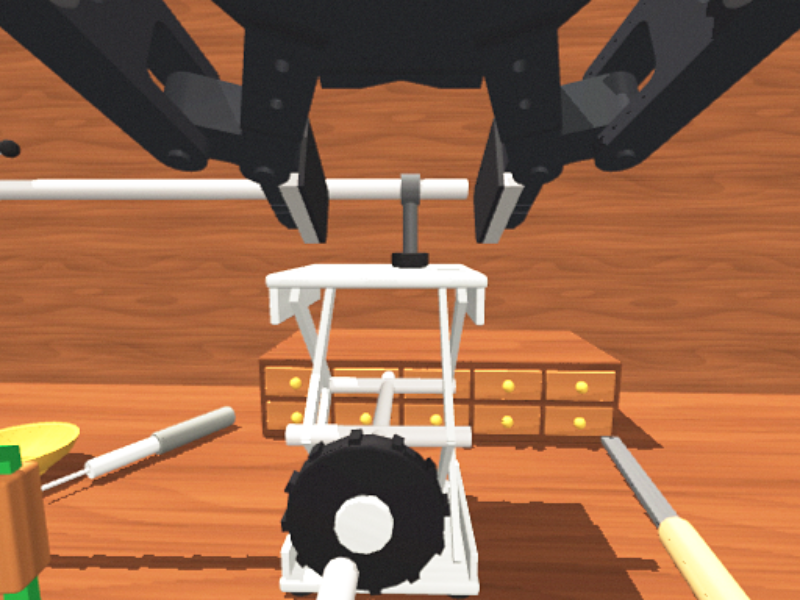

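```bash
cat > gap.py <<'E'
from h import *
import sys
def gap(tag):
    im,d,c=load(tag); P=cloud(c,d); g=im.astype(float).mean(2)
    # platform top
    m=(P[...,0]>.625)&(P[...,0]<.71)&(P[...,1]<-.14)&(P[...,1]>-.235)&(np.abs(P[...,2]-.162)<.008)&(g>170)
    n,l,s,_=cv2.connectedComponentsWithStats(m.astype(np.uint8)); 
    q=P[m]; A=np.c_[q[:,0]-.655,q[:,1]+.2,np.ones(len(q))]; co,*_=np.linalg.lstsq(A,q[:,2],rcond=None)
    print(tag,'plat z at foot',co.round(4), 'med',np.median(q[:,2]).round(4),len(q))
    # foot: dark pixels, columns around
    u0,v0=proj(c,[.648,-.2,.168]); u0,v0=int(round(u0)),int(round(v0))
    k=(g<70)&(P[...,0]>.63)&(P[...,0]<.68)&(P[...,1]<-.18)&(P[...,1]>-.225)&(P[...,2]>.158)&(P[...,2]<.18)
    vs,us=np.nonzero(k); uc=us.mean(); print('foot px',us.min(),us.max(),vs.min(),vs.max(), 'med xyz',np.median(P[k],0).round(4))
    # subpixel bottom edge (image upside down: world-down = smaller v)
    R_=[]
    for u in range(int(uc)-4,int(uc)+5):
        col=g[:,u]; v=int(np.median(vs)); 
        while col[v]<70: v-=1
        # v is first non-dark going to world-down; midlevel between dark & platform
        lo,hi=col[v+2],col[v-2]; mid=(lo+hi)/2
        vv=v+1
        while col[vv]<mid: vv-=1
        # crossing between vv and vv+1
        e=vv+(col[vv]-mid)/(col[vv]-col[vv+1]); R_.append(e)
    e=np.median(R_); xf=np.median(P[k][:,0]) 
    o,r=ray(c,uc,e); xfront=np.percentile(P[k][:,0],15)
    p=o+r*((xfront-o[0])/r[0]); print('edge rows',np.round(R_,2),'foot bottom front',p.round(4),'gap mm',((p[2]-(co[0]*(p[0]-.655)+co[1]*(p[1]+.2)+co[2]))*1e3).round(2))
    # rail centre height, near free end: bright band around z .205 
    for y in (-.15,-.17,-.22):
        q=(np.abs(P[...,1]-y)<.006)&(P[...,2]>.19)&(P[...,2]<.22)&(P[...,0]>.63)&(P[...,0]<.69)&(g>110)
        if q.sum()>3: print('rail',y,q.sum(),P[q][:,2].min().round(4),P[q][:,2].max().round(4))
gap(sys.argv[1])
E
python3 gap.py w5
python3 - <<'E'
from h import *
im,d,c=load('w5'); a=im[::-1,::-1,::-1][100:200,150:330]; cv2.imwrite('pics/w5c.png',cv2.resize(a,None,fx=4.4,fy=4.4,interpolation=cv2.INTER_NEAREST))
E
```

```text
w5 plat z at foot [ 0.0057 -0.0017  0.1618] med 0.162 645
foot px 238 260 213 232 med xyz [ 0.6528 -0.2007  0.1676]
edge rows [211.74 211.74 211.75 211.77 211.76 211.76 211.72 211.73 211.75] foot bottom front [ 0.6518 -0.2013  0.1634] gap mm 1.53
rail -0.17 193 0.1992 0.2089
rail -0.22 195 0.1991 0.2089
```

View pics/w5c.png

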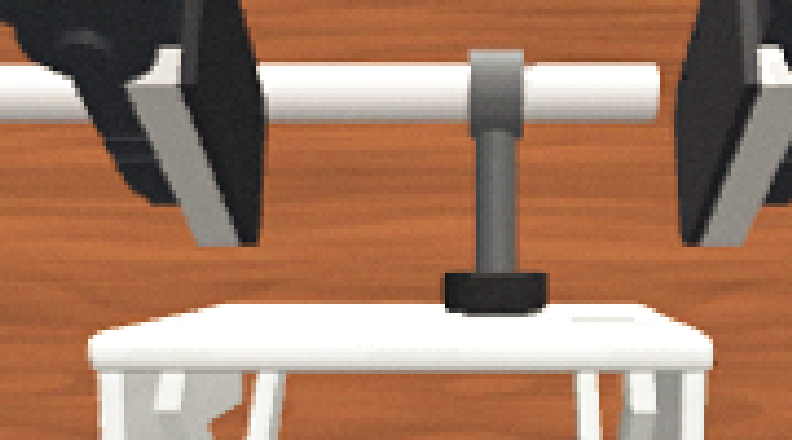

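Emit:
jog_arm(jaw=[0.5,0.5,0.5,0.5,0.5,0.5,0.5,0.5], linear=[[0.002,-0.003,-0.004],[0.006,-0.006,-0.008],[0.01,-0.012,-0.012],[0.013,-0.015,-0.016],[0.016,-0.018,-0.02],[0.02,-0.018,-0.022],[0.02,-0.018,-0.022],[0.02,-0.018,-0.022]], delta_rot=[[7,0,0],[14,0,0],[21,0,0],[28,0,0],[35,0,0],[42,0,0],[49,0,0],[55,0,0]])

```text
clock: 11.17
eef_pos: [0.5354, -0.1822, 0.1859]
tool_rot: [0.683, 0.718, 0.096, 0.091]
ft_force: [1.6, -0.4, -0.5]
grip_width: 0.0427
```

```bash
python3 - <<'E'
from h import *
st(); mv([.536,-.1816,.064],tool(3,15))
im,d,c=snap('wrist','w6');P=cloud(c,d)
m=(P[...,0]<.552)&(P[...,0]>.515)&(P[...,1]<-.165)&(P[...,1]>-.20)&(P[...,2]>.05)&(P[...,2]<.08)
q=P[m];print('spin',m.sum(), np.percentile(q,[0,10,50,90,100],axis=0).round(4))
E
```

```text
t 11.17 q [-0.38, 0.24, -0.21, 0.89, 0.11, -0.42] p [0.5354, -0.1822, 0.1859] F [1.6, -0.4, -0.5] w 0.0427
lin [0.0005, -0.0313, 0.1178] rot [0.2, 0.0, -0.1] |lin| 0.122 |rot| 0.2
spin 471 [[ 0.5233 -0.188   0.0571]
 [ 0.5242 -0.1866  0.0644]
 [ 0.5356 -0.1821  0.0682]
 [ 0.5486 -0.1773  0.0697]
 [ 0.5519 -0.1755  0.0706]]
```

Emit:
jog_arm(jaw=[0.5,0.5,0.5,0.5,0.6,1,1,1], linear=[[0,-0.008,0.03],[0,-0.016,0.06],[0,-0.024,0.09],[0,-0.031,0.117],[0,-0.031,0.117],[0,-0.031,0.117],[0,-0.031,0.117],[0,-0.031,0.117]], delta_rot=[[0,0,0],[0,0,0],[0,0,0],[0,0,0],[0,0,0],[0,0,0],[0,0,0],[0,0,0]])

```text
clock: 11.88
eef_pos: [0.5374, -0.1822, 0.0642]
tool_rot: [0.683, 0.718, 0.098, 0.092]
ft_force: [-0.5, 1.2, -5.1]
grip_width: 0.0098
```

```bash
python3 crank.py 201.5 7.5
```

```text
t 11.88 q [-0.38, 0.38, -0.37, 0.58, 0.11, -0.42] p [0.5374, -0.1822, 0.0642] F [-0.5, 1.2, -5.1] w 0.0098
[[0.0024, 0.0003, -0.0012], [0.0046, 0.0007, -0.0026], [0.0066, 0.0012, -0.0043], [0.0083, 0.0017, -0.0063], [0.0098, 0.0023, -0.0084], [0.011, 0.0029, -0.0107], [0.0119, 0.0036, -0.0132], [0.0125, 0.0043, -0.0157]]
```

Emit:
jog_arm(jaw=[1,1,1,1,1,1,1,1], linear=[[0.0024,0.0003,-0.0012],[0.0046,0.0007,-0.0026],[0.0066,0.0012,-0.0043],[0.0083,0.0017,-0.0063],[0.0098,0.0023,-0.0084],[0.011,0.0029,-0.0107],[0.011,0.0029,-0.0107],[0.011,0.0029,-0.0107]], delta_rot=[[0,0,0],[0,0,0],[0,0,0],[0,0,0],[0,0,0],[0,0,0],[0,0,0],[0,0,0]])

```text
clock: 12.55
eef_pos: [0.5371, -0.1709, 0.0748]
tool_rot: [0.683, 0.718, 0.098, 0.092]
ft_force: [0.2, 1.9, 1.5]
grip_width: 0.0097
```

Emit:
jog_arm(jaw=[0.4,0.4,0.4,0.4,0.4,0.4,0.4,0.4], linear=[[0,0,0],[0,0,0],[0,0.004,-0.015],[0,0.01,-0.04],[0,0.016,-0.065],[0,0.022,-0.085],[0,0.024,-0.093],[0,0.024,-0.093]], delta_rot=[[0,0,0],[0,0,0],[0,0,0],[0,0,0],[0,0,0],[0,0,0],[0,0,0],[0,0,0]])

```text
clock: 13.22
eef_pos: [0.5364, -0.1719, 0.1724]
tool_rot: [0.683, 0.718, 0.099, 0.094]
ft_force: [0.7, 0.5, 0.7]
grip_width: 0.0511
```

```bash
python3 - <<'E'
from h import *
st(); mv([.565,-.2005,.190],tool(3,73))
E
```

```text
t 13.22 q [-0.37, 0.24, -0.24, 0.84, 0.11, -0.4] p [0.5364, -0.1719, 0.1724] F [0.7, 0.5, 0.7] w 0.0511
lin [-0.03, 0.0309, -0.0096] rot [-57.4, 0.1, -0.1] |lin| 0.044 |rot| 57.4
```

Emit:
jog_arm(jaw=[0.4,0.4,0.4,0.4,0.4,0.4,0.4,0.4], linear=[[-0.005,0.005,-0.002],[-0.01,0.01,-0.004],[-0.015,0.015,-0.006],[-0.02,0.02,-0.008],[-0.025,0.025,-0.01],[-0.03,0.031,-0.01],[-0.03,0.031,-0.01],[-0.03,0.031,-0.01]], delta_rot=[[-7,0,0],[-14,0,0],[-21,0,0],[-28,0,0],[-35,0,0],[-42,0,0],[-49,0,0],[-56,0,0]])

```text
clock: 13.88
eef_pos: [0.5635, -0.2004, 0.1848]
tool_rot: [0.588, 0.614, 0.382, 0.362]
ft_force: [0.3, -1.0, -0.5]
grip_width: 0.0516
```

Emit:
jog_arm(jaw=[0.4,0.4,0.4,0.4,0.4,0.4,0.4,0.4], linear=[[0,0,0],[0,0,0],[0,0,0],[0,0,0],[0,0,0],[0,0,0],[0,0,0],[0,0,0]], delta_rot=[[0,0,0],[0,0,0],[0,0,0],[0,0,0],[0,0,0],[0,0,0],[0,0,0],[0,0,0]])

```text
clock: 14.55
eef_pos: [0.5655, -0.2009, 0.1866]
tool_rot: [0.587, 0.615, 0.382, 0.362]
ft_force: [0.5, -0.4, 0.2]
grip_width: 0.0512
```

```bash
python3 - <<'E'
from h import *
st(); im,d,c=snap('wrist','w7'); 
print(c['origin'],R.from_quat(c['orientation']).apply([0,0,1]))
a=im[::-1,::-1,::-1][90:210,150:330]; cv2.imwrite('pics/w7c.png',cv2.resize(a,None,fx=4.4,fy=4.4,interpolation=cv2.INTER_NEAREST))
E
python3 gap.py w7
```

```text
t 14.55 q [-0.6, 0.24, -0.89, -0.58, 0.57, -0.33] p [0.5655, -0.2009, 0.1866] F [0.5, -0.4, 0.2] w 0.0512
[ 0.41949309 -0.20834697  0.17293748] [ 0.98690536  0.04805317 -0.15397631]
w7 plat z at foot [ 0.0384 -0.0108  0.162 ] med 0.1629 431
foot px 238 261 218 227 med xyz [ 0.6531 -0.201   0.1671]
edge rows [217.54 217.54 217.55 217.55 217.54 217.56 217.54 217.55 217.53] foot bottom front [ 0.6516 -0.2013  0.1636] gap mm 1.66
rail -0.17 193 0.1993 0.2091
rail -0.22 192 0.1991 0.2089
```

View pics/w7c.png

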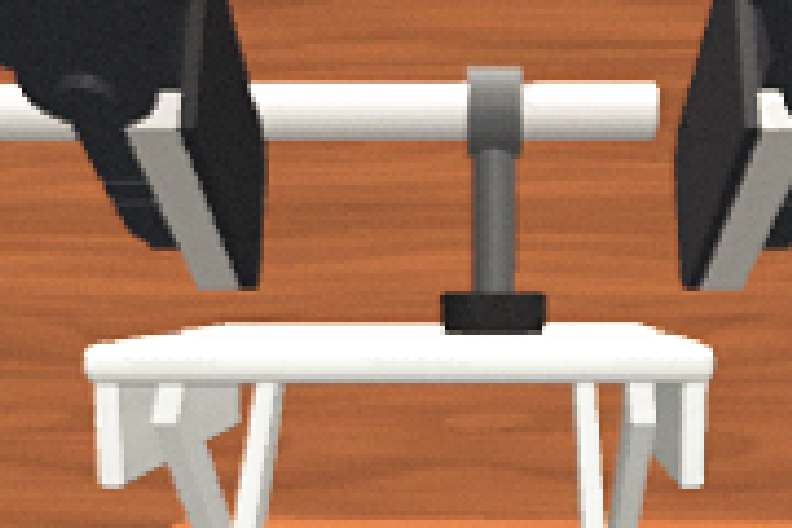

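```bash
python3 - <<'E'
from h import *
for t in('w5','w7'):
    im,d,c=load(t);P=cloud(c,d);g=im.astype(float).mean(2)
    for a,b in((-.18,-.15),(-.235,-.22)):
      for x in np.arange(.61,.725,.01):
        m=(abs(P[...,0]-x)<.005)&(P[...,1]>a)&(P[...,1]<b)&(abs(P[...,2]-.162)<.006)&(g>150)
        if m.sum()>5: print(t,a,round(x,3),m.sum(),P[m][:,2].mean().round(5),P[m][:,2].std().round(5))
    # columns profile at foot col and at nearby col
    for u in (249,275,225):
        print(u,g[200:240,u].astype(int).tolist())
E
```

```text
w5 -0.18 0.62 363 0.15927 0.00175
w5 -0.18 0.63 39 0.16199 4e-05
w5 -0.18 0.64 39 0.16197 4e-05
w5 -0.18 0.65 37 0.16196 3e-05
w5 -0.18 0.66 27 0.16195 3e-05
w5 -0.18 0.67 8 0.16189 2e-05
w5 -0.18 0.68 33 0.16192 4e-05
w5 -0.18 0.7 31 0.1619 3e-05
w5 -0.235 0.62 181 0.1593 0.00174
w5 -0.235 0.63 21 0.16201 4e-05
w5 -0.235 0.64 20 0.162 5e-05
w5 -0.235 0.65 18 0.16198 3e-05
w5 -0.235 0.67 15 0.16196 3e-05
w5 -0.235 0.68 15 0.16195 3e-05
w5 -0.235 0.7 14 0.16193 5e-05
249 [186, 215, 232, 242, 249, 254, 255, 255, 255, 255, 255, 255, 116, 32, 42, 41, 45, 44, 46, 43, 40, 59, 105, 111, 108, 109, 112, 112, 110, 111, 112, 109, 112, 111, 111, 108, 112, 114, 112, 113]
275 [184, 218, 229, 234, 242, 254, 255, 255, 255, 255, 255, 255, 255, 255, 254, 128, 102, 104, 101, 107, 112, 114, 115, 113, 113, 114, 118, 115, 111, 112, 122, 126, 124, 116, 113, 110, 113, 113, 114, 110]
225 [183, 219, 232, 242, 249, 254, 255, 255, 255, 255, 252, 232, 255, 255, 253, 121, 105, 108, 111, 116, 110, 111, 113, 112, 111, 121, 124, 124, 120, 118, 115, 115, 114, 118, 116, 110, 112, 122, 119, 107]
w7 -0.18 0.62 381 0.160
[... 226 characters left out ...]
05
w7 -0.235 0.66 14 0.16291 2e-05
w7 -0.235 0.68 15 0.16289 2e-05
w7 -0.235 0.7 13 0.16287 2e-05
249 [110, 108, 109, 110, 117, 110, 113, 169, 199, 225, 236, 245, 251, 255, 255, 255, 255, 252, 58, 38, 43, 44, 44, 45, 36, 45, 40, 82, 110, 113, 112, 112, 115, 113, 112, 114, 112, 114, 110, 117]
275 [110, 110, 115, 115, 112, 113, 117, 169, 201, 226, 233, 239, 247, 255, 255, 255, 255, 251, 255, 255, 205, 102, 106, 113, 112, 114, 112, 110, 115, 114, 113, 114, 119, 126, 123, 116, 109, 114, 112, 114]
225 [93, 102, 106, 109, 101, 102, 107, 169, 202, 225, 235, 245, 251, 255, 255, 255, 255, 251, 255, 255, 241, 99, 103, 114, 110, 111, 114, 122, 123, 121, 120, 117, 111, 115, 120, 123, 113, 110, 109, 117]
```

```bash
cat > gap2.py <<'E'
from h import *
import sys
def gap2(t):
    im,d,c=load(t);P=cloud(c,d);g=im.astype(float).mean(2)
    k=(g<75)&(P[...,0]>.63)&(P[...,0]<.68)&(P[...,1]<-.18)&(P[...,1]>-.225)&(P[...,2]>.158)&(P[...,2]<.18)
    vs,us=np.nonzero(k); uc=int(round(np.median(us))); 
    m=(P[...,0]>.635)&(P[...,0]<.70)&(P[...,1]>-.235)&(P[...,1]<-.15)&(g>150)&(abs(P[...,2]-.163)<.004)
    pz=np.median(P[m][:,2])
    vals=[]
    for u in range(uc-3,uc+4):
        col=g[:,u]; rows=vs[us==u]; v0=rows.min()  # first row with dark, world-lowest
        if col[v0]>60 : full=v0+1
        else: full=v0
        dark=np.median(col[full+1:full+4]); 
        # find partially covered pixel
        w=255.; cov=sum((col[v]-dark)/(w-dark) for v in range(full-2,full+1)) # white amount
        edge=full-2-.5+cov
        xf=np.median(P[full+1:full+5,u,0]); zrow=P[full+2,u,2]
        o,r=ray(c,u,edge); p=o+r*((xf-o[0])/r[0]); vals.append((edge,xf,p[2]))
    vals=np.array(vals); mz=np.median(vals[:,2])
    rr=(abs(P[...,1]+.22)<.006)&(P[...,2]>.19)&(P[...,2]<.22)&(P[...,0]>.63)&(P[...,0]<.69)&(g>110)
    print(t,'edge',vals[:,0].round(2),'xf',vals[:,1].round(4),'footz',mz.round(5),'plat',pz.round(5),'gap mm',((mz-pz)*1e3).round(3))
for t in sys.argv[1:]: gap2(t)
E
python3 gap2.py w5 w7
```

```text
w5 edge [211.78 211.8  211.8  211.78 211.76 211.77 211.8 ] xf [0.6519 0.652  0.6517 0.6518 0.6524 0.6518 0.6525] footz 0.16338 plat 0.16196 gap mm 1.422
w7 edge [217.54 217.55 217.56 217.57 217.56 217.56 217.56] xf [0.6516 0.6514 0.6511 0.652  0.6517 0.6513 0.6519] footz 0.16356 plat 0.16291 gap mm 0.65
```

Emit:
jog_arm(jaw=[0.5,0.5,0.5,0.5,0.5,0.5,0.5,0.5], linear=[[0.002,-0.003,-0.004],[0.006,-0.006,-0.008],[0.01,-0.012,-0.012],[0.013,-0.015,-0.016],[0.016,-0.018,-0.02],[0.02,-0.018,-0.022],[0.03,-0.018,-0.022],[0.03,-0.018,-0.022]], delta_rot=[[7,0,0],[14,0,0],[21,0,0],[28,0,0],[35,0,0],[42,0,0],[49,0,0],[56,0,0]])

```text
clock: 15.27
eef_pos: [0.5355, -0.1712, 0.1819]
tool_rot: [0.684, 0.718, 0.095, 0.089]
ft_force: [0.3, -0.9, 0.2]
grip_width: 0.0425
```

```bash
python3 - <<'E'
from h import *
st(); mv([.537,-.1712,.0748],tool(3,15))
E
```

```text
t 15.27 q [-0.36, 0.23, -0.22, 0.88, 0.11, -0.4] p [0.5355, -0.1712, 0.1819] F [0.3, -0.9, 0.2] w 0.0425
lin [-0.0003, -0.0262, 0.1038] rot [-0.0, -0.1, -0.3] |lin| 0.107 |rot| 0.3
```

Emit:
jog_arm(jaw=[0.5,0.5,0.5,0.5,0.6,1,1,1], linear=[[0,-0.008,0.03],[0,-0.016,0.06],[0,-0.022,0.09],[0,-0.026,0.104],[0,-0.026,0.104],[0,-0.026,0.104],[0,-0.026,0.104],[0,-0.026,0.104]], delta_rot=[[0,0,0],[0,0,0],[0,0,0],[0,0,0],[0,0,0],[0,0,0],[0,0,0],[0,0,0]])

```text
clock: 15.93
eef_pos: [0.5387, -0.1713, 0.0738]
tool_rot: [0.684, 0.717, 0.098, 0.09]
ft_force: [0.4, 2.1, -4.0]
grip_width: 0.0099
```

```bash
python3 crank.py 246.5 4.5
```

```text
t 15.93 q [-0.36, 0.36, -0.37, 0.6, 0.11, -0.4] p [0.5387, -0.1713, 0.0738] F [0.4, 2.1, -4.0] w 0.0099
[[0.0006, 0.0004, -0.0015], [0.001, 0.0008, -0.003], [0.0014, 0.0012, -0.0045], [0.0016, 0.0016, -0.006], [0.0017, 0.0021, -0.0076], [0.0017, 0.0025, -0.0092], [0.0015, 0.0029, -0.0107], [0.0012, 0.0033, -0.0123]]
```

Emit:
jog_arm(jaw=[1,1,1,1,1,1,1,1], linear=[[0.0006,0.0004,-0.0015],[0.001,0.0008,-0.003],[0.0014,0.0012,-0.0045],[0.0016,0.0016,-0.006],[0.0017,0.0021,-0.0076],[0.0017,0.0025,-0.0092],[0.0017,0.0025,-0.0092],[0.0017,0.0025,-0.0092]], delta_rot=[[0,0,0],[0,0,0],[0,0,0],[0,0,0],[0,0,0],[0,0,0],[0,0,0],[0,0,0]])

```text
clock: 16.6
eef_pos: [0.5386, -0.1695, 0.0828]
tool_rot: [0.684, 0.717, 0.098, 0.09]
ft_force: [1.1, 4.3, -1.2]
grip_width: 0.0102
```

Emit:
jog_arm(jaw=[0.4,0.4,0.4,0.4,0.4,0.4,0.4,0.4], linear=[[0,0,0],[0,0,0],[0,0.004,-0.015],[0,0.01,-0.04],[0,0.016,-0.065],[0,0.022,-0.085],[0,0.024,-0.093],[0,0.024,-0.093]], delta_rot=[[0,0,0],[0,0,0],[0,0,0],[0,0,0],[0,0,0],[0,0,0],[0,0,0],[0,0,0]])

```text
clock: 17.27
eef_pos: [0.5388, -0.1719, 0.1814]
tool_rot: [0.684, 0.717, 0.097, 0.093]
ft_force: [0.1, 0.1, -0.3]
grip_width: 0.051
```

```bash
python3 - <<'E'
from h import *
st(); mv([.565,-.2005,.1865],tool(3,71))
E
```

```text
t 17.27 q [-0.36, 0.23, -0.22, 0.87, 0.11, -0.4] p [0.5388, -0.1719, 0.1814] F [0.1, 0.1, -0.3] w 0.051
lin [-0.0298, 0.0253, 0.0018] rot [-55.5, 0.3, -0.3] |lin| 0.039 |rot| 55.5
```

Emit:
jog_arm(jaw=[0.4,0.4,0.4,0.4,0.4,0.4,0.4,0.4], linear=[[-0.005,0.005,0],[-0.01,0.01,0],[-0.015,0.015,0.001],[-0.02,0.02,0.002],[-0.025,0.023,0.002],[-0.03,0.025,0.002],[-0.03,0.025,0.002],[-0.03,0.025,0.002]], delta_rot=[[-7,0,0],[-14,0,0],[-21,0,0],[-28,0,0],[-35,0,0],[-42,0,0],[-49,0,0],[-56,0,0]])

```text
clock: 17.93
eef_pos: [0.563, -0.2003, 0.18]
tool_rot: [0.592, 0.615, 0.378, 0.359]
ft_force: [0.8, -1.6, -1.0]
grip_width: 0.0514
```

Emit:
jog_arm(jaw=[0.4,0.4,0.4,0.4,0.4,0.4,0.4,0.4], linear=[[0,0,0],[0,0,0],[0,0,0],[0,0,0],[0,0,0],[0,0,0],[0,0,0],[0,0,0]], delta_rot=[[0,0,0],[0,0,0],[0,0,0],[0,0,0],[0,0,0],[0,0,0],[0,0,0],[0,0,0]])

```text
clock: 18.6
eef_pos: [0.5651, -0.2002, 0.1817]
tool_rot: [0.591, 0.616, 0.378, 0.358]
ft_force: [-0.2, -0.3, 0.7]
grip_width: 0.0511
```

```bash
python3 - <<'E'
from h import *
st(); im,d,c=snap('wrist','w8'); 
print(c['origin'],R.from_quat(c['orientation']).apply([0,0,1]))
a=im[::-1,::-1,::-1][90:210,150:330]; cv2.imwrite('pics/w8c.png',cv2.resize(a,None,fx=4.4,fy=4.4,interpolation=cv2.INTER_NEAREST))
E
python3 gap2.py w8
```

```text
t 18.6 q [-0.6, 0.24, -0.89, -0.56, 0.57, -0.33] p [0.5651, -0.2002, 0.1817] F [-0.2, -0.3, 0.7] w 0.0511
[ 0.41895031 -0.20732283  0.1698932 ] [ 0.98494627  0.04574984 -0.16669672]
w8 edge [225.82 225.81 225.81 225.81 225.83 225.79 225.83] xf [0.6513 0.6518 0.6518 0.652  0.6523 0.6524 0.6519] footz 0.16408 plat 0.16344 gap mm 0.646
```

View pics/w8c.png

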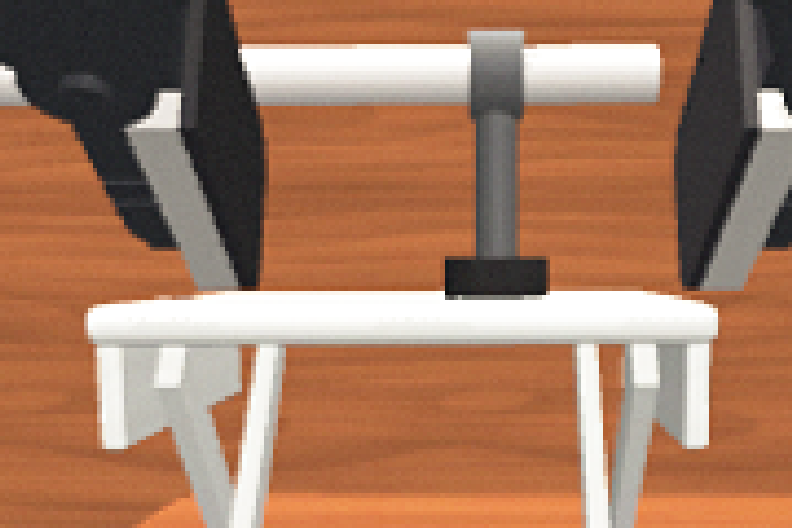

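```bash
cat > railz.py <<'E'
from h import *
import sys
for t in sys.argv[1:]:
    im,d,c=load(t);P=cloud(c,d);g=im.astype(float).mean(2)
    for y in (-.217,-.225):
        u=int(round(proj(c,[.661,y,.205])[0])); res=[]
        for uu in range(u-2,u+3):
            # rail pixels by depth
            rows=np.nonzero((abs(P[:,uu,0]-.66)<.012)&(abs(P[:,uu,2]-.205)<.012)&(P[:,uu,1]<-.16))[0]
            a,b=rows.min(),rows.max()
            # closest x (front) where the surface normal faces camera; fit circle z centre: use rim rays bottom & top
            res.append((P[a:b+1,uu,2].min(),P[a:b+1,uu,2].max(),(P[rows,uu,2][np.argmin(P[rows,uu,0])])))
            q=P[rows,uu][:,[0,2]]; A=np.c_[2*q,np.ones(len(q))]; s=np.linalg.lstsq(A,(q**2).sum(1),rcond=None)[0]; res[-1]+=(s[0],s[1],np.sqrt(s[2]+s[0]**2+s[1]**2))
        print(t,y,np.median(res,0).round(5))
E
python3 railz.py w5 w7 w8
```

```text
w5 -0.217 [0.19912 0.20867 0.20426 0.6614  0.20394 0.00445]
w5 -0.225 [0.19912 0.20859 0.20492 0.66175 0.20398 0.00438]
w7 -0.217 [0.19917 0.20871 0.20263 0.66104 0.20372 0.00419]
w7 -0.225 [0.19927 0.20866 0.20418 0.66147 0.204   0.00422]
w8 -0.217 [0.19952 0.20853 0.2035  0.66123 0.20416 0.00403]
w8 -0.225 [0.19944 0.20857 0.20343 0.66184 0.20428 0.00441]
```

```bash
cat > raile.py <<'E'
from h import *
import sys
for t in sys.argv[1:]:
    im,d,c=load(t);P=cloud(c,d);r=im[:,:,2].astype(float) # blue: rail ~white, wood low
    out=[]
    for y in np.arange(-.228,-.211,.002):
        u,v=proj(c,[.661,y,.205]); u=int(round(u)); v=int(round(v))
        col=r[:,u]
        # lower edge (world down: smaller v)
        def cross(step):
            k=v
            while abs(k-v)<20 and col[k]>110: k+=step
            a,b=col[k],col[k-step]; return k-step*(110-a)/(b-a)
        e1,e2=cross(-1),cross(1); zz=[]
        for e in(e1,e2):
            o,q=ray(c,u,e); p=o+q*((.661-o[0])/q[0]); zz.append(p[2])
        out.append(zz)
    print(t,np.median(out,0).round(5),np.std(out,0).round(5),np.mean(np.median(out,0)).round(5))
E
python3 raile.py w5 w7 w8
```

```text
w5 [0.19922 0.2098 ] [4.e-05 4.e-05] 0.20451
w7 [0.19906 0.20986] [4.e-05 5.e-05] 0.20446
w8 [0.19967 0.2101 ] [8.e-05 5.e-05] 0.20488
```

Emit:
jog_arm(jaw=[0.5,0.5,0.5,0.5,0.5,0.5,0.5,0.5], linear=[[0.002,-0.003,-0.004],[0.006,-0.006,-0.008],[0.01,-0.012,-0.012],[0.013,-0.015,-0.016],[0.016,-0.018,-0.02],[0.02,-0.018,-0.024],[0.03,-0.018,-0.026],[0.03,-0.018,-0.026]], delta_rot=[[7,0,0],[14,0,0],[21,0,0],[28,0,0],[35,0,0],[42,0,0],[49,0,0],[54,0,0]])

```text
clock: 19.32
eef_pos: [0.5314, -0.1707, 0.1793]
tool_rot: [0.686, 0.717, 0.09, 0.083]
ft_force: [0.6, -1.0, -0.0]
grip_width: 0.0427
```

```bash
python3 - <<'E'
from h import *
st(); mv([.537,-.1695,.0835],tool(3,15))
E
```

```text
t 19.32 q [-0.36, 0.24, -0.22, 0.89, 0.1, -0.4] p [0.5314, -0.1707, 0.1793] F [0.6, -1.0, -0.0] w 0.0427
lin [0.0005, -0.0179, 0.0943] rot [-0.9, -0.1, -0.5] |lin| 0.096 |rot| 1.0
```

Emit:
jog_arm(jaw=[0.5,0.5,0.5,0.5,0.6,1,1,1], linear=[[0,-0.005,0.03],[0,-0.011,0.06],[0,-0.018,0.094],[0,-0.018,0.094],[0,-0.018,0.094],[0,-0.018,0.094],[0,-0.018,0.094],[0,-0.018,0.094]], delta_rot=[[-1,0,0],[-1,0,0],[-1,0,0],[-1,0,0],[-1,0,0],[-1,0,0],[-1,0,0],[-1,0,0]])

```text
clock: 19.98
eef_pos: [0.539, -0.1696, 0.0839]
tool_rot: [0.685, 0.716, 0.1, 0.09]
ft_force: [0.4, 5.2, -0.5]
grip_width: 0.0099
```

```bash
python3 crank.py 273.5 -4
```

```text
t 19.98 q [-0.36, 0.34, -0.36, 0.62, 0.11, -0.39] p [0.539, -0.1696, 0.0839] F [0.4, 5.2, -0.5] w 0.0099
[[0.0, -0.0004, 0.0014], [-0.0, -0.0008, 0.0028], [-0.0002, -0.0012, 0.0042], [-0.0005, -0.0015, 0.0055], [-0.0008, -0.0019, 0.0069], [-0.0013, -0.0023, 0.0082], [-0.0018, -0.0026, 0.0095], [-0.0025, -0.003, 0.0107]]
```

Emit:
jog_arm(jaw=[1,1,1,1,1,1,1,1], linear=[[0,-0.0004,0.0014],[0,-0.0008,0.0028],[-0.0002,-0.0012,0.0042],[-0.0005,-0.0015,0.0055],[-0.0008,-0.0019,0.0069],[-0.0013,-0.0023,0.0082],[-0.0013,-0.0023,0.0082],[-0.0013,-0.0023,0.0082]], delta_rot=[[0,0,0],[0,0,0],[0,0,0],[0,0,0],[0,0,0],[0,0,0],[0,0,0],[0,0,0]])

```text
clock: 20.65
eef_pos: [0.539, -0.1719, 0.0741]
tool_rot: [0.685, 0.716, 0.099, 0.091]
ft_force: [2.4, 4.4, -0.7]
grip_width: 0.01
```

Emit:
jog_arm(jaw=[0.4,0.4,0.4,0.4,0.4,0.4,0.4,0.4], linear=[[0,0,0],[0,0,0],[0,0.004,-0.015],[0,0.01,-0.04],[0,0.016,-0.065],[0,0.022,-0.085],[0,0.024,-0.093],[0,0.024,-0.093]], delta_rot=[[0,0,0],[0,0,0],[0,0,0],[0,0,0],[0,0,0],[0,0,0],[0,0,0],[0,0,0]])

```text
clock: 21.32
eef_pos: [0.5383, -0.1742, 0.1722]
tool_rot: [0.685, 0.715, 0.099, 0.093]
ft_force: [1.1, 0.8, 0.4]
grip_width: 0.0508
```

```bash
python3 - <<'E'
from h import *
st(); mv([.565,-.2005,.1905],tool(3,71))
E
```

```text
t 21.32 q [-0.37, 0.24, -0.24, 0.84, 0.11, -0.4] p [0.5383, -0.1742, 0.1722] F [1.1, 0.8, 0.4] w 0.0508
lin [-0.0274, 0.0295, -0.0108] rot [-55.4, 0.3, -0.5] |lin| 0.042 |rot| 55.4
```

Emit:
jog_arm(jaw=[0.4,0.4,0.4,0.4,0.4,0.4,0.4,0.4], linear=[[-0.005,0.005,-0.002],[-0.01,0.01,-0.004],[-0.015,0.015,-0.006],[-0.02,0.02,-0.008],[-0.024,0.024,-0.01],[-0.027,0.029,-0.011],[-0.027,0.029,-0.011],[-0.027,0.029,-0.011]], delta_rot=[[-7,0,0],[-14,0,0],[-21,0,0],[-28,0,0],[-35,0,0],[-42,0,0],[-49,0,0],[-56,0,0]])

```text
clock: 21.98
eef_pos: [0.5629, -0.1998, 0.1846]
tool_rot: [0.591, 0.612, 0.381, 0.362]
ft_force: [0.3, 0.6, -0.9]
grip_width: 0.0514
```

Emit:
jog_arm(jaw=[0.4,0.4,0.4,0.4,0.4,0.4,0.4,0.4], linear=[[0,0,0],[0,0,0],[0,0,0],[0,0,0],[0,0,0],[0,0,0],[0,0,0],[0,0,0]], delta_rot=[[0,0,0],[0,0,0],[0,0,0],[0,0,0],[0,0,0],[0,0,0],[0,0,0],[0,0,0]])

```text
clock: 22.65
eef_pos: [0.5649, -0.1998, 0.1861]
tool_rot: [0.59, 0.613, 0.381, 0.361]
ft_force: [-0.1, 0.3, 0.3]
grip_width: 0.0517
```

```bash
python3 - <<'E'
from h import *
st(); im,d,c=snap('wrist','w9'); 
print(c['origin'],R.from_quat(c['orientation']).apply([0,0,1]))
E
python3 gap2.py w9; python3 raile.py w9
```

```text
t 22.65 q [-0.6, 0.24, -0.9, -0.58, 0.57, -0.32] p [0.5649, -0.1998, 0.1861] F [-0.1, 0.3, 0.3] w 0.0517
[ 0.41876248 -0.20643101  0.1728348 ] [ 0.98670104  0.0434888  -0.15661985]
w9 edge [218.56 218.56 218.58 218.57 218.55 218.54 218.55] xf [0.6518 0.6521 0.6511 0.6518 0.6521 0.6523 0.652 ] footz 0.16358 plat 0.16281 gap mm 0.776
w9 [0.1991  0.20984] [5.e-05 9.e-05] 0.20447
```

Emit:
jog_arm(jaw=[0.5,0.5,0.5,0.5,0.5,0.5,0.5,0.5], linear=[[0.002,-0.003,-0.004],[0.006,-0.006,-0.008],[0.01,-0.012,-0.012],[0.013,-0.015,-0.016],[0.016,-0.018,-0.02],[0.02,-0.018,-0.024],[0.028,-0.018,-0.026],[0.028,-0.018,-0.026]], delta_rot=[[7,0,0],[14,0,0],[21,0,0],[28,0,0],[35,0,0],[42,0,0],[49,0,0],[55,0,0]])

```text
clock: 23.37
eef_pos: [0.5313, -0.1723, 0.1835]
tool_rot: [0.686, 0.716, 0.096, 0.088]
ft_force: [1.4, -0.4, -1.2]
grip_width: 0.0426
```

```bash
python3 - <<'E'
from h import *
st(); mv([.537,-.1716,.0741],tool(3,15))
im,d,c=snap('wrist','w10');P=cloud(c,d)
m=(P[...,0]<.552)&(P[...,0]>.515)&(P[...,1]<-.155)&(P[...,1]>-.20)&(P[...,2]>.05)&(P[...,2]<.09)
q=P[m];print('spin',m.sum(), np.percentile(q,[0,10,50,90,100],axis=0).round(4))
E
```

```text
t 23.37 q [-0.37, 0.23, -0.22, 0.88, 0.11, -0.4] p [0.5313, -0.1723, 0.1835] F [1.4, -0.4, -1.2] w 0.0426
lin [-0.0002, -0.0227, 0.1071] rot [-0.0, -0.2, -0.6] |lin| 0.11 |rot| 0.7
spin 484 [[ 0.5229 -0.178   0.0685]
 [ 0.5239 -0.1767  0.0743]
 [ 0.5353 -0.1723  0.0776]
 [ 0.5486 -0.1678  0.0789]
 [ 0.552  -0.166   0.08  ]]
```

Emit:
jog_arm(jaw=[0.5,0.5,0.5,0.5,0.6,1,1,1], linear=[[0,-0.006,0.03],[0,-0.012,0.06],[0,-0.02,0.09],[0,-0.023,0.107],[0,-0.023,0.107],[0,-0.023,0.107],[0,-0.023,0.107],[0,-0.023,0.107]], delta_rot=[[0,0,0],[0,0,0],[0,0,0],[0,0,0],[0,0,0],[0,0,0],[0,0,0],[0,0,0]])

```text
clock: 24.08
eef_pos: [0.5383, -0.1719, 0.0732]
tool_rot: [0.686, 0.715, 0.099, 0.089]
ft_force: [0.0, 1.7, -2.7]
grip_width: 0.0096
```

```bash
python3 crank.py 246 3
```

```text
t 24.08 q [-0.37, 0.36, -0.37, 0.6, 0.11, -0.39] p [0.5383, -0.1719, 0.0732] F [0.0, 1.7, -2.7] w 0.0096
[[0.0004, 0.0003, -0.001], [0.0008, 0.0005, -0.0019], [0.0011, 0.0008, -0.0029], [0.0013, 0.0011, -0.004], [0.0015, 0.0013, -0.005], [0.0017, 0.0016, -0.006], [0.0018, 0.0019, -0.0071], [0.0018, 0.0022, -0.0081]]
```

Emit:
jog_arm(jaw=[1,1,1,1,1,1,1,1], linear=[[0.0004,0.0003,-0.001],[0.0008,0.0005,-0.0019],[0.0011,0.0008,-0.0029],[0.0011,0.0008,-0.0029],[0.0011,0.0008,-0.0029],[0.0011,0.0008,-0.0029],[0.0011,0.0008,-0.0029],[0.0011,0.0008,-0.0029]], delta_rot=[[0,0,0],[0,0,0],[0,0,0],[0,0,0],[0,0,0],[0,0,0],[0,0,0],[0,0,0]])

```text
clock: 24.75
eef_pos: [0.5382, -0.1708, 0.0754]
tool_rot: [0.686, 0.715, 0.098, 0.089]
ft_force: [0.3, 4.1, 0.1]
grip_width: 0.0099
```

Emit:
jog_arm(jaw=[0.4,0.4,0.4,0.4,0.4,0.4,0.4,0.4], linear=[[0,0,0],[0,0,0],[0,0.004,-0.015],[0,0.01,-0.04],[0,0.016,-0.065],[0,0.022,-0.085],[0,0.024,-0.093],[0,0.024,-0.093]], delta_rot=[[0,0,0],[0,0,0],[0,0,0],[0,0,0],[0,0,0],[0,0,0],[0,0,0],[0,0,0]])

```text
clock: 25.42
eef_pos: [0.5384, -0.173, 0.1739]
tool_rot: [0.686, 0.715, 0.099, 0.092]
ft_force: [0.1, -0.8, -0.5]
grip_width: 0.0514
```

```bash
python3 - <<'E'
from h import *
st(); mv([.565,-.2005,.1905],tool(3,71))
E
```

```text
t 25.42 q [-0.37, 0.24, -0.23, 0.85, 0.11, -0.39] p [0.5384, -0.173, 0.1739] F [0.1, -0.8, -0.5] w 0.0514
lin [-0.0285, 0.029, -0.0093] rot [-55.5, 0.3, -0.7] |lin| 0.042 |rot| 55.5
```

Emit:
jog_arm(jaw=[0.4,0.4,0.4,0.4,0.4,0.4,0.4,0.4], linear=[[-0.005,0.005,-0.002],[-0.01,0.01,-0.004],[-0.015,0.015,-0.006],[-0.02,0.02,-0.008],[-0.024,0.024,-0.009],[-0.028,0.029,-0.009],[-0.028,0.029,-0.009],[-0.028,0.029,-0.009]], delta_rot=[[-7,0,0],[-14,0,0],[-21,0,0],[-28,0,0],[-35,0,0],[-42,0,0],[-49,0,0],[-56,0,0]])

```text
clock: 26.08
eef_pos: [0.5635, -0.1996, 0.1844]
tool_rot: [0.593, 0.612, 0.38, 0.361]
ft_force: [1.3, -1.5, -0.8]
grip_width: 0.0511
```

Emit:
jog_arm(jaw=[0.4,0.4,0.4,0.4,0.4,0.4,0.4,0.4], linear=[[0,0,0],[0,0,0],[0,0,0],[0,0,0],[0,0,0],[0,0,0],[0,0,0],[0,0,0]], delta_rot=[[0,0,0],[0,0,0],[0,0,0],[0,0,0],[0,0,0],[0,0,0],[0,0,0],[0,0,0]])

```text
clock: 26.75
eef_pos: [0.5655, -0.1997, 0.1861]
tool_rot: [0.592, 0.613, 0.38, 0.36]
ft_force: [-0.4, 0.3, 0.7]
grip_width: 0.0515
```

```bash
python3 - <<'E'
from h import *
st(); im,d,c=snap('wrist','w11'); 
print(c['origin'],R.from_quat(c['orientation']).apply([0,0,1]))
E
python3 gap2.py w11; python3 raile.py w11
```

```text
t 26.75 q [-0.6, 0.24, -0.89, -0.57, 0.56, -0.32] p [0.5655, -0.1997, 0.1861] F [-0.4, 0.3, 0.7] w 0.0515
[ 0.41934496 -0.20603107  0.17336597] [ 0.98617723  0.0412126  -0.16048671]
w11 edge [219.35 219.33 219.35 219.34 219.34 219.36 219.34] xf [0.6515 0.652  0.652  0.6515 0.6512 0.6519 0.6519] footz 0.16386 plat 0.16294 gap mm 0.917
w11 [0.19923 0.20966] [5.e-05 6.e-05] 0.20444
```

```bash
python3 - <<'E'
from h import *
for t in('w5','w7','w8','w9','w11'):
    im,d,c=load(t);P=cloud(c,d);g=im.astype(float).mean(2)
    u,v=proj(c,[.652,-.2012,.164]); u=int(round(u)); v=int(round(v))
    print(t,u,v,g[v-6:v+7,u].astype(int).tolist()); print('   z',(P[v-6:v+7,u,2]*1e3).round(2).tolist()); print('   x',(P[v-6:v+7,u,0]*1e3).round(1).tolist())
E
```

```text
w5 249 213 [255, 255, 255, 255, 255, 116, 32, 42, 41, 45, 44, 46, 43]
   z [161.86, 162.04, 161.98, 161.96, 161.97, 163.57, 164.35, 165.17, 165.96, 166.8, 167.63, 168.42, 169.19]
   x [619.2, 626.7, 638.8, 651.4, 665.1, 651.6, 652.0, 651.8, 652.2, 651.5, 650.6, 651.0, 652.0]
w7 250 218 [252, 255, 255, 255, 255, 253, 59, 35, 44, 42, 44, 39, 42]
   z [161.09, 161.82, 172.94, 162.96, 162.91, 163.07, 163.89, 164.66, 165.58, 166.3, 167.11, 167.92, 168.72]
   x [618.2, 617.5, 419.5, 622.1, 638.6, 652.7, 652.3, 653.1, 649.7, 652.1, 651.8, 651.4, 650.8]
w8 249 226 [247, 252, 255, 255, 255, 255, 119, 34, 44, 43, 45, 45, 47]
   z [160.95, 161.66, 162.33, 163.03, 163.52, 163.45, 164.22, 165.04, 165.82, 166.62, 167.43, 168.21, 169.01]
   x [618.1, 617.6, 617.8, 617.4, 623.7, 651.4, 652.3, 651.5, 652.1, 651.9, 651.0, 651.8, 651.2]
w9 249 219 [252, 255, 255, 255, 255, 253, 58, 38, 42, 41, 42, 43, 43]
   z [161.09, 161.81, 162.45, 162.87, 162.81, 163.14, 163.96, 164.74, 165.52, 166.37, 167.15, 167.96, 168.75]
   x [618.1, 617.7, 618.5, 624.2, 641.3, 651.8, 651.4, 652.0, 652.7, 650.9, 651.7, 651.1, 651.7]
w11 249 220 [254, 255, 255, 255, 255, 239, 24, 41, 45, 42, 41, 42, 44]
   z [161.54, 162.28, 162.91, 163.01, 162.95, 163.55, 164.39, 165.19, 165.99, 166.79, 167.58, 168.39, 169.18]
   x [618.5, 617.5, 618.5, 630.6, 647.9, 652.4, 651.4, 651.6, 651.3, 651.3, 651.7, 651.0, 651.0]
```

Emit:
jog_arm(jaw=[0.4,0.4,0.4,0.4,0.4,0.4,0.4,0.4], linear=[[0,-0.003,0],[0,-0.005,0],[0,-0.005,0],[0,-0.005,0],[0,-0.005,0],[0,-0.005,0],[0,-0.005,0],[0,-0.005,0]], delta_rot=[[0,0,4],[0,0,7],[0,0,7],[0,0,7],[0,0,7],[0,0,7],[0,0,7],[0,0,7]])

```text
clock: 27.47
eef_pos: [0.563, -0.1998, 0.1811]
tool_rot: [0.628, 0.576, 0.401, 0.336]
ft_force: [0.8, 0.4, -1.1]
grip_width: 0.051
```

```bash
cat > gap3.py <<'E'
from h import *
import sys
for t in sys.argv[1:]:
    im,d,c=load(t);P=cloud(c,d)
    near=(P[...,1]>-.235)&(P[...,1]<-.15)&(P[...,0]>.63)&(P[...,0]<.70)&(abs(P[...,2]-.163)<.003)
    # plane excluding foot footprint
    r=np.hypot(P[...,0]-.6618,P[...,1]+.2015)
    pl=near&(r>.014); q=P[pl]; q=q[abs(q[:,2]-np.median(q[:,2]))<.0002]
    A=np.c_[q[:,0]-.66,q[:,1]+.2,np.ones(len(q))]; co=np.linalg.lstsq(A,q[:,2],rcond=None)[0]
    H=P[...,2]-(co[0]*(P[...,0]-.66)+co[1]*(P[...,1]+.2)+co[2])
    hit=(abs(r-.010)<.0015)&(P[...,0]<.659)&(H<.006)
    h=np.sort(H[hit&(H>-.0005)])*1e3
    # rays that pass under: hits on platform within footprint
    und=near&(r<.0085)&(abs(H)<.00008); o=np.array(c['origin']); hu=[]
    for p in P[und]:
        v=p-o; v/=np.linalg.norm(v)
        # enter cylinder point
        s=np.linspace(0,.03,300); w=p-v*s[:,None]; rr=np.hypot(w[:,0]-.6618,w[:,1]+.2015); k=np.argmax(rr>.010); hu.append((w[k,2]-p[2])*1e3)
    print(t,'plane',co.round(5),len(q),'cam z',o[2].round(4),'lowest foot hits mm',h[:12].round(2),'n',len(h),'| passes under mm',np.sort(hu)[::-1][:6].round(2) if hu else None)
E
python3 - <<'E'
from h import *
st(); im,d,c=snap('wrist','w12'); 
a=im[::-1,::-1,::-1][90:210,150:330]; cv2.imwrite('pics/w12c.png',cv2.resize(a,None,fx=4.4,fy=4.4,interpolation=cv2.INTER_NEAREST))
E
python3 gap3.py w5 w7 w8 w9 w11 w12; python3 raile.py w12
```

```text
t 27.47 q [-0.6, 0.25, -0.9, -0.59, 0.57, -0.2] p [0.563, -0.1998, 0.1811] F [0.8, 0.4, -1.1] w 0.051
w5 plane [-0.00114 -0.00053  0.16196] 382 cam z 0.1764 lowest foot hits mm [-0.08 -0.06 -0.04 -0.02 -0.01 -0.01 -0.01  0.    0.02  0.05  1.33  1.37] n 145 | passes under mm [0.83 0.81 0.81 0.81 0.8  0.78]
w7 plane [-0.00124 -0.00042  0.16291] 249 cam z 0.1729 lowest foot hits mm [-0.03 -0.02 -0.02 -0.01  0.03  0.03  0.03  0.03  0.04  0.13  0.14  0.15] n 165 | passes under mm [0.2  0.19 0.18 0.18 0.15 0.14]
w8 plane [-0.00113 -0.00048  0.16344] 151 cam z 0.1699 lowest foot hits mm [-0.05 -0.02 -0.02 -0.02 -0.02 -0.02 -0.01 -0.   -0.    0.    0.    0.01] n 169 | passes under mm None
w9 plane [-0.00106 -0.00028  0.16281] 242 cam z 0.1728 lowest foot hits mm [-0.01  0.03  0.27  0.29  0.29  0.3   0.31  0.31  0.31  0.33  0.89  0.94] n 164 | passes under mm [0.32 0.28 0.27 0.26 0.25 0.22]
w11 plane [-0.00118 -0.00033  0.16294] 315 cam z 0.1734 lowest foot hits mm [0.31 0.43 0.46 0.47 0.5  0.5  0.53 0.53 0.55 0.55 0.56 0.57] n 155 | passes under mm None
w12 plane [-0.0013  -0.0002   0.16292] 155 cam z 0.169 lowest foot hits mm [-0.   -0.   -0.    0.2   0.25  0.29  0.31  0.36  0.42  0.42  0.46  0.55] n 160 | passes under mm [0.14 0.1 ]
w12 [0.19919 0.20973] [8.e-05 7.e-05] 0.20446
```

View pics/w12c.png

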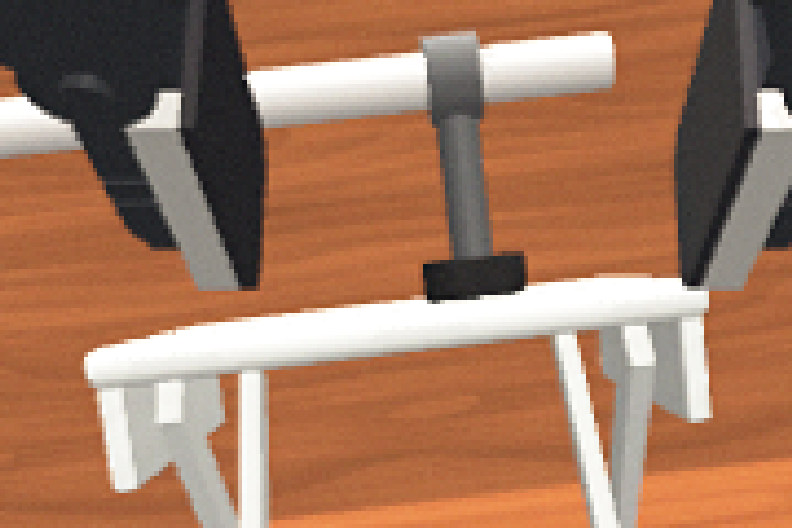

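Emit:
jog_arm(jaw=[0.5,0.5,0.5,0.5,0.5,0.5,0.5,0.5], linear=[[0.002,-0.002,-0.004],[0.006,-0.004,-0.008],[0.01,-0.008,-0.012],[0.013,-0.011,-0.016],[0.016,-0.014,-0.02],[0.02,-0.014,-0.024],[0.028,-0.014,-0.026],[0.028,-0.014,-0.026]], delta_rot=[[7,0,-1],[14,0,-2],[21,0,-3],[28,0,-4],[35,0,-5],[42,0,-6],[49,0,-7],[55,0,-7]])

```text
clock: 28.18
eef_pos: [0.5332, -0.1708, 0.1858]
tool_rot: [0.678, 0.72, 0.123, 0.082]
ft_force: [0.7, -0.3, -0.3]
grip_width: 0.043
```

```bash
python3 - <<'E'
from h import *
st(); mv([.537,-.1712,.075],tool(3,15))
E
```

```text
t 28.18 q [-0.4, 0.22, -0.23, 0.88, 0.17, -0.44] p [0.5332, -0.1708, 0.1858] F [0.7, -0.3, -0.3] w 0.043
lin [-0.006, -0.0283, 0.1071] rot [1.7, -2.9, 0.0] |lin| 0.111 |rot| 3.4
```

Emit:
jog_arm(jaw=[0.5,0.5,0.5,0.5,0.6,1,1,1], linear=[[-0.002,-0.009,0.03],[-0.004,-0.018,0.06],[-0.006,-0.025,0.09],[-0.006,-0.028,0.107],[-0.006,-0.028,0.107],[-0.006,-0.028,0.107],[-0.006,-0.028,0.107],[-0.006,-0.028,0.107]], delta_rot=[[1,-2,0],[1.7,-2.9,0],[1.7,-2.9,0],[1.7,-2.9,0],[1.7,-2.9,0],[1.7,-2.9,0],[1.7,-2.9,0],[1.7,-2.9,0]])

```text
clock: 28.85
eef_pos: [0.5386, -0.1712, 0.0741]
tool_rot: [0.683, 0.718, 0.097, 0.091]
ft_force: [1.5, 4.3, -3.7]
grip_width: 0.0097
```

```bash
python3 crank.py 252 3
```

```text
t 28.85 q [-0.36, 0.36, -0.37, 0.6, 0.11, -0.4] p [0.5386, -0.1712, 0.0741] F [1.5, 4.3, -3.7] w 0.0097
[[0.0003, 0.0003, -0.001], [0.0005, 0.0006, -0.002], [0.0007, 0.0008, -0.003], [0.0009, 0.0011, -0.0041], [0.001, 0.0014, -0.0051], [0.001, 0.0017, -0.0062], [0.001, 0.002, -0.0072], [0.0009, 0.0023, -0.0082]]
```

Emit:
jog_arm(jaw=[1,1,1,1,1,1,1,1], linear=[[0.0003,0.0003,-0.001],[0.0005,0.0006,-0.002],[0.0007,0.0008,-0.003],[0.0008,0.001,-0.0036],[0.0008,0.001,-0.0036],[0.0008,0.001,-0.0036],[0.0008,0.001,-0.0036],[0.0008,0.001,-0.0036]], delta_rot=[[0,0,0],[0,0,0],[0,0,0],[0,0,0],[0,0,0],[0,0,0],[0,0,0],[0,0,0]])

```text
clock: 29.52
eef_pos: [0.5386, -0.1702, 0.0772]
tool_rot: [0.683, 0.719, 0.097, 0.091]
ft_force: [1.0, 5.0, -3.3]
grip_width: 0.0102
```

Emit:
jog_arm(jaw=[0.4,0.4,0.4,0.4,0.4,0.4,0.4,0.4], linear=[[0,0,0],[0,0,0],[0,0.004,-0.015],[0,0.01,-0.04],[0,0.016,-0.065],[0,0.022,-0.085],[0,0.024,-0.093],[0,0.024,-0.093]], delta_rot=[[0,0,0],[0,0,0],[0,0,0],[0,0,0],[0,0,0],[0,0,0],[0,0,0],[0,0,0]])

```text
clock: 30.18
eef_pos: [0.5391, -0.1725, 0.1764]
tool_rot: [0.683, 0.718, 0.097, 0.095]
ft_force: [-0.2, -0.9, 0.6]
grip_width: 0.0514
```

Emit:
jog_arm(jaw=[0.4,0.4,0.4,0.4,0.4,0.4,0.4,0.4], linear=[[-0.005,0.005,-0.002],[-0.01,0.01,-0.004],[-0.015,0.015,-0.006],[-0.02,0.02,-0.008],[-0.024,0.024,-0.009],[-0.028,0.024,-0.009],[-0.028,0.024,-0.009],[-0.028,0.024,-0.009]], delta_rot=[[-7,0,1],[-14,0,2],[-21,0,4],[-28,0,5],[-35,0,6],[-42,0,7],[-49,0,7],[-56,0,7]])

```text
clock: 30.85
eef_pos: [0.5594, -0.1989, 0.1851]
tool_rot: [0.631, 0.577, 0.381, 0.351]
ft_force: [1.0, -0.3, -1.3]
grip_width: 0.0511
```

Emit:
jog_arm(jaw=[0.4,0.4,0.4,0.4,0.4,0.4,0.4,0.4], linear=[[0,0,0],[0,0,0],[0,0,0],[0,0,0],[0,0,0],[0,0,0],[0,0,0],[0,0,0]], delta_rot=[[0,0,0],[0,0,0],[0,0,0],[0,0,0],[0,0,0],[0,0,0],[0,0,0],[0,0,0]])

```text
clock: 31.52
eef_pos: [0.5614, -0.1989, 0.1865]
tool_rot: [0.63, 0.578, 0.38, 0.351]
ft_force: [0.2, -0.1, 0.3]
grip_width: 0.0514
```

```bash
python3 - <<'E'
from h import *
st(); im,d,c=snap('wrist','w13'); 
E
python3 gap3.py w13; python3 gap2.py w13; python3 raile.py w13
```

```text
t 31.52 q [-0.57, 0.21, -0.91, -0.57, 0.5, -0.21] p [0.5614, -0.1989, 0.1865] F [0.2, -0.1, 0.3] w 0.0514
w13 plane [-1.2800e-03 -1.6000e-04  1.6309e-01] 343 cam z 0.176 lowest foot hits mm [-0.1  -0.02 -0.02  0.01  0.03  0.07  0.17  0.22  0.23  0.31  0.31  0.31] n 162 | passes under mm None
w13 edge [220.59 220.58 220.49 220.44 220.45 220.38 220.37] xf [0.6524 0.6512 0.651  0.6511 0.6519 0.6521 0.6522] footz 0.1638 plat 0.16309 gap mm 0.711
w13 [0.19927 0.20986] [9.e-05 5.e-05] 0.20456
```

```bash
python3 - <<'E'
from h import *
mv([.33,.13,.27],tool(0,30))
E
```

```text
lin [0.3244, -0.061, -0.2444] rot [32.3, -1.3, -4.8] |lin| 0.411 |rot| 32.7
```

Emit:
jog_arm(jaw=[0.4,0.4,0.4,0.4,0.4,0.4,0.4,0.4], linear=[[0.01,-0.005,-0.03],[0.03,-0.01,-0.06],[0.06,-0.02,-0.09],[0.1,-0.03,-0.12],[0.13,-0.035,-0.145],[0.16,-0.04,-0.165],[0.19,-0.045,-0.185],[0.22,-0.05,-0.2]], delta_rot=[[4,0,0],[8,0,0],[12,0,0],[16,0,-1],[20,0,-2],[24,-1,-3],[28,-1,-4],[32,-1.3,-4.8]])

```text
clock: 32.23
eef_pos: [0.3702, 0.0212, 0.2523]
tool_rot: [0.683, 0.681, 0.185, 0.186]
ft_force: [2.0, 1.4, -0.1]
grip_width: 0.0515
```

```bash
python3 - <<'E'
from h import *
st();mv([.33,.13,.27],tool(0,30))
E
```

```text
t 32.23 q [0.1, -0.42, -0.71, 0.75, -0.05, 0.09] p [0.3702, 0.0212, 0.2523] F [2.0, 1.4, -0.1] w 0.0515
lin [0.1086, -0.0259, -0.0359] rot [0.5, 0.1, -0.1] |lin| 0.117 |rot| 0.5
```

Emit:
jog_arm(jaw=[0.4,0.4,0.4,0.4,0.4,0.4,0.4,0.4], linear=[[0.03,-0.008,-0.012],[0.06,-0.016,-0.024],[0.09,-0.022,-0.032],[0.108,-0.026,-0.036],[0.108,-0.026,-0.036],[0.108,-0.026,-0.036],[0.108,-0.026,-0.036],[0.108,-0.026,-0.036]], delta_rot=[[0,0,0],[0,0,0],[0,0,0],[0,0,0],[0,0,0],[0,0,0],[0,0,0],[0,0,0]])

```text
clock: 32.9
eef_pos: [0.3316, 0.1279, 0.2678]
tool_rot: [0.683, 0.681, 0.185, 0.186]
ft_force: [-0.6, -0.5, 0.0]
grip_width: 0.051
```

```bash
python3 - <<'E'
from h import *
st(); im,d,c=snap('wrist','b1'); cv2.imwrite('pics/b1r.png',cv2.resize(im[::-1,::-1,::-1],(800,600)))
E
```

```text
t 32.9 q [0.6, -0.42, -0.66, 0.88, -0.29, 0.54] p [0.3316, 0.1279, 0.2678] F [-0.6, -0.5, 0.0] w 0.051
```

View pics/b1r.png

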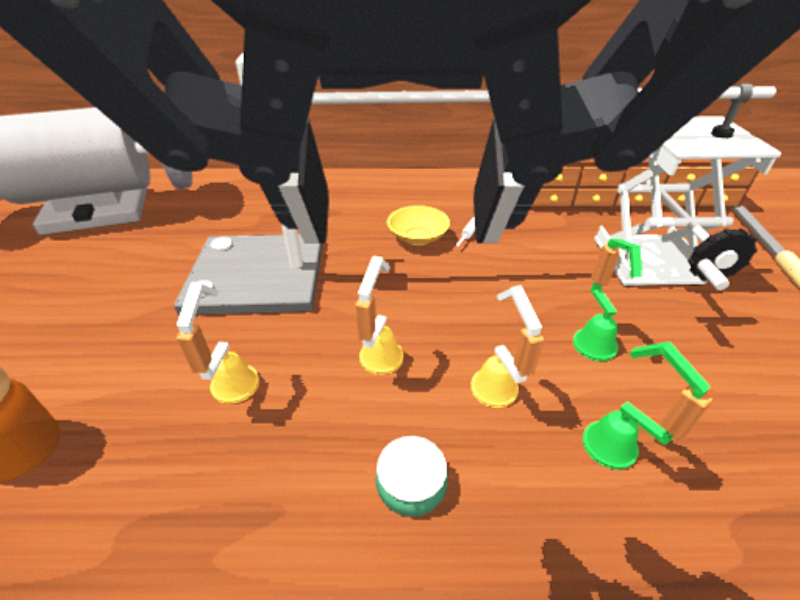

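```bash
cat > bells.py <<'E'
from h import *
import sys
def bells(tag,guess):
    im,d,c=load(tag);P=cloud(c,d); hsv=cv2.cvtColor(im,cv2.COLOR_RGB2HSV); out=[]
    for g in guess:
        near=(np.hypot(P[...,0]-g[0],P[...,1]-g[1])<.07)&(P[...,2]>.006)&(P[...,2]<.13)
        brass=near&(hsv[...,0]>19)&(hsv[...,0]<34)&(hsv[...,1]>120)&(P[...,2]<.045)
        wood=near&(hsv[...,0]<=18)&(hsv[...,1]>90)&(P[...,2]>.055)&(P[...,2]<.108)
        white=near&(hsv[...,1]<70)&(hsv[...,2]>90)&(P[...,2]>.113)
        # bell mouth circle: points z<.012
        q=P[brass&(P[...,2]<.016)][:,:2]; 
        A=np.c_[2*q,np.ones(len(q))]; s=np.linalg.lstsq(A,(q**2).sum(1),rcond=None)[0]; rad=np.sqrt(s[2]+s[0]**2+s[1]**2)
        w=P[wood]; h=P[white]; hm=h[:,:2].mean(0); ev,V=np.linalg.eigh(np.cov(h[:,:2].T)); ax=V[:,1]
        wm=np.median(w,0); 
        if np.dot(ax,hm-wm[:2])<0: ax=-ax
        pr=(h[:,:2]-hm)@ax
        ang=np.degrees(np.arctan2(ax[1],ax[0]))
        ends=hm+ax*pr.min(),hm+ax*pr.max()
        print(tag,'bell circ',s[:2].round(4),rad.round(4),len(q),'| wood med',wm.round(4),len(w),'min',w.min(0).round(4),'max',w.max(0).round(4),'| hook ang',ang.round(1),len(h),'ends',ends[0].round(4),ends[1].round(4),'z',h[:,2].max().round(4))
if __name__=='__main__':
    bells(sys.argv[1],[eval(a) for a in sys.argv[2:]])
E
python3 bells.py b1 "(.462,.285)" "(.497,.148)" "(.46,.038)"
```

```text
b1 bell circ [0.4692 0.2828] 0.0165 180 | wood med [0.4334 0.2819 0.0852] 393 min [0.4306 0.2791 0.0617] max [0.4473 0.2924 0.1064] | hook ang -11.2 177 ends [0.4446 0.2865] [0.4769 0.2801] z 0.1228
b1 bell circ [0.504  0.1459] 0.0172 162 | wood med [0.4689 0.155  0.0853] 263 min [0.4663 0.1423 0.0623] max [0.5168 0.1633 0.1071] | hook ang -23.2 130 ends [0.4812 0.1543] [0.5096 0.1421] z 0.1227
b1 bell circ [0.465 0.039] 0.0171 185 | wood med [0.4307 0.032  0.0843] 356 min [0.4273 0.0214 0.062 ] max [0.477  0.0473 0.1075] | hook ang 23.9 170 ends [0.4409 0.0302] [0.4717 0.0439] z 0.1232
```

```bash
cat > bells2.py <<'E'
from h import *
import sys
def one(tag,g):
    im,d,c=load(tag);P=cloud(c,d); hsv=cv2.cvtColor(im,cv2.COLOR_RGB2HSV)
    near=(np.hypot(P[...,0]-g[0],P[...,1]-g[1])<.07)&(P[...,2]>.006)&(P[...,2]<.13)
    wood=near&(hsv[...,0]<=18)&(hsv[...,1]>90)&(P[...,2]>.064)&(P[...,2]<.101)
    w=P[wood]; m=np.median(w,0); w=w[np.hypot(*(w-m)[:,:2].T)<.02]
    r=cv2.minAreaRect((w[:,:2]*1e4).astype(np.float32)); 
    top=near&(hsv[...,1]<80)&(hsv[...,2]>90)&(P[...,2]>.1195)
    t=P[top]; rt=cv2.minAreaRect((t[:,:2]*1e4).astype(np.float32))
    def ang(r):
        b=cv2.boxPoints(r); e=[b[1]-b[0],b[2]-b[1]]; e=max(e,key=np.linalg.norm); a=np.degrees(np.arctan2(e[1],e[0])); return (a+90)%180-90
    ev,V=np.linalg.eigh(np.cov(t[:,:2].T)); a2=np.degrees(np.arctan2(V[1,1],V[0,1])); a2=(a2+90)%180-90
    br=near&(hsv[...,0]>19)&(hsv[...,0]<34)&(hsv[...,1]>120)&(P[...,2]<.045)
    print(tag,'block c',(np.array(r[0])/1e4).round(4),'size mm',(np.array(r[1])/10).round(1),'ang',round(ang(r),1),len(w),'| top c',(np.array(rt[0])/1e4).round(4),(np.array(rt[1])/10).round(1),'ang',round(ang(rt),1),'pca',a2.round(1),len(t),'z',np.median(t[:,2]).round(4),'blockz',np.percentile(P[wood][:,2],[1,99]).round(4))
    # bell by slice at z 30-40: narrow neck
for a in sys.argv[2:]: one(sys.argv[1],eval(a))
E
python3 bells2.py b1 "(.462,.285)" "(.497,.148)" "(.46,.038)"; python3 bells2.py top0  "(.462,.285)" "(.497,.148)" "(.46,.038)"
```

```text
b1 block c [0.4381 0.2833] size mm [10.7 18.5] ang -31.8 370 | top c [0.4666 0.2835] [10.4  8.4] ang 0.0 pca 11.6 49 z 0.121 blockz [0.0649 0.1008]
b1 block c [0.4719 0.1536] size mm [ 9.4 18.1] ang -56.3 251 | top c [0.5009 0.147 ] [8.5 8.9] ang -15.6 pca 39.3 34 z 0.121 blockz [0.0643 0.1007]
b1 block c [0.4333 0.0313] size mm [18.1 10.1] ang 57.3 338 | top c [0.4625 0.0383] [11.3  8.4] ang 21.9 pca -4.8 48 z 0.1211 blockz [0.0648 0.1007]
top0 block c [0.4339 0.286 ] size mm [ 5.5 11.2] ang -54.9 10 | top c [0.4663 0.2859] [12.2  6.6] ang 7.1 pca -5.4 11 z 0.1215 blockz [0.0677 0.0984]
top0 block c [0.4706 0.1549] size mm [ 5.8 11.4] ang -53.5 10 | top c [0.5002 0.1487] [18.8  6.2] ang 1.3 pca -18.5 12 z 0.1211 blockz [0.0651 0.0992]
top0 block c [0.4321 0.0274] size mm [ 4.1 11.4] ang -49.6 6 | top c [0.46   0.0403] [15.6  3.2] ang 0.7 pca 7.1 7 z 0.1234 blockz [0.0774 0.0997]
```

```bash
cat > lfit.py <<'E'
from h import *
import sys
def lfit(tag,g,r0=-45,r1=45):
    im,d,c=load(tag);P=cloud(c,d); hsv=cv2.cvtColor(im,cv2.COLOR_RGB2HSV)
    near=(np.hypot(P[...,0]-g[0],P[...,1]-g[1])<.07)
    wood=near&(hsv[...,0]<=18)&(hsv[...,1]>90)&(P[...,2]>.066)&(P[...,2]<.098)
    w=P[wood][:,:2]; m=np.median(w,0); w=w[np.hypot(*(w-m).T)<.018]
    best=None
    for a in np.arange(r0,r1,.5):
        t=np.radians(a); x=w@[np.cos(t),np.sin(t)]; y=w@[-np.sin(t),np.cos(t)]
        x0,x1=np.percentile(x,[2,98]); y0,y1=np.percentile(y,[2,98])
        dx=x-x0 # front face always visible
        cost=[]
        for ye in (y0,y1):
            cost.append(np.mean(np.minimum(np.abs(dx),np.abs(y-ye))))
        k=int(np.argmin(cost))
        if best is None or cost[k]<best[0]: best=(cost[k],a,k,x0,x1,y0,y1)
    _,a,k,x0,x1,y0,y1=best; t=np.radians(a)
    ex=np.array([np.cos(t),np.sin(t)]); ey=np.array([-np.sin(t),np.cos(t)])
    cen=ex*(x0+.008)+ey*(y0+y1)/2
    print(tag,'ang',a,'cost mm',round(best[0]*1e3,3),'ext mm',((x1-x0)*1e3).round(1),((y1-y0)*1e3).round(1),'side',k,'centre',cen.round(4),'axis est',(cen+.03*ex).round(4),len(w))
if __name__=='__main__':
    for a in sys.argv[2:]: lfit(sys.argv[1],eval(a))
E
python3 lfit.py b1 "(.462,.285)" "(.497,.148)" "(.46,.038)"
```

```text
b1 ang -3.5 cost mm 0.84 ext mm 14.7 11.4 side 0 centre [0.4393 0.2856] axis est [0.4692 0.2837] 314
b1 ang -23.0 cost mm 0.739 ext mm 12.9 10.9 side 0 centre [0.4748 0.1552] axis est [0.5024 0.1435] 213
b1 ang 19.5 cost mm 0.648 ext mm 14.7 11.1 side 1 centre [0.4363 0.0297] axis est [0.4646 0.0397] 287
```

```bash
cat > plan.py <<'E'
from h import *
def grasp(cx,cy,yaw,tilt=25,h=.082,back=.0):
    r=tool(yaw,tilt); z=r.apply([0,0,1]); return np.array([cx,cy,h])+z*(.002-back),r
E
python3 - <<'E'
from plan import *
p,r=grasp(.4393,.2856,-5,back=.09); mv(p,r)
p2,_=grasp(.4393,.2856,-5); print(p,p2)
E
```

```text
lin [0.1615, 0.0068, 0.1268] rot [5.3, -2.2, 4.3] |lin| 0.205 |rot| 7.2
[0.40225111 0.28884136 0.16175509] [0.44014202 0.28552633 0.08018738]
```

Emit:
jog_arm(jaw=[0.35,0.35,0.35,0.35,0.35,0.35,0.35,0.35], linear=[[0.027,0.001,0.021],[0.054,0.002,0.042],[0.081,0.003,0.063],[0.108,0.004,0.084],[0.135,0.0055,0.105],[0.1615,0.007,0.127],[0.1615,0.007,0.127],[0.1615,0.007,0.127]], delta_rot=[[1,0,1],[2,-1,2],[3,-1.5,3],[4,-2,4],[5.3,-2.2,4.3],[5.3,-2.2,4.3],[5.3,-2.2,4.3],[5.3,-2.2,4.3]])

```text
clock: 33.62
eef_pos: [0.4025, 0.2891, 0.1596]
tool_rot: [0.72, 0.66, 0.144, 0.16]
ft_force: [0.5, -0.4, 0.1]
grip_width: 0.0554
```

```bash
python3 - <<'E'
from plan import *
st(); im,d,c=snap('wrist','b2'); cv2.imwrite('pics/b2r.png',cv2.resize(im[::-1,::-1,::-1],(800,600)))
p,r=grasp(.4393,.2856,-5); mv(p,r)
E
python3 lfit.py b2 "(.466,.285)";python3 bells2.py b2 "(.466,.285)"
```

```text
t 33.62 q [0.82, 0.12, -0.48, 0.7, -0.34, 0.86] p [0.4025, 0.2891, 0.1596] F [0.5, -0.4, 0.1] w 0.0554
lin [0.0004, 0.0005, 0.0891] rot [-0.0, 0.1, 0.0] |lin| 0.089 |rot| 0.1
b2 ang -1.5 cost mm 0.884 ext mm 2.4 11.2 side 1 centre [0.4398 0.2869] axis est [0.4697 0.2861] 436
b2 block c [0.4395 0.2868] size mm [12. 16.] ang -4.0 532 | top c [0.4653 0.284 ] [ 7.5 12.8] ang -5.1 pca 16.2 103 z 0.121 blockz [0.0647 0.1008]
```

View pics/b2r.png

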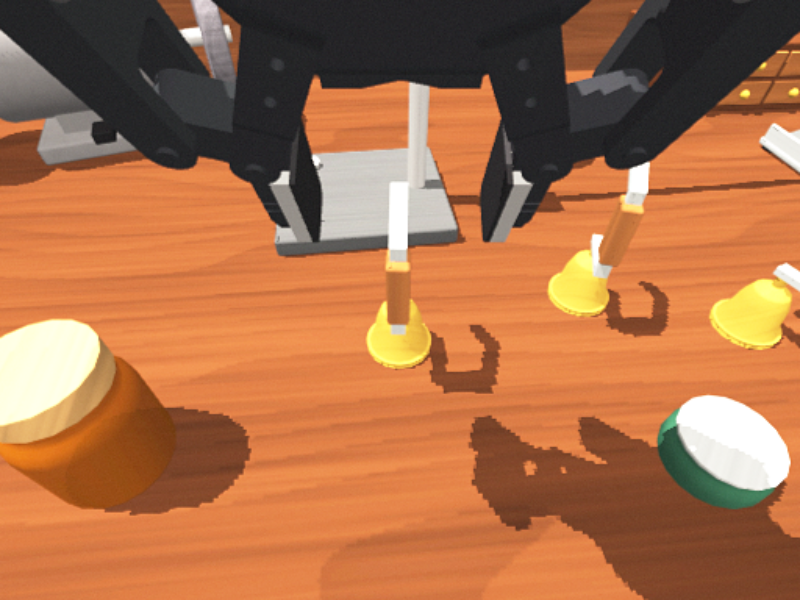

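Emit:
jog_arm(jaw=[0.35,0.35,0.35,0.4,0.7,1,1,1], linear=[[0.001,0,0.03],[0.001,0,0.06],[0.001,0,0.085],[0.001,0,0.089],[0.001,0,0.089],[0.001,0,0.089],[0.001,0,0.089],[0.001,0,0.089]], delta_rot=[[0,0,0],[0,0,0],[0,0,0],[0,0,0],[0,0,0],[0,0,0],[0,0,0],[0,0,0]])

```text
clock: 34.33
eef_pos: [0.4403, 0.2888, 0.0837]
tool_rot: [0.719, 0.66, 0.149, 0.16]
ft_force: [-1.5, -0.6, 4.0]
grip_width: 0.0113
```

```bash
python3 - <<'E'
from plan import *
st(); o=bot.get_obs(); p=o['eef_pos']; mv(p+[0,0,.148],R.from_quat(o['tool_rot']))
E
```

```text
t 34.33 q [0.75, 0.27, -0.54, 0.46, -0.32, 0.79] p [0.4403, 0.2888, 0.0837] F [-1.5, -0.6, 4.0] w 0.0113
lin [0.0004, 0.0631, -0.1339] rot [0.0, 0.0, 0.0] |lin| 0.148 |rot| 0.0
```

Emit:
jog_arm(jaw=[1,1,1,1,1,1,1,1], linear=[[0,0.008,-0.018],[0,0.02,-0.042],[0,0.032,-0.068],[0,0.045,-0.096],[0,0.055,-0.117],[0,0.063,-0.134],[0,0.063,-0.134],[0,0.063,-0.134]], delta_rot=[[0,0,0],[0,0,0],[0,0,0],[0,0,0],[0,0,0],[0,0,0],[0,0,0],[0,0,0]])

```text
clock: 35.0
eef_pos: [0.44, 0.2888, 0.2312]
tool_rot: [0.719, 0.66, 0.149, 0.159]
ft_force: [0.2, -0.8, -2.9]
grip_width: 0.0112
```

```bash
python3 - <<'E'
from plan import *
st(); im,d,c=snap('wrist','b3'); cv2.imwrite('pics/b3r.png',cv2.resize(im[::-1,::-1,::-1],(800,600)))
mv([.54,-.06,.235],tool(3,25))
o=bot.get_obs(); 
E
```

```text
t 35.0 q [0.75, 0.08, -0.32, 0.86, -0.32, 0.79] p [0.44, 0.2888, 0.2312] F [0.2, -0.8, -2.9] w 0.0112
lin [-0.3382, 0.1201, 0.0495] rot [0.0, 3.3, -7.1] |lin| 0.362 |rot| 7.8
```

View pics/b3r.png

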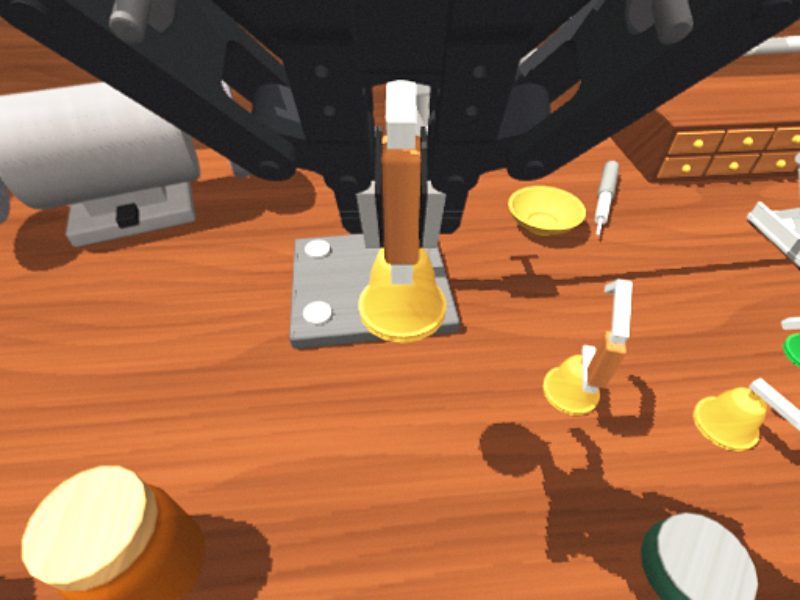

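Emit:
jog_arm(jaw=[1,1,1,1,1,1,1,1], linear=[[-0.02,0.007,0.003],[-0.055,0.02,0.008],[-0.092,0.033,0.0135],[-0.13,0.046,0.019],[-0.168,0.06,0.0245],[-0.206,0.073,0.03],[-0.242,0.086,0.0355],[-0.27,0.096,0.0395]], delta_rot=[[0,0.2,-0.5],[0,0.5,-1.2],[0,0.9,-2],[0,1.3,-2.8],[0,1.7,-3.6],[0,2.1,-4.4],[0,2.5,-5.2],[0,2.7,-5.7]])

```text
clock: 35.72
eef_pos: [0.5189, 0.0074, 0.2318]
tool_rot: [0.682, 0.699, 0.154, 0.15]
ft_force: [0.1, -0.3, -2.0]
grip_width: 0.0109
```

```bash
python3 - <<'E'
from plan import *
st(); mv([.54,-.06,.238],tool(3,25))
E
```

```text
t 35.72 q [0.01, -0.01, -0.43, 0.72, 0.01, -0.01] p [0.5189, 0.0074, 0.2318] F [0.1, -0.3, -2.0] w 0.0109
lin [-0.0678, 0.0203, 0.0026] rot [-0.1, 0.7, -1.5] |lin| 0.071 |rot| 1.7
```

Emit:
jog_arm(jaw=[1,1,1,1,1,1,1,1], linear=[[-0.025,0.008,0.001],[-0.05,0.015,0.002],[-0.068,0.02,0.003],[-0.068,0.02,0.003],[-0.068,0.02,0.003],[-0.068,0.02,0.003],[-0.068,0.02,0.003],[-0.068,0.02,0.003]], delta_rot=[[0,0.3,-0.5],[0,0.6,-1],[0,0.7,-1.5],[0,0.7,-1.5],[0,0.7,-1.5],[0,0.7,-1.5],[0,0.7,-1.5],[0,0.7,-1.5]])

```text
clock: 36.38
eef_pos: [0.5408, -0.056, 0.2393]
tool_rot: [0.671, 0.709, 0.158, 0.148]
ft_force: [-0.5, 0.1, -1.6]
grip_width: 0.011
```

```bash
python3 - <<'E'
from plan import *
st(); snap('wrist','b4'); im,d,c=load('b4'); cv2.imwrite('pics/b4r.png',cv2.resize(im[::-1,::-1,::-1],(800,600)))
P=cloud(c,d); o=bot.get_obs(); print('tilt',R.from_quat(o['tool_rot']).as_matrix().round(3).tolist())
# rail: points at z .195-.215 , x .6-.7
m=(P[...,2]>.198)&(P[...,2]<.213)&(P[...,0]>.62)&(P[...,0]<.69)
q=P[m]; print(len(q)); 
for y in np.arange(-.2,.25,.04):
    k=abs(q[:,1]-y)<.02
    if k.sum()>5: print(round(y,2),k.sum(),q[k][:,0].min().round(4),q[k][:,2].max().round(4),q[k][:,2].min().round(4))
# hooked bell pts: white near tcp
E
```

```text
t 36.38 q [-0.15, 0.04, -0.36, 0.75, 0.09, -0.19] p [0.5408, -0.056, 0.2393] F [-0.5, 0.1, -1.6] w 0.011
tilt [[-0.056, 0.905, 0.422], [0.998, 0.05, 0.025], [0.002, 0.423, -0.906]]
2602
-0.2 709 0.6517 0.2128 0.1981
-0.16 245 0.6537 0.2097 0.2002
-0.08 7 0.6508 0.2096 0.2061
-0.04 31 0.6485 0.2098 0.2064
0.08 483 0.6426 0.2099 0.2009
0.12 555 0.64 0.2098 0.2005
0.16 410 0.6397 0.2101 0.1999
```

View pics/b4r.png

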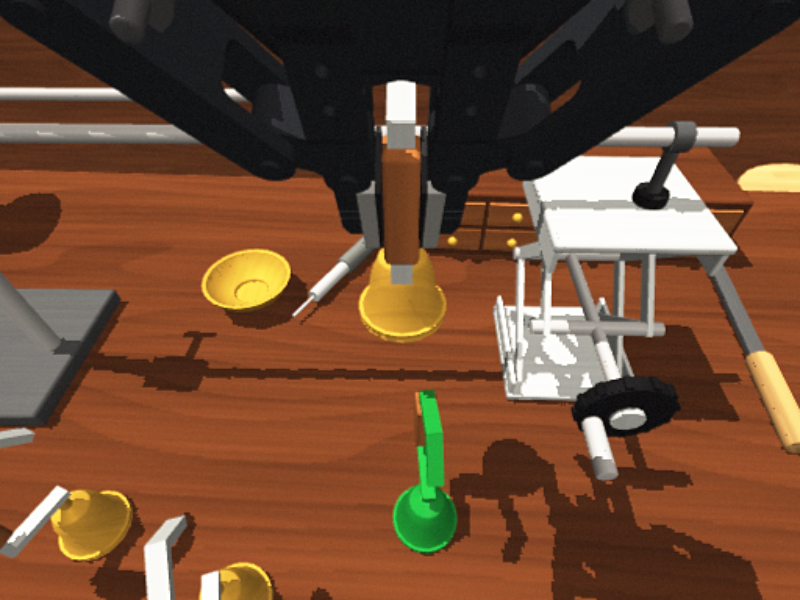

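```bash
cat > held.py <<'E'
from h import *
import sys
def held(tag,tcp,yaw=3):
    im,d,c=load(tag);P=cloud(c,d);hsv=cv2.cvtColor(im,cv2.COLOR_RGB2HSV)
    Q=R.from_euler('z',-yaw,degrees=True).apply((P-np.array(tcp)).reshape(-1,3)).reshape(P.shape)
    wood=(hsv[...,0]<=18)&(hsv[...,1]>90)&(abs(Q[...,0])<.02)&(abs(Q[...,1])<.012)&(abs(Q[...,2])<.04)
    q=Q[wood]; print(tag,'wood rel tcp',np.percentile(q,[1,50,99],axis=0).round(4).tolist(),len(q))
    wh=(hsv[...,1]<70)&(hsv[...,2]>90)&(abs(Q[...,1])<.012)&(Q[...,2]>.015)&(Q[...,2]<.06)&(Q[...,0]>-.025)&(Q[...,0]<.08)
    q=Q[wh]; 
    if len(q): print(' hook white rel', np.percentile(q,[1,50,99],axis=0).round(4).tolist(),len(q))
    br=(hsv[...,0]>19)&(hsv[...,0]<34)&(hsv[...,1]>110)&(abs(Q[...,1])<.03)&(Q[...,2]<-.03)&(Q[...,2]>-.1)&(abs(Q[...,0]-.03)<.04)
    q=Q[br]; print(' brass rel',q.min(0).round(4).tolist(),q.max(0).round(4).tolist(),len(q))
o=bot.get_obs(); held(sys.argv[1],o['eef_pos'])
E
python3 held.py b4
```

```text
b4 wood rel tcp [[-0.0096, -0.0062, -0.0203], [-0.0076, -0.0004, 0.0039], [0.0032, 0.0055, 0.0223]] 1861
 hook white rel [[-0.0036, -0.0061, 0.0181], [0.0003, -0.0004, 0.0263], [0.0116, 0.0054, 0.0309]] 786
 brass rel [0.0084, -0.0205, -0.0837] [0.0419, 0.0201, -0.0472] 590
```

```bash
python3 - <<'E'
from plan import *
a=np.array([.6245,-.058,.236]); mv(a,tool(3,25)); mv([.6245,-.058,.1785],tool(3,25),base=(a,tool(3,25)))
E
```

```text
lin [-0.0065, 0.074, 0.0384] rot [0.0, -0.2, 0.1] |lin| 0.084 |rot| 0.2
lin [0.0, -0.0243, 0.0521] rot [0.0, 0.0, 0.0] |lin| 0.058 |rot| 0.0
```

Emit:
jog_arm(jaw=[1,1,1,1,1,1,1,1], linear=[[-0.001,0.018,0.009],[-0.003,0.037,0.019],[-0.005,0.056,0.029],[-0.006,0.074,0.038],[-0.006,0.074,0.038],[-0.006,0.074,0.038],[-0.006,0.074,0.038],[-0.006,0.074,0.038]], delta_rot=[[0,0,0],[0,0,0],[0,0,0],[0,0,0],[0,0,0],[0,0,0],[0,0,0],[0,0,0]])

```text
clock: 37.1
eef_pos: [0.6236, -0.0581, 0.2362]
tool_rot: [0.671, 0.709, 0.158, 0.148]
ft_force: [2.0, 1.1, -5.6]
grip_width: 0.0114
```

```bash
python3 - <<'E'
from plan import *
st(); snap('wrist','b5'); im,d,c=load('b5'); cv2.imwrite('pics/b5r.png',cv2.resize(im[::-1,::-1,::-1],(800,600)))
im,d,c=snap('scene','s2'); a=im[140:270,170:330]; cv2.imwrite('pics/s2c.png',cv2.resize(a,None,fx=4,fy=4,interpolation=cv2.INTER_CUBIC)[:,:,::-1])
mv([.6245,-.058,.1785],tool(3,25))
E
```

```text
t 37.1 q [-0.13, 0.2, -0.18, 0.77, 0.08, -0.17] p [0.6236, -0.0581, 0.2362] F [2.0, 1.1, -5.6] w 0.0114
lin [-0.0, -0.0237, 0.0529] rot [0.0, -0.2, 0.1] |lin| 0.058 |rot| 0.2
```

View pics/s2c.png

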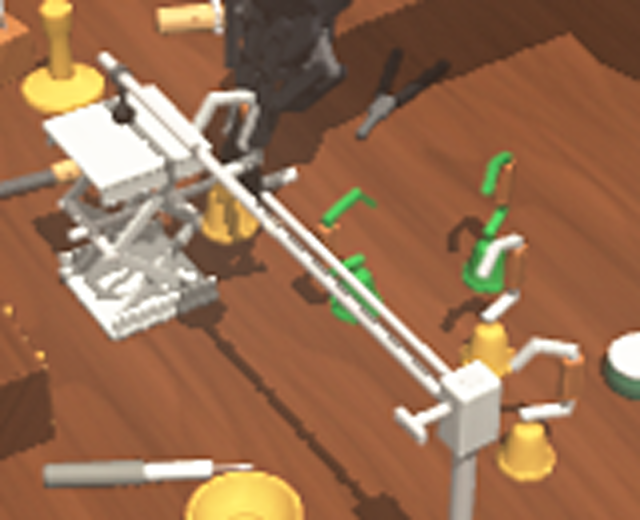

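Emit:
jog_arm(jaw=[1,1,1,1,1,1,1,1], linear=[[0,-0.005,0.011],[0,-0.01,0.022],[0,-0.015,0.034],[0,-0.02,0.044],[0,-0.0235,0.052],[0,-0.0235,0.052],[0,-0.0235,0.052],[0,-0.0235,0.052]], delta_rot=[[0,0,0],[0,0,0],[0,0,0],[0,0,0],[0,0,0],[0,0,0],[0,0,0],[0,0,0]])

```text
clock: 37.87
eef_pos: [0.6258, -0.0588, 0.1809]
tool_rot: [0.671, 0.708, 0.158, 0.149]
ft_force: [0.6, -0.6, -1.5]
grip_width: 0.0112
```

```bash
python3 - <<'E'
from plan import *
st(); im,d,c=snap('wrist','b6'); cv2.imwrite('pics/b6r.png',cv2.resize(im[::-1,::-1,::-1],(800,600)))
im,d,c=snap('scene','s3'); a=im[140:270,170:330]; cv2.imwrite('pics/s3c.png',cv2.resize(a,None,fx=4,fy=4,interpolation=cv2.INTER_CUBIC)[:,:,::-1])
E
```

```text
t 37.87 q [-0.13, 0.25, -0.27, 0.62, 0.08, -0.17] p [0.6258, -0.0588, 0.1809] F [0.6, -0.6, -1.5] w 0.0112
```

View pics/s3c.png

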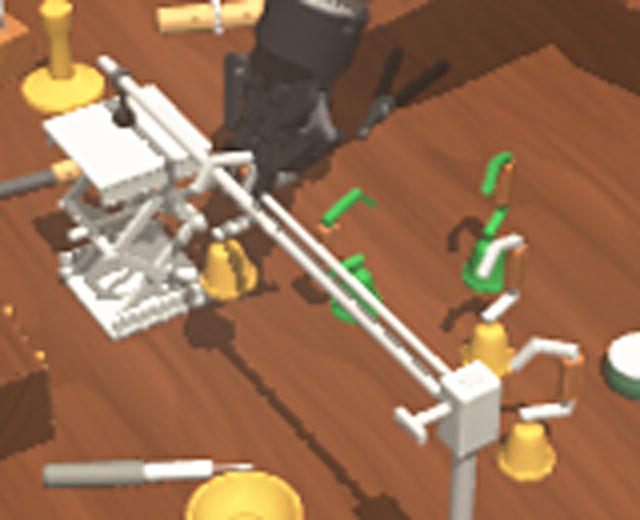

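View pics/b6r.png

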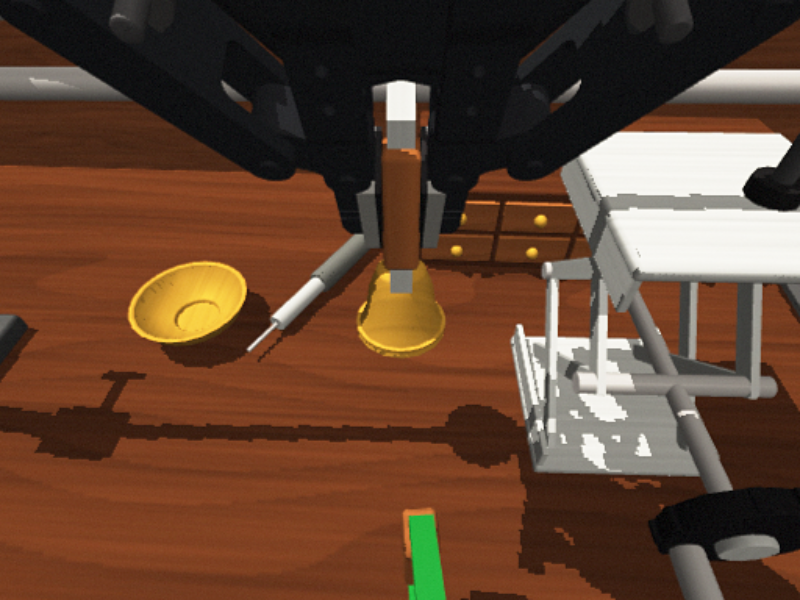

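```bash
python3 - <<'E'
from plan import *
mv([.6245,-.058,.178],tool(3,25)); b=(np.array([.6245,-.058,.178]),tool(3,25))
d=np.array([-.049,1,0]); 
for s in (.06,.12,.18,.24,.248): mv(b[0]+d*s,tool(3,25),base=b)
E
```

```text
lin [0.0009, -0.0024, 0.002] rot [0.2, -0.1, 0.0] |lin| 0.003 |rot| 0.2
lin [0.0601, 0.0002, 0.0001] rot [0.0, 0.0, 0.0] |lin| 0.06 |rot| 0.0
lin [0.1201, 0.0004, 0.0002] rot [0.0, 0.0, 0.0] |lin| 0.12 |rot| 0.0
lin [0.1802, 0.0006, 0.0003] rot [0.0, 0.0, 0.0] |lin| 0.18 |rot| 0.0
lin [0.2403, 0.0007, 0.0003] rot [0.0, 0.0, 0.0] |lin| 0.24 |rot| 0.0
lin [0.2483, 0.0008, 0.0004] rot [0.0, 0.0, 0.0] |lin| 0.248 |rot| 0.0
```

Emit:
jog_arm(jaw=[1,1,1,1,1,1,1,1], linear=[[0.0009,-0.0024,0.002],[0.01,-0.0024,0.002],[0.03,-0.0023,0.002],[0.05,-0.0022,0.002],[0.07,-0.0022,0.002],[0.09,-0.0021,0.002],[0.105,-0.002,0.002],[0.115,-0.002,0.002]], delta_rot=[[0,0,0],[0,0,0],[0,0,0],[0,0,0],[0,0,0],[0,0,0],[0,0,0],[0,0,0]])

```text
clock: 38.63
eef_pos: [0.6212, 0.0567, 0.1803]
tool_rot: [0.671, 0.708, 0.16, 0.152]
ft_force: [5.3, -2.3, 2.0]
grip_width: 0.011
```

```bash
python3 - <<'E'
from plan import *
st(); 
y=.19; mv([.6245-.049*(y+.058),y,.178],tool(3,25))
E
```

```text
t 38.63 q [0.1, 0.23, -0.29, 0.6, -0.02, 0.04] p [0.6212, 0.0567, 0.1803] F [5.3, -2.3, 2.0] w 0.011
lin [0.1335, -0.0026, 0.0013] rot [0.5, -0.0, 0.0] |lin| 0.134 |rot| 0.5
```

```bash
python3 - <<'E'
from plan import *
im,d,c=snap('wrist','b7'); o=bot.get_obs(); tcp=o['eef_pos']
cv2.imwrite('pics/b7r.png',cv2.resize(im[::-1,::-1,::-1],(800,600)))
for tag,t in (('b4',[.5408,-.056,.2393]),('b6',[.6258,-.0588,.1809]),('b7',tcp)):
    im,d,c=load(tag)
    P=cloud(c,d);hsv=cv2.cvtColor(im,cv2.COLOR_RGB2HSV)
    Q=R.from_euler('z',-3,degrees=True).apply((P-np.array(t)).reshape(-1,3)).reshape(P.shape)
    wood=(hsv[...,0]<=18)&(hsv[...,1]>90)&(abs(Q[...,0])<.02)&(abs(Q[...,1])<.003)&(abs(Q[...,2])<.016)
    q=Q[wood]; a=np.polyfit(q[:,2],q[:,0],1); print(tag,'front face dx/dz',a.round(4),'pitch deg',np.degrees(np.arctan(a[0])).round(2),len(q))
    br=(hsv[...,0]>19)&(hsv[...,0]<34)&(hsv[...,1]>110)&(abs(Q[...,1])<.03)&(Q[...,2]<-.03)&(Q[...,2]>-.1)&(abs(Q[...,0]-.03)<.04)
    q=Q[br]; print('brass',q.min(0).round(4),q.max(0).round(4))
E
```

```text
b4 front face dx/dz [ 0.0046 -0.0077] pitch deg 0.26 707
brass [ 0.0086 -0.0206 -0.0835] [ 0.042  0.02  -0.047]
b6 front face dx/dz [ 0.0834 -0.0094] pitch deg 4.77 757
brass [ 0.0001 -0.0161 -0.0848] [ 0.0319  0.0201 -0.0485]
b7 front face dx/dz [ 0.0698 -0.0094] pitch deg 3.99 744
brass [-0.0071 -0.0239 -0.0859] [ 0.0342  0.0183 -0.035 ]
```

View pics/b7r.png

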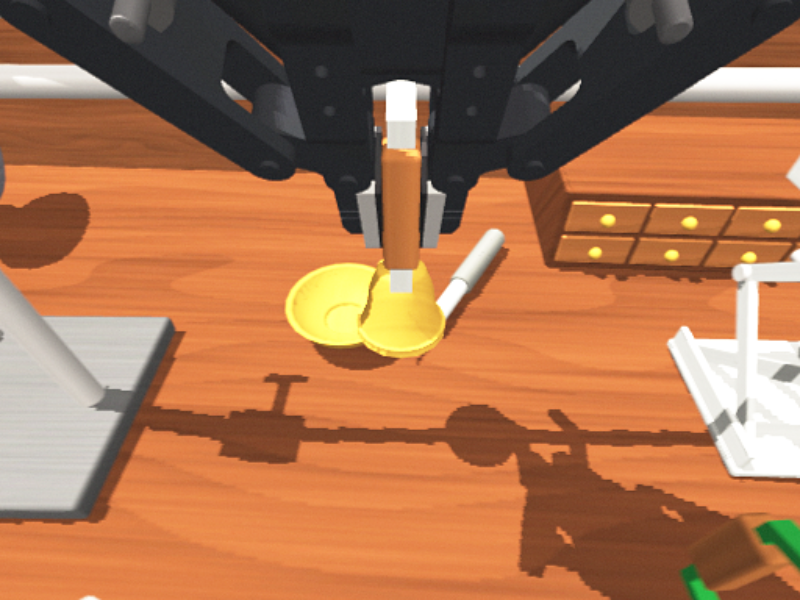

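Emit:
jog_arm(jaw=[1,1,1,1,1,1,1,1], linear=[[0.015,0,-0.0005],[0.035,0,-0.0005],[0.055,0,-0.0005],[0.075,0,-0.0005],[0.095,0,-0.0005],[0.115,0,-0.0005],[0.128,0,-0.0005],[0.1335,0,-0.0005]], delta_rot=[[0,0,0],[0,0,0],[0,0,0],[0,0,0],[0,0,0],[0,0,0],[0,0,0],[0,0,0]])

```text
clock: 39.35
eef_pos: [0.6146, 0.1905, 0.1816]
tool_rot: [0.671, 0.707, 0.161, 0.152]
ft_force: [6.8, -4.5, 2.7]
grip_width: 0.0113
```

```bash
python3 - <<'E'
from plan import *
st(); im,d,c=snap('scene','s4'); a=im[140:290,170:350]; cv2.imwrite('pics/s4c.png',cv2.resize(a,None,fx=4,fy=4,interpolation=cv2.INTER_CUBIC)[:,:,::-1])
E
```

```text
t 39.35 q [0.36, 0.28, -0.23, 0.63, -0.13, 0.28] p [0.6146, 0.1905, 0.1816] F [6.8, -4.5, 2.7] w 0.0113
```

View pics/s4c.png

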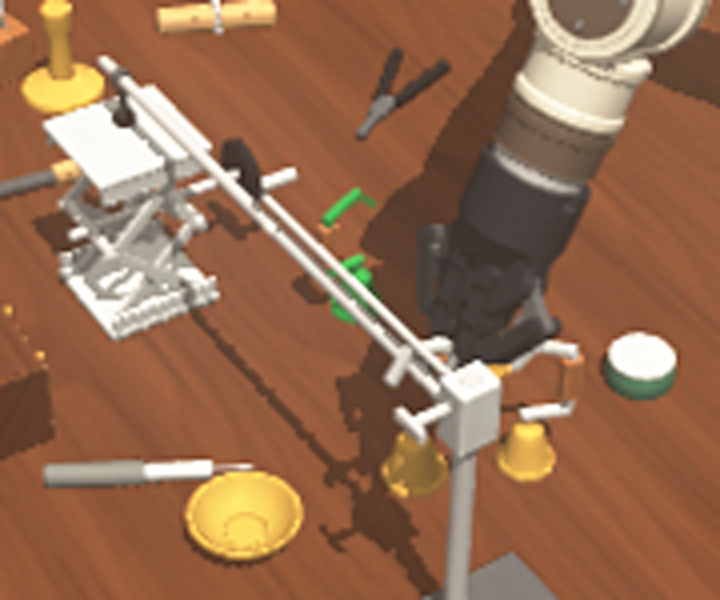

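Emit:
jog_arm(jaw=[1,1,1,1,1,1,1,1], linear=[[0.001,0.002,0.001],[0.001,0.002,0.001],[0.001,0.002,0.001],[0.001,0.002,0.001],[0.001,0.002,0.001],[0.001,0.002,0.001],[0.001,0.002,0.001],[0.001,0.002,0.001]], delta_rot=[[0,0,0],[0,0,0],[0,0,0],[0,0,0],[0,0,0],[0,0,0],[0,0,0],[0,0,0]])

```text
clock: 40.07
eef_pos: [0.6155, 0.1918, 0.1804]
tool_rot: [0.671, 0.708, 0.161, 0.15]
ft_force: [4.8, 3.7, 2.7]
grip_width: 0.0111
```

```bash
python3 - <<'E'
from plan import *
st(); im,d,c=snap('wrist','b8'); cv2.imwrite('pics/b8r.png',cv2.resize(im[::-1,::-1,::-1],(800,600)))
print(bot.get_obs()['ft_torque'])
tcp=bot.get_obs()['eef_pos']; P=cloud(c,d);hsv=cv2.cvtColor(im,cv2.COLOR_RGB2HSV)
Q=R.from_euler('z',-3,degrees=True).apply((P-np.array(tcp)).reshape(-1,3)).reshape(P.shape)
wood=(hsv[...,0]<=18)&(hsv[...,1]>90)&(abs(Q[...,0])<.02)&(abs(Q[...,1])<.003)&(abs(Q[...,2])<.016)
q=Q[wood]; a=np.polyfit(q[:,2],q[:,0],1); print('pitch deg',np.degrees(np.arctan(a[0])).round(2),a[1],len(q))
E
```

```text
t 40.07 q [0.36, 0.28, -0.22, 0.64, -0.12, 0.28] p [0.6155, 0.1918, 0.1804] F [4.8, 3.7, 2.7] w 0.0111
[ 0.44427098 -0.79405033  0.29975409]
pitch deg 4.64 -0.009407424813140539 756
```

View pics/b8r.png

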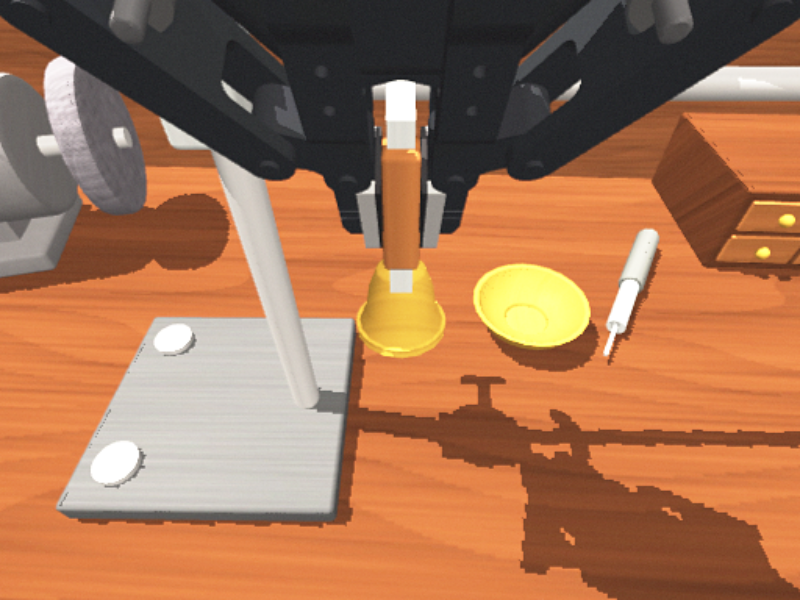

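Emit:
jog_arm(jaw=[0.75,0.6,0.6,0.6,0.6,0.6,0.6,0.6], linear=[[0,0,0],[0,0,0],[0,0,0],[0,0,0],[0,0,-0.01],[0,0,-0.03],[0,0,-0.06],[0,0,-0.09]], delta_rot=[[0,0,0],[0,0,0],[0,0,0],[0,0,0],[0,0,0],[0,0,0],[0,0,0],[0,0,0]])

```text
clock: 40.78
eef_pos: [0.5735, 0.1879, 0.2593]
tool_rot: [0.672, 0.709, 0.157, 0.148]
ft_force: [0.4, -0.1, 0.4]
grip_width: 0.0343
```

```bash
python3 - <<'E'
from plan import *
st(); im,d,c=snap('wrist','b9'); cv2.imwrite('pics/b9r.png',cv2.resize(im[::-1,::-1,::-1],(800,600)))
im,d,c=snap('top','t2');im,d,c=snap('scene','s5'); a=im[140:290,170:350]; cv2.imwrite('pics/s5c.png',cv2.resize(a,None,fx=4,fy=4,interpolation=cv2.INTER_CUBIC)[:,:,::-1])
E
```

```text
t 40.78 q [0.38, 0.15, -0.17, 0.83, -0.14, 0.3] p [0.5735, 0.1879, 0.2593] F [0.4, -0.1, 0.4] w 0.0343
```

View pics/b9r.png

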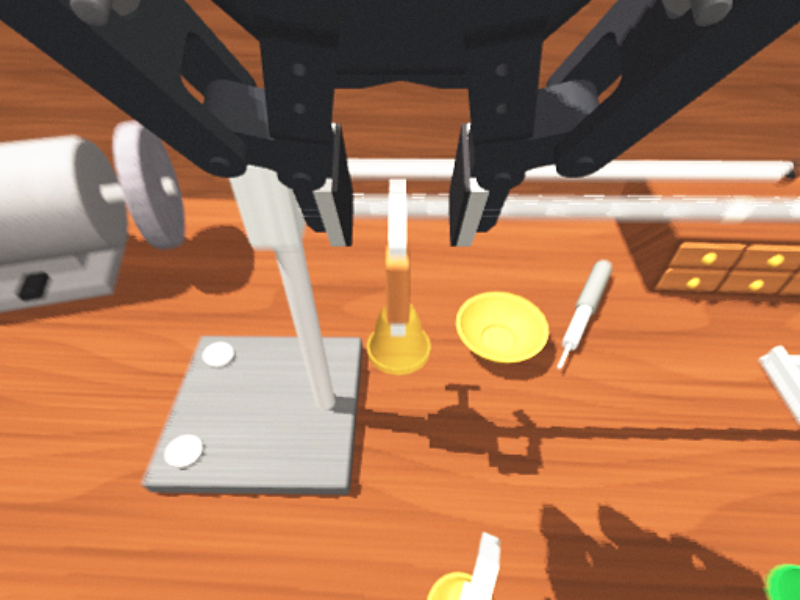

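View pics/s5c.png

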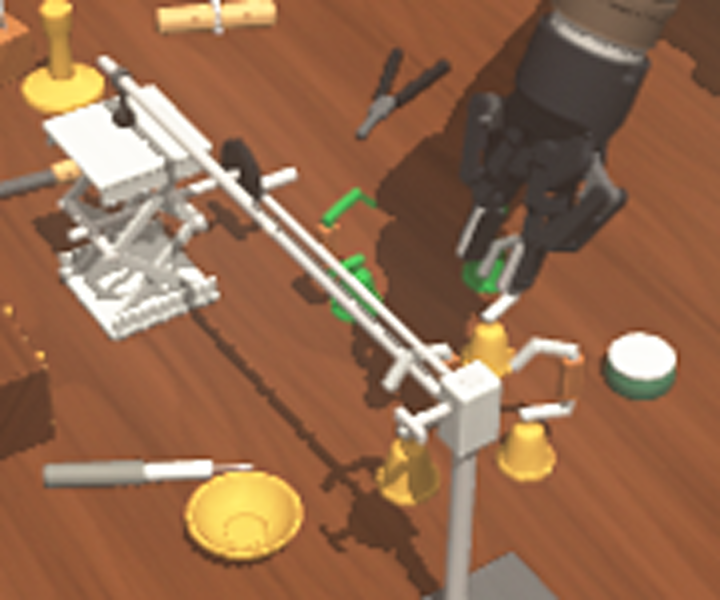

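```bash
python3 - <<'E'
from plan import *
im,d,c=load('b9'); P=cloud(c,d)
a=im[::-1,::-1,::-1][90:160,330:512]; cv2.imwrite('pics/b9c.png',cv2.resize(a,None,fx=4.3,fy=4.3,interpolation=cv2.INTER_NEAREST))
m=(P[...,2]>.216)&(P[...,2]<.235)&(P[...,0]>.61)&(P[...,0]<.68); q=P[m]; print('keeper y',q[:,1].min(),q[:,1].max(),np.polyfit(q[:,1],q[:,0],1))
m=(P[...,2]>.198)&(P[...,2]<.212)&(P[...,0]>.61)&(P[...,0]<.68); g=im.min(2).astype(float)
q=P[m]; gg=g[m]; 
for y in np.arange(-.06,.18,.005):
    k=abs(q[:,1]-y)<.0025
    if k.sum(): print(round(y,3),gg[k].max(),gg[k].mean().round(0),q[k][:,0].min().round(4),end=' | ')
E
```

```text
keeper y 0.005612428089059263 0.266982654709351 [-0.09742524  0.65474917]
-0.015 75.0 75.0 0.6507 | -0.01 255.0 172.0 0.6475 | -0.005 254.0 191.0 0.6472 | -0.0 231.0 177.0 0.6471 | 0.005 253.0 179.0 0.6468 | 0.01 254.0 179.0 0.6465 | 0.015 252.0 194.0 0.6463 | 0.02 254.0 215.0 0.6457 | 0.025 254.0 209.0 0.6451 | 0.03 250.0 192.0 0.6451 | 0.035 245.0 183.0 0.6451 | 0.04 232.0 187.0 0.6452 | 0.045 240.0 187.0 0.645 | 0.05 240.0 189.0 0.6449 | 0.055 246.0 196.0 0.6441 | 0.06 233.0 182.0 0.6445 | 0.065 232.0 182.0 0.6446 | 0.07 242.0 181.0 0.6444 | 0.075 242.0 182.0 0.6442 | 0.08 244.0 191.0 0.6435 | 0.085 244.0 190.0 0.644 | 0.09 244.0 186.0 0.6433 | 0.095 243.0 183.0 0.6431 | 0.1 252.0 183.0 0.6428 | 0.105 252.0 185.0 0.6429 | 0.11 241.0 185.0 0.642 | 0.115 242.0 191.0 0.642 | 0.12 231.0 177.0 0.6418 | 0.125 252.0 185.0 0.6418 | 0.13 252.0 184.0 0.6418 | 0.135 235.0 185.0 0.6412 | 0.14 244.0 180.0 0.6409 | 0.165 175.0 111.0 0.6399 | 0.17 240.0 194.0 0.6398 | 0.175 243.0 195.0 0.6401 |
```

View pics/b9c.png

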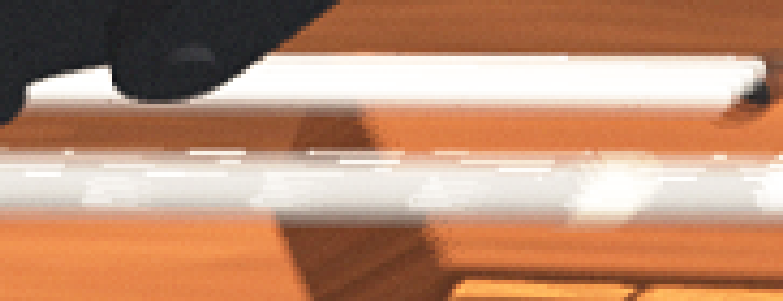

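```bash
python3 bells2.py t2 "(.497,.148)" "(.46,.038)"; python3 bells2.py s5 "(.497,.148)" "(.46,.038)"; python3 - <<'E'
from plan import *
p,r=grasp(.4748,.1552,-19,back=.09); mv(p,r); print(p)
E
```

```text
t2 block c [0.4707 0.1561] size mm [ 6.6 12.1] ang -68.9 10 | top c [0.4995 0.1488] [ 6.3 18. ] ang -22.2 pca -26.8 11 z 0.1216 blockz [0.0682 0.099 ]
t2 block c [0.432  0.0264] size mm [ 3.4 10.8] ang -37.1 7 | top c [0.4647 0.0391] [12.6  6. ] ang 2.8 pca 10.5 8 z 0.1222 blockz [0.0784 0.1008]
s5 block c [0.4772 0.1613] size mm [14.  17.8] ang -51.7 56 | top c [0.5005 0.1512] [ 9.4 15.2] ang -31.3 pca -28.9 8 z 0.1232 blockz [0.0655 0.1006]
s5 block c [0.4398 0.0292] size mm [0. 0.] ang 0.0 1 | top c [0.4594 0.0413] [7.7 3.1] ang 54.2 pca 57.9 4 z 0.1211 blockz [0.0984 0.0984]
lin [-0.0146, -0.1675, 0.0331] rot [0.4, -9.6, 19.9] |lin| 0.171 |rot| 22.1
[0.43963578 0.16730801 0.16175509]
```

Emit:
jog_arm(jaw=[0.35,0.35,0.35,0.35,0.35,0.35,0.35,0.35], linear=[[-0.002,-0.03,0],[-0.005,-0.06,0.004],[-0.008,-0.09,0.008],[-0.011,-0.12,0.015],[-0.013,-0.145,0.024],[-0.0146,-0.1675,0.033],[-0.0146,-0.1675,0.033],[-0.0146,-0.1675,0.033]], delta_rot=[[0,-1.5,4],[0,-3.5,8],[0,-5.5,12],[0.2,-7.5,16],[0.4,-9,19],[0.4,-9.6,19.9],[0.4,-9.6,19.9],[0.4,-9.6,19.9]])

```text
clock: 41.6
eef_pos: [0.4371, 0.1661, 0.1572]
tool_rot: [0.795, 0.569, 0.121, 0.175]
ft_force: [0.4, 0.3, 1.2]
grip_width: 0.0556
```

```bash
cat > look.py <<'E'
from plan import *
import sys
tag=sys.argv[1]; st(); im,d,c=snap('wrist',tag); cv2.imwrite(f'pics/{tag}r.png',cv2.resize(im[::-1,::-1,::-1],(800,600)))
E
python3 look.py c1; python3 bells2.py c1 "(.497,.148)"; python3 - <<'E'
from plan import *
p,r=grasp(.4748,.1552,-19); mv(p,r); print(p)
E
```

```text
t 41.6 q [0.57, 0.07, -0.54, 0.69, -0.34, 0.85] p [0.4371, 0.1661, 0.1572] F [0.4, 0.3, 1.2] w 0.0556
c1 block c [0.4756 0.1562] size mm [11.8 17.6] ang -17.7 539 | top c [0.5005 0.1474] [7.5 9.7] ang -20.3 pca -27.2 98 z 0.1212 blockz [0.0647 0.1009]
lin [0.001, 0.002, 0.0876] rot [-0.3, 0.2, 0.1] |lin| 0.088 |rot| 0.4
[0.47559919 0.15492482 0.08018738]
```

View pics/c1r.png

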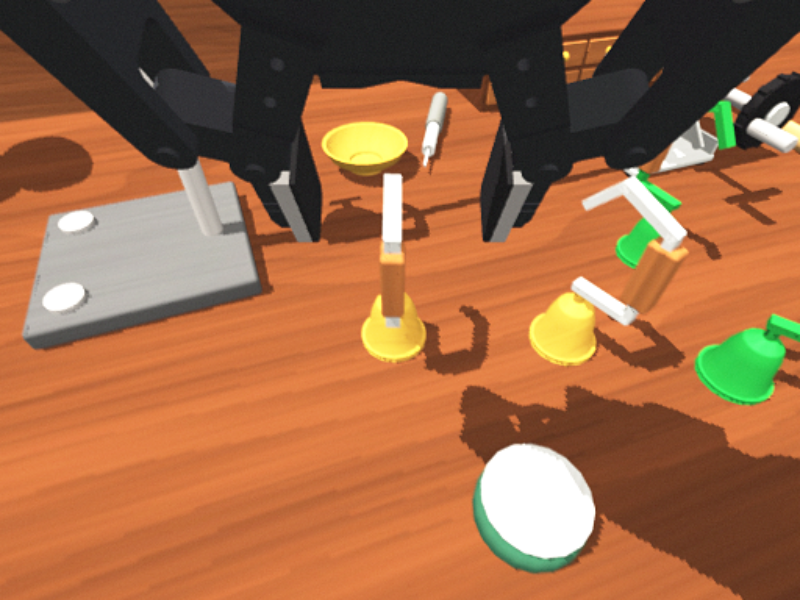

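Emit:
jog_arm(jaw=[0.35,0.35,0.35,0.4,0.7,1,1,1], linear=[[0.001,0.001,0.03],[0.002,0.002,0.06],[0.002,0.002,0.084],[0.002,0.002,0.088],[0.002,0.002,0.088],[0.002,0.002,0.088],[0.002,0.002,0.088],[0.002,0.002,0.088]], delta_rot=[[0,0,0],[0,0,0],[0,0,0],[0,0,0],[0,0,0],[0,0,0],[0,0,0],[0,0,0]])

```text
clock: 42.32
eef_pos: [0.4765, 0.1563, 0.0814]
tool_rot: [0.795, 0.567, 0.124, 0.176]
ft_force: [-0.4, -0.0, 2.6]
grip_width: 0.0114
```

Emit:
jog_arm(jaw=[1,1,1,1,1,1,1,1], linear=[[0,0,0],[0,0.01,-0.02],[0,0.022,-0.046],[0,0.034,-0.073],[0,0.047,-0.1],[0,0.057,-0.121],[0,0.063,-0.135],[0,0.063,-0.135]], delta_rot=[[0,0,0],[0,0,0],[0,0,0],[0,0,0],[0,0,0],[0,0,0],[0,0,0],[0,0,0]])

```text
clock: 42.98
eef_pos: [0.478, 0.1572, 0.233]
tool_rot: [0.795, 0.567, 0.126, 0.176]
ft_force: [-0.1, 0.4, -1.9]
grip_width: 0.011
```

```bash
python3 look.py c2; python3 - <<'E'
from plan import *
mv([.54,-.06,.238],tool(3,25))
E
```

```text
t 42.98 q [0.5, 0.04, -0.36, 0.87, -0.32, 0.78] p [0.478, 0.1572, 0.233] F [-0.1, 0.4, -1.9] w 0.011
lin [-0.1844, 0.1212, 0.048] rot [-0.2, 9.3, -19.9] |lin| 0.226 |rot| 22.0
```

View pics/c2r.png

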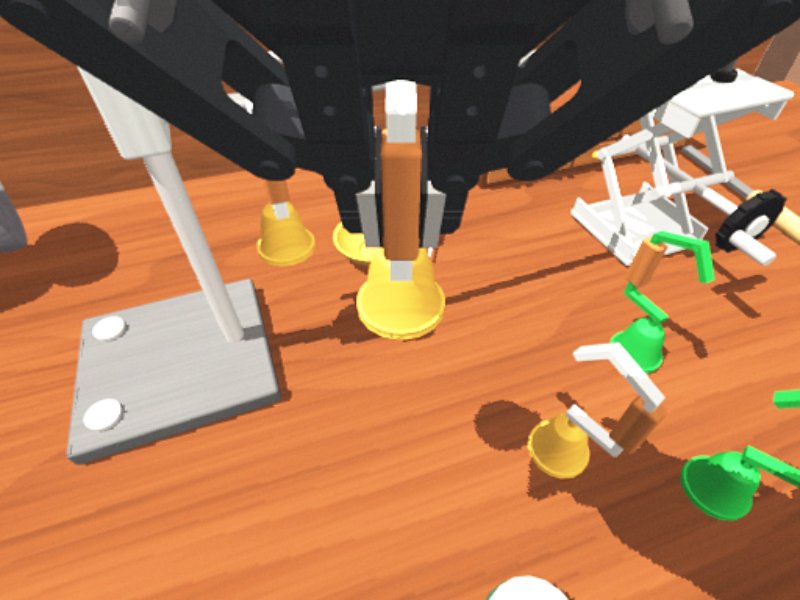

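Emit:
jog_arm(jaw=[1,1,1,1,1,1,1,1], linear=[[-0.02,0.012,0.005],[-0.05,0.03,0.012],[-0.08,0.05,0.02],[-0.11,0.07,0.028],[-0.14,0.09,0.036],[-0.165,0.108,0.043],[-0.1844,0.121,0.048],[-0.1844,0.121,0.048]], delta_rot=[[0,1,-2],[0,2.5,-5],[0,4,-8.5],[0,5.5,-12],[0,7,-15],[-0.2,8.5,-18],[-0.2,9.3,-19.9],[-0.2,9.3,-19.9]])

```text
clock: 43.7
eef_pos: [0.5388, -0.0655, 0.2341]
tool_rot: [0.675, 0.707, 0.153, 0.149]
ft_force: [0.8, -0.2, -2.4]
grip_width: 0.0114
```

```bash
python3 look.py c3; python3 held.py c3; python3 - <<'E'
from plan import *
a=np.array([.625,-.058,.234]); mv(a,tool(3,25))
E
```

```text
t 43.7 q [-0.17, 0.04, -0.36, 0.74, 0.08, -0.19] p [0.5388, -0.0655, 0.2341] F [0.8, -0.2, -2.4] w 0.0114
c3 wood rel tcp [[-0.0091, -0.0084, -0.0175], [-0.0075, -0.0026, 0.007], [0.003, 0.0035, 0.0214]] 1943
 hook white rel [[-0.0151, -0.0101, 0.0154], [-0.001, -0.0025, 0.0288], [0.0088, 0.0049, 0.033]] 735
 brass rel [0.0075, -0.0237, -0.0807] [0.0411, 0.0178, -0.0443] 854
lin [0.0013, 0.0794, 0.0359] rot [-0.4, 0.3, -0.3] |lin| 0.087 |rot| 0.5
```

Emit:
jog_arm(jaw=[1,1,1,1,1,1,1,1], linear=[[0,0.02,0.009],[0.001,0.04,0.018],[0.001,0.06,0.027],[0.001,0.075,0.034],[0.001,0.0794,0.036],[0.001,0.0794,0.036],[0.001,0.0794,0.036],[0.001,0.0794,0.036]], delta_rot=[[0,0,0],[0,0,0],[-0.4,0.3,-0.3],[-0.4,0.3,-0.3],[-0.4,0.3,-0.3],[-0.4,0.3,-0.3],[-0.4,0.3,-0.3],[-0.4,0.3,-0.3]])

```text
clock: 44.42
eef_pos: [0.6246, -0.0535, 0.2343]
tool_rot: [0.669, 0.711, 0.158, 0.148]
ft_force: [3.5, 2.5, -10.6]
grip_width: 0.0112
```

```bash
python3 - <<'E'
from plan import *
st(); mv([.625,-.058,.178],tool(3,25))
E
```

```text
t 44.42 q [-0.12, 0.2, -0.18, 0.76, 0.08, -0.16] p [0.6246, -0.0535, 0.2343] F [3.5, 2.5, -10.6] w 0.0112
lin [-0.0046, -0.0237, 0.0511] rot [0.0, -0.3, 0.4] |lin| 0.057 |rot| 0.5
```

```bash
python3 look.py c4; python3 - <<'E'
from plan import *
im,d,c=snap('scene','s6'); a=im[140:240,170:330]; cv2.imwrite('pics/s6c.png',cv2.resize(a,None,fx=4.8,fy=4.8,interpolation=cv2.INTER_CUBIC)[:,:,::-1])
print(bot.get_obs()['ft_torque']); st()
E
python3 held.py c4
```

```text
t 44.42 q [-0.12, 0.2, -0.18, 0.76, 0.08, -0.16] p [0.6246, -0.0535, 0.2343] F [3.5, 2.5, -10.6] w 0.0112
[0.78568572 0.89064043 0.45698846]
t 44.52 q [-0.12, 0.2, -0.18, 0.76, 0.08, -0.16] p [0.6246, -0.0536, 0.2348] F [3.9, 4.1, -10.9] w 0.0111
c4 wood rel tcp [[-0.0113, -0.0063, -0.018], [-0.0092, -0.0004, 0.0059], [0.0026, 0.0066, 0.0274]] 2044
 hook white rel [[-0.0041, -0.0043, 0.0202], [-0.0016, -0.0004, 0.028], [0.0089, 0.0034, 0.0318]] 703
 brass rel [0.0036, -0.0178, -0.0807] [0.0359, 0.0202, -0.046] 220
```

View pics/s6c.png

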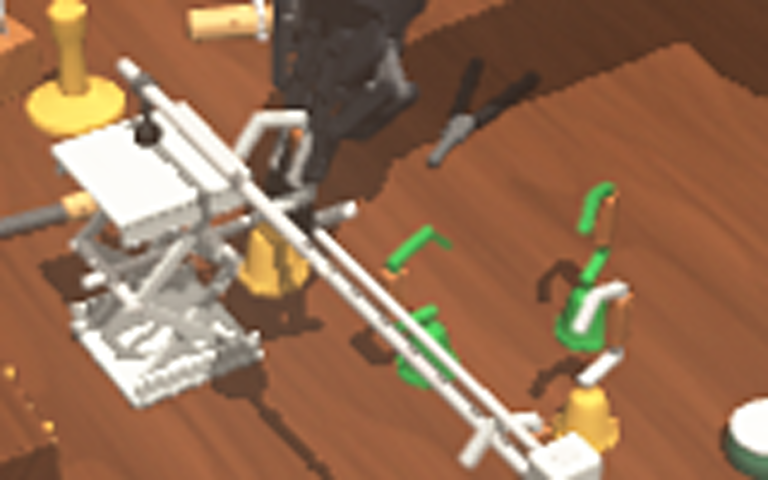

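View pics/c4r.png

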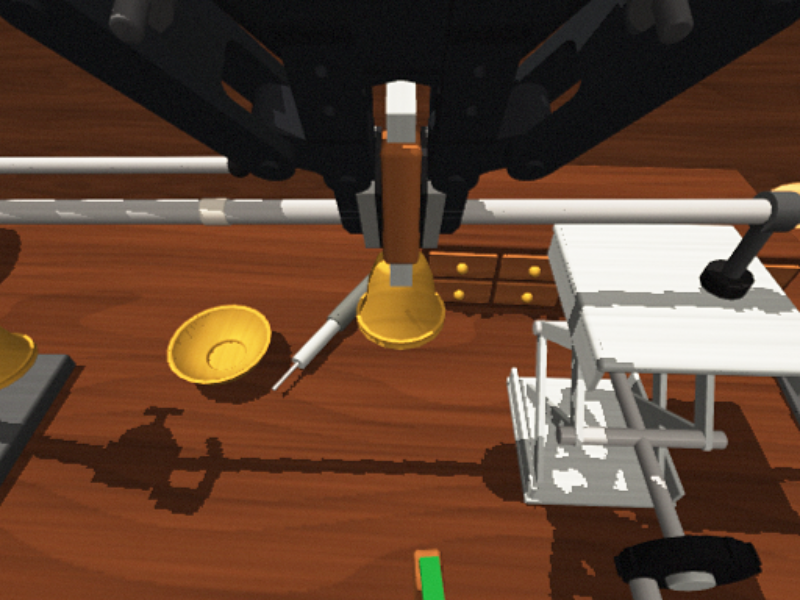

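Emit:
jog_arm(jaw=[1,1,1,1,1,1,1,1], linear=[[0,-0.0045,0.01],[0,-0.009,0.02],[0,-0.0135,0.03],[0,-0.018,0.04],[0,-0.0235,0.051],[0,-0.0235,0.051],[0,-0.0235,0.051],[0,-0.0235,0.051]], delta_rot=[[0,0,0],[0,0,0],[0,0,0],[0,0,0],[0,0,0],[0,0,0],[0,0,0],[0,0,0]])

```text
clock: 45.18
eef_pos: [0.6273, -0.0555, 0.1825]
tool_rot: [0.669, 0.71, 0.16, 0.151]
ft_force: [0.9, -0.9, -3.0]
grip_width: 0.0111
```

```bash
cat > pitch.py <<'E'
from plan import *
import sys
tag=sys.argv[1]; im,d,c=load(tag); t=bot.get_obs()['eef_pos']
P=cloud(c,d);hsv=cv2.cvtColor(im,cv2.COLOR_RGB2HSV)
Q=R.from_euler('z',-3,degrees=True).apply((P-np.array(t)).reshape(-1,3)).reshape(P.shape)
wood=(hsv[...,0]<=18)&(hsv[...,1]>90)&(abs(Q[...,0])<.02)&(abs(Q[...,1])<.003)&(abs(Q[...,2])<.016)
q=Q[wood]; a=np.polyfit(q[:,2],q[:,0],1); p=np.arctan(a[0]); cx=a[1]+.008
z=np.nonzero((hsv[...,0]>19)&(hsv[...,0]<34)&(hsv[...,1]>110)&(abs(Q[...,1])<.03)&(Q[...,2]<-.03)&(Q[...,2]>-.1)&(abs(Q[...,0]-.03)<.04))
wz=(hsv[...,0]<=18)&(hsv[...,1]>90)&(Q[...,0]<-.004)&(Q[...,0]>-.02)&(abs(Q[...,1])<.004)&(abs(Q[...,2])<.04)
zb=np.percentile(Q[wz][:,2],1); cz=zb+.02-.0005
hx=cx+.03*np.cos(p)+.030*np.sin(p); hz=cz-.03*np.sin(p)+.030*np.cos(p)
hp=R.from_euler('z',3,degrees=True).apply([hx,0,hz])+t
print(tag,'pitch',np.degrees(p).round(2),'block c rel',cx.round(4),cz.round(4),'hook pt',hp.round(4),'rail axis x',(.6525-.043*hp[1]).round(4))
E
python3 look.py c5; python3 pitch.py c5
```

```text
t 45.18 q [-0.12, 0.25, -0.27, 0.62, 0.08, -0.16] p [0.6273, -0.0555, 0.1825] F [0.9, -0.9, -3.0] w 0.0111
c5 pitch 2.46 block c rel -0.0018 0.0017 hook pt [ 0.6569 -0.054   0.213 ] rail axis x 0.6548
```

View pics/c5r.png

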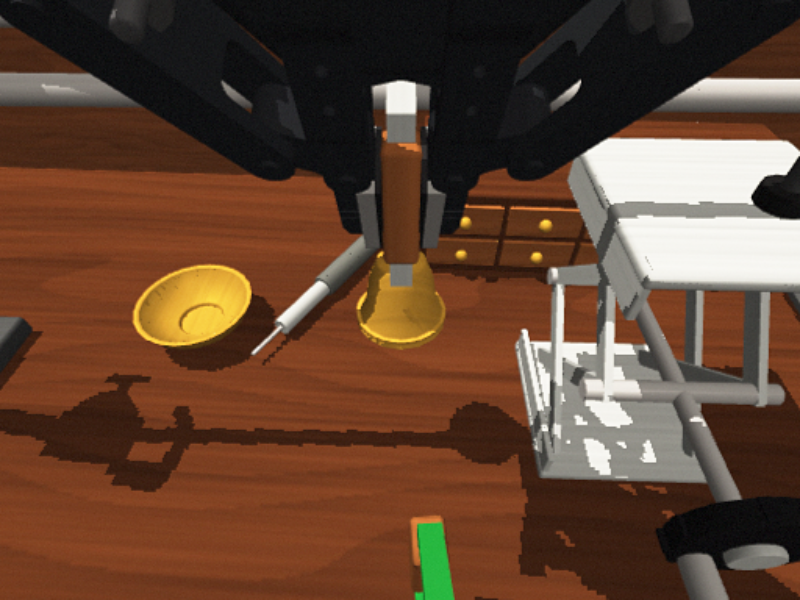

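Emit:
jog_arm(jaw=[1,1,1,1,1,1,1,1], linear=[[0,-0.003,0.003],[0,-0.0045,0.005],[0,-0.0045,0.005],[0.01,-0.0045,0.005],[0.03,-0.0045,0.005],[0.05,-0.0045,0.005],[0.07,-0.0045,0.005],[0.09,-0.0045,0.005]], delta_rot=[[0,0,0],[0,0,0],[0,0,0],[0,0,0],[0,0,0],[0,0,0],[0,0,0],[0,0,0]])

```text
clock: 45.9
eef_pos: [0.6227, 0.0337, 0.1774]
tool_rot: [0.67, 0.708, 0.161, 0.154]
ft_force: [6.3, -5.7, 3.1]
grip_width: 0.0111
```

```bash
python3 look.py c6; python3 pitch.py c6
```

```text
t 45.9 q [0.06, 0.24, -0.3, 0.58, -0.0, -0.0] p [0.6227, 0.0337, 0.1774] F [6.3, -5.7, 3.1] w 0.0111
c6 pitch 0.58 block c rel -0.0015 0.0014 hook pt [0.6513 0.0399 0.2087] rail axis x 0.6508
```

Emit:
jog_arm(jaw=[1,1,1,1,1,1,1,1], linear=[[0.01,0.0005,-0.001],[0.03,0.0005,-0.001],[0.05,0.0005,-0.001],[0.07,0.0005,-0.001],[0.085,0.0005,-0.001],[0.095,0.0005,-0.001],[0.095,0.0005,-0.001],[0.095,0.0005,-0.001]], delta_rot=[[0,0,0],[0,0,0],[0,0,0],[0,0,0],[0,0,0],[0,0,0],[0,0,0],[0,0,0]])

```text
clock: 46.62
eef_pos: [0.6175, 0.1322, 0.179]
tool_rot: [0.668, 0.71, 0.164, 0.151]
ft_force: [6.9, 4.6, 1.6]
grip_width: 0.0108
```

```bash
python3 look.py c7; python3 pitch.py c7
```

```text
t 46.62 q [0.25, 0.25, -0.28, 0.6, -0.08, 0.17] p [0.6175, 0.1322, 0.179] F [6.9, 4.6, 1.6] w 0.0108
c7 pitch 1.99 block c rel -0.0016 0.0016 hook pt [0.6468 0.1337 0.2095] rail axis x 0.6468
```

View pics/c7r.png

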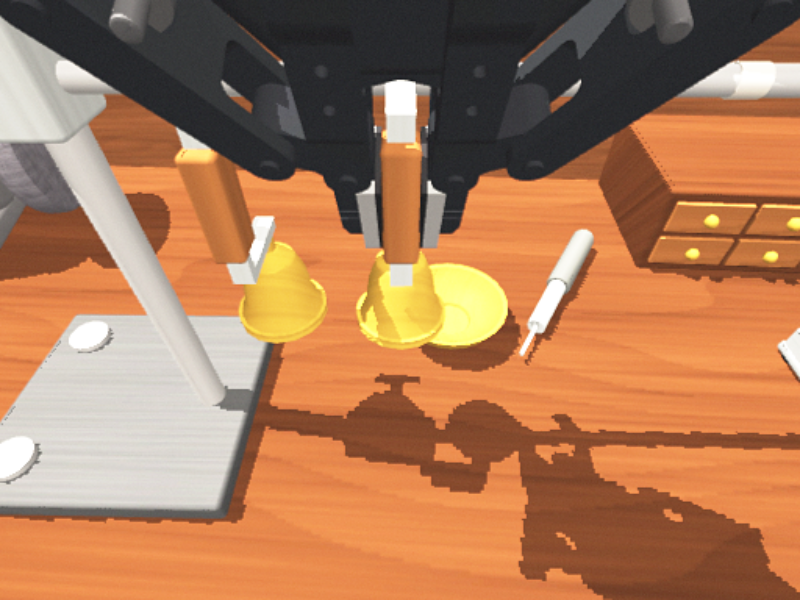

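Emit:
jog_arm(jaw=[0.77,0.77,0.77,0.77,0.77,0.77,0.77,0.77], linear=[[0,0,0],[0,0,0],[0,0,0],[0,0,0],[0,0,-0.01],[0,0,-0.03],[0,0,-0.06],[0,0,-0.09]], delta_rot=[[0,0,0],[0,0,0],[0,0,0],[0,0,0],[0,0,0],[0,0,0],[0,0,0],[0,0,0]])

```text
clock: 47.33
eef_pos: [0.5741, 0.1266, 0.2568]
tool_rot: [0.67, 0.71, 0.158, 0.149]
ft_force: [0.5, 0.6, 0.6]
grip_width: 0.0196
```

```bash
python3 look.py c8; python3 - <<'E'
from plan import *
im,d,c=snap('top','t3')
p,r=grasp(.4363,.0297,19,back=.09); mv(p,r); print(p)
E
python3 bells2.py t3  "(.46,.038)"
```

```text
t 47.33 q [0.26, 0.11, -0.23, 0.8, -0.09, 0.18] p [0.5741, 0.1266, 0.2568] F [0.5, 0.6, 0.6] w 0.0196
lin [-0.0996, -0.208, 0.0123] rot [0.8, 6.6, -14.2] |lin| 0.231 |rot| 15.7
[0.40113578 0.01759199 0.16175509]
t3 block c [0.432  0.0273] size mm [ 4.6 11.4] ang -49.1 6 | top c [0.4615 0.0388] [18.2  6.1] ang 1.6 pca 18.5 8 z 0.1223 blockz [0.0668 0.1   ]
```

View pics/c8r.png

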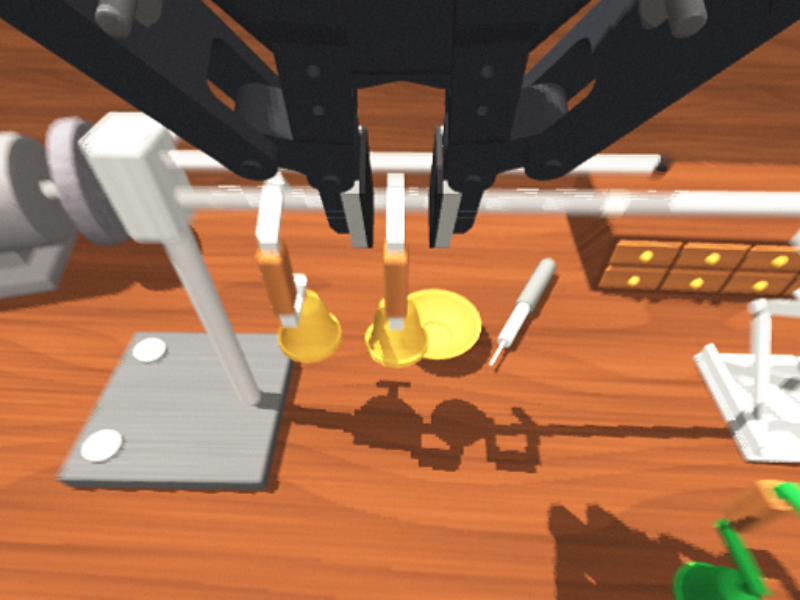

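```bash
python3 - <<'E'
from plan import *
p,r=grasp(.4363,.0297,19,tilt=5,h=.09,back=.09); mv(p,r); print(p)
im,d,c=load('b1'); P=cloud(c,d); hsv=cv2.cvtColor(im,cv2.COLOR_RGB2HSV)
m=(hsv[...,0]>45)&(hsv[...,0]<80)&(hsv[...,1]>120)&(P[...,1]<0)&(P[...,1]>-.12)&(P[...,2]>.09)&(P[...,0]<.46)
q=P[m];print(len(q),q.min(0),q.max(0))
E
```

```text
lin [-0.0916, -0.1755, 0.0104] rot [20.7, 4.1, -15.2] |lin| 0.198 |rot| 26.0
[0.42904815 0.02720299 0.17766513]
504 [ 0.37631479 -0.06899215  0.10060472] [ 0.42181542 -0.03488247  0.12316741]
```

Emit:
jog_arm(jaw=[0.5,0.5,0.5,0.5,0.5,0.5,0.5,0.5], linear=[[-0.015,-0.03,0],[-0.03,-0.06,0.002],[-0.046,-0.09,0.004],[-0.062,-0.12,0.007],[-0.08,-0.15,0.009],[-0.0916,-0.1755,0.0104],[-0.0916,-0.1755,0.0104],[-0.0916,-0.1755,0.0104]], delta_rot=[[3.5,0.7,-2.5],[7,1.4,-5],[10.5,2,-7.5],[14,2.7,-10],[17.5,3.4,-12.7],[20.7,4.1,-15.2],[20.7,4.1,-15.2],[20.7,4.1,-15.2]])

```text
clock: 48.1
eef_pos: [0.4264, 0.0261, 0.172]
tool_rot: [0.581, 0.813, 0.031, 0.021]
ft_force: [1.1, 0.1, 0.6]
grip_width: 0.0427
```

```bash
python3 look.py e1; python3 bells2.py e1 "(.46,.038)"; python3 - <<'E'
from plan import *
p,r=grasp(.4363,.0297,19,tilt=5,h=.09); mv(p,r)
E
```

```text
t 48.1 q [0.05, 0.1, -0.38, 1.02, 0.02, -0.28] p [0.4264, 0.0261, 0.172] F [1.1, 0.1, 0.6] w 0.0427
e1 block c [0.4362 0.0287] size mm [15.6 11.9] ang 20.6 296 | top c [0.4612 0.0375] [11.3  7.2] ang 18.9 pca 12.5 146 z 0.1212 blockz [0.0652 0.1009]
lin [0.0, 0.0029, 0.0852] rot [-0.5, -0.1, -0.1] |lin| 0.085 |rot| 0.5
```

View pics/e1r.png

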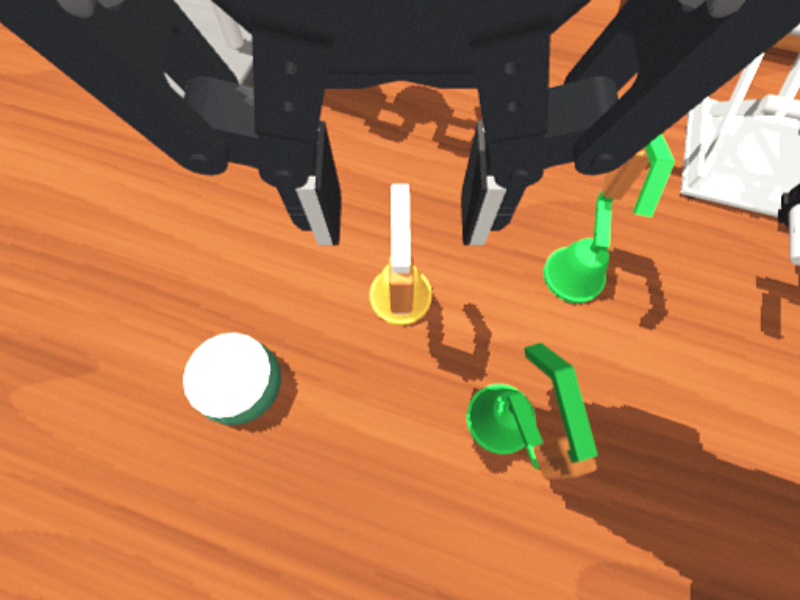

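Emit:
jog_arm(jaw=[0.5,0.5,0.5,0.5,0.8,1,1,1], linear=[[-0.001,0.001,0.03],[-0.001,0.002,0.06],[-0.001,0.003,0.082],[-0.001,0.003,0.085],[-0.001,0.003,0.085],[-0.001,0.003,0.085],[-0.001,0.003,0.085],[-0.001,0.003,0.085]], delta_rot=[[0,0,0],[0,0,0],[0,0,0],[0,0,0],[0,0,0],[0,0,0],[0,0,0],[0,0,0]])

```text
clock: 48.82
eef_pos: [0.4376, 0.0292, 0.0897]
tool_rot: [0.58, 0.814, 0.033, 0.023]
ft_force: [0.6, 0.4, 1.6]
grip_width: 0.011
```

```bash
python3 - <<'E'
from plan import *
st(); o=bot.get_obs(); mv(o['eef_pos']+[0,0,.137],R.from_quat(o['tool_rot']))
E
```

```text
t 48.82 q [0.05, 0.21, -0.49, 0.79, 0.02, -0.28] p [0.4376, 0.0292, 0.0897] F [0.6, 0.4, 1.6] w 0.011
lin [0.0001, 0.011, -0.1366] rot [0.0, 0.0, 0.0] |lin| 0.137 |rot| 0.0
```

Emit:
jog_arm(jaw=[1,1,1,1,1,1,1,1], linear=[[0,0,0],[0,0.002,-0.02],[0,0.004,-0.048],[0,0.006,-0.076],[0,0.008,-0.104],[0,0.01,-0.125],[0,0.011,-0.137],[0,0.011,-0.137]], delta_rot=[[0,0,0],[0,0,0],[0,0,0],[0,0,0],[0,0,0],[0,0,0],[0,0,0],[0,0,0]])

```text
clock: 49.48
eef_pos: [0.4386, 0.0288, 0.229]
tool_rot: [0.58, 0.813, 0.034, 0.025]
ft_force: [0.3, -0.0, -1.7]
grip_width: 0.0109
```

```bash
python3 look.py e2; python3 - <<'E'
from plan import *
mv([.55,-.05,.226],tool(3,5))
E
```

```text
t 49.48 q [0.05, 0.07, -0.25, 1.17, 0.02, -0.28] p [0.4386, 0.0288, 0.229] F [0.3, -0.0, -1.7] w 0.0109
lin [-0.1111, 0.0803, 0.0075] rot [-0.4, -1.3, 15.9] |lin| 0.137 |rot| 16.0
```

View pics/e2r.png

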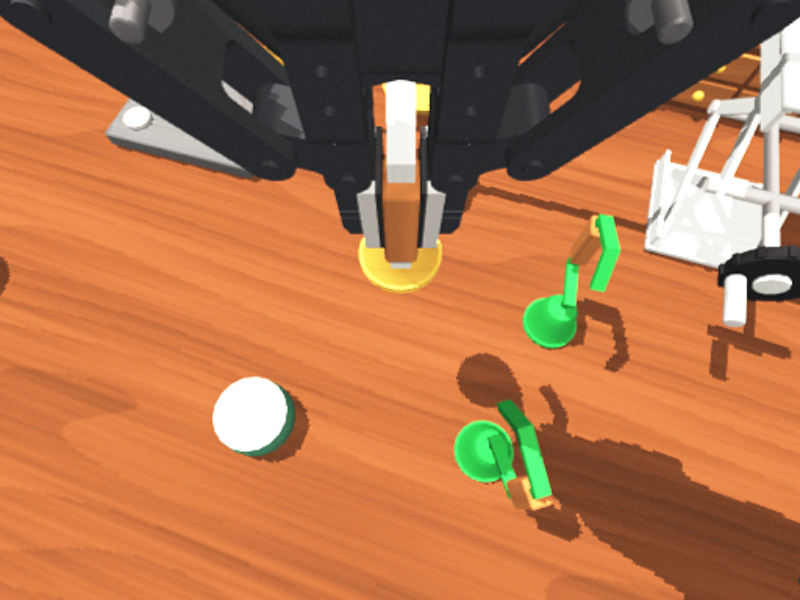

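Emit:
jog_arm(jaw=[1,1,1,1,1,1,1,1], linear=[[-0.01,0.012,0.001],[-0.025,0.027,0.002],[-0.045,0.042,0.003],[-0.068,0.057,0.004],[-0.09,0.07,0.005],[-0.111,0.08,0.0055],[-0.111,0.08,0.0055],[-0.111,0.08,0.0055]], delta_rot=[[0,0,2],[0,-0.2,4],[0,-0.4,7],[-0.2,-0.7,10],[-0.3,-1,13],[-0.4,-1.3,15.9],[-0.4,-1.3,15.9],[-0.4,-1.3,15.9]])

```text
clock: 50.2
eef_pos: [0.548, -0.0506, 0.2236]
tool_rot: [0.688, 0.725, 0.029, 0.027]
ft_force: [-0.6, -0.1, -2.4]
grip_width: 0.011
```

```bash
python3 look.py e3; python3 held.py e3; python3 - <<'E'
from plan import *
mv([.6245,-.05,.226],tool(3,5))
E
```

```text
t 50.2 q [-0.1, 0.29, 0.01, 1.21, 0.01, -0.15] p [0.548, -0.0506, 0.2236] F [-0.6, -0.1, -2.4] w 0.011
e3 wood rel tcp [[-0.0092, -0.0068, -0.0255], [-0.0075, -0.0011, 0.0032], [0.0094, 0.0044, 0.0199]] 1310
 hook white rel [[-0.0129, -0.011, 0.0152], [0.0049, -0.0011, 0.0226], [0.0187, 0.0097, 0.0557]] 1280
 brass rel [0.0081, -0.0212, -0.0904] [0.0374, 0.0204, -0.0623] 604
lin [-0.0041, 0.0769, 0.0041] rot [-0.4, -0.1, 0.0] |lin| 0.077 |rot| 0.5
```

Emit:
jog_arm(jaw=[1,1,1,1,1,1,1,1], linear=[[-0.001,0.015,0.001],[-0.002,0.032,0.002],[-0.003,0.05,0.003],[-0.004,0.067,0.0045],[-0.004,0.077,0.0055],[-0.004,0.077,0.0055],[-0.004,0.077,0.0055],[-0.004,0.077,0.0055]], delta_rot=[[0,0,0],[0,0,0],[0,0,0],[0,0,0],[0,0,0],[0,0,0],[0,0,0],[0,0,0]])

```text
clock: 50.92
eef_pos: [0.6245, -0.0493, 0.2264]
tool_rot: [0.687, 0.725, 0.03, 0.028]
ft_force: [-0.4, 0.7, -2.4]
grip_width: 0.0112
```

```bash
python3 look.py e4; python3 held.py e4; python3 - <<'E'
from plan import *
mv([.6245,-.05,.187],tool(3,5))
E
```

```text
t 50.92 q [-0.08, 0.44, 0.23, 1.28, 0.01, -0.14] p [0.6245, -0.0493, 0.2264] F [-0.4, 0.7, -2.4] w 0.0112
e4 wood rel tcp [[-0.0097, -0.006, -0.0256], [-0.0081, -0.0003, 0.0035], [0.0086, 0.0069, 0.0313]] 1334
 hook white rel [[-0.0133, -0.0101, 0.0154], [0.0048, -0.0003, 0.0229], [0.0181, 0.0102, 0.054]] 1206
 brass rel [0.0085, -0.0127, -0.0866] [0.0373, 0.0211, -0.0652] 127
lin [-0.0006, -0.0034, 0.0395] rot [-0.3, -0.1, 0.1] |lin| 0.04 |rot| 0.3
```

View pics/e4r.png

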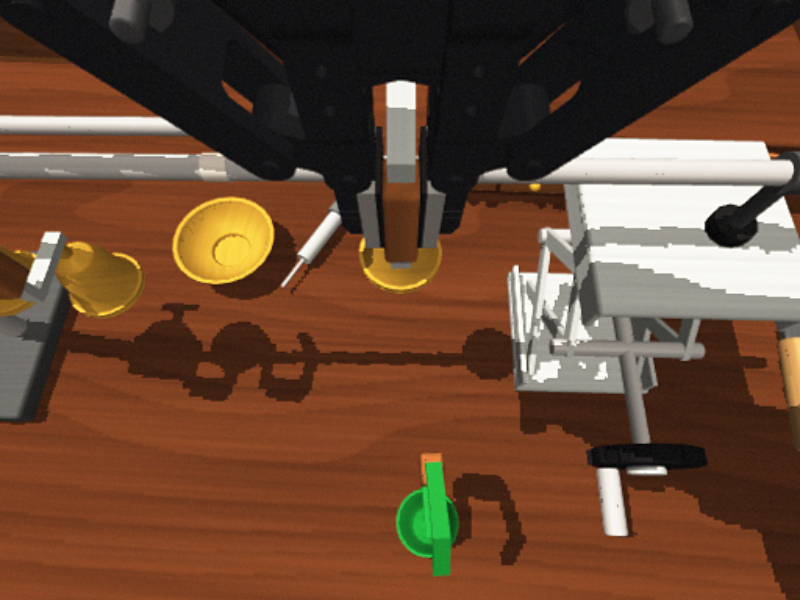

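Emit:
jog_arm(jaw=[1,1,1,1,1,1,1,1], linear=[[0,-0.001,0.008],[0,-0.002,0.017],[0,-0.003,0.026],[-0.0005,-0.0034,0.034],[-0.0005,-0.0034,0.0395],[-0.0005,-0.0034,0.0395],[-0.0005,-0.0034,0.0395],[-0.0005,-0.0034,0.0395]], delta_rot=[[0,0,0],[0,0,0],[0,0,0],[0,0,0],[0,0,0],[0,0,0],[0,0,0],[0,0,0]])

```text
clock: 51.63
eef_pos: [0.6258, -0.0503, 0.1873]
tool_rot: [0.687, 0.725, 0.031, 0.028]
ft_force: [0.2, 0.5, -0.8]
grip_width: 0.0109
```

```bash
python3 look.py e5; python3 held.py e5; python3 - <<'E'
from plan import *
mv([.6245,-.05,.187],tool(3,5)); mv([.6190,.067,.1875],tool(3,5)) 
im,d,c=snap('scene','s7'); a=im[140:260,170:330]; cv2.imwrite('pics/s7c.png',cv2.resize(a,None,fx=4.8,fy=4.8,interpolation=cv2.INTER_CUBIC)[:,:,::-1])
E
```

```text
t 51.63 q [-0.09, 0.46, 0.16, 1.19, 0.01, -0.14] p [0.6258, -0.0503, 0.1873] F [0.2, 0.5, -0.8] w 0.0109
e5 wood rel tcp [[-0.01, -0.0062, -0.0258], [-0.0082, -0.0005, 0.003], [0.007, 0.0054, 0.0181]] 1305
 hook white rel [[-0.0135, -0.0102, 0.0154], [0.0068, -0.0005, 0.022], [0.0259, 0.0098, 0.0552]] 1409
 brass rel [0.0086, -0.0137, -0.0867] [0.0368, 0.0209, -0.0673] 110
lin [0.0004, -0.0014, 0.0004] rot [-0.2, -0.1, 0.1] |lin| 0.002 |rot| 0.2
lin [0.1175, -0.0007, 0.0001] rot [-0.2, -0.1, 0.1] |lin| 0.118 |rot| 0.2
```

View pics/s7c.png

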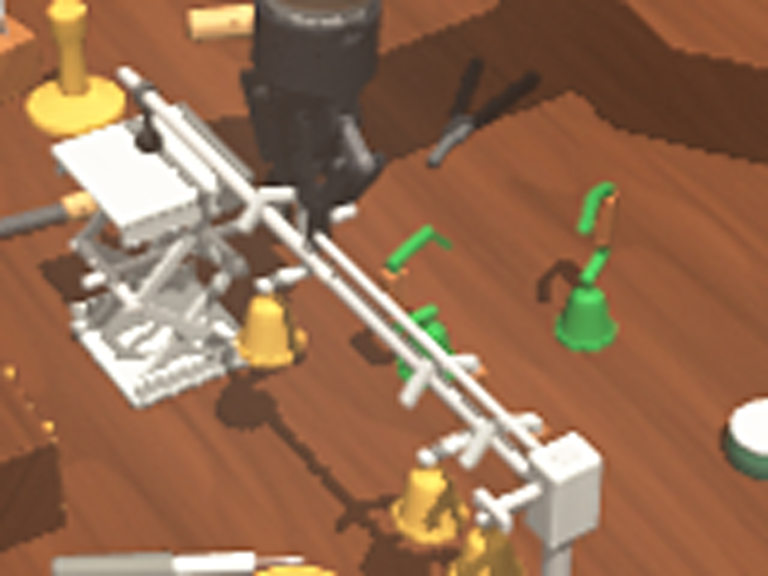

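Emit:
jog_arm(jaw=[1,1,1,1,1,1,1,1], linear=[[0.01,0,0],[0.028,0,0],[0.046,0,0],[0.064,0,0],[0.082,0,0],[0.1,0,0],[0.112,0,0],[0.1175,0,0]], delta_rot=[[0,0,0],[0,0,0],[0,0,0],[0,0,0],[0,0,0],[0,0,0],[0,0,0],[0,0,0]])

```text
clock: 52.4
eef_pos: [0.6194, 0.0694, 0.1876]
tool_rot: [0.686, 0.726, 0.031, 0.028]
ft_force: [0.4, -0.3, -1.5]
grip_width: 0.011
```

```bash
python3 look.py e6; python3 - <<'E'
from plan import *
im,d,c=snap('scene','s8'); a=im[140:260,170:330]; cv2.imwrite('pics/s8c.png',cv2.resize(a,None,fx=4.8,fy=4.8,interpolation=cv2.INTER_CUBIC)[:,:,::-1])
E
```

```text
t 52.4 q [0.11, 0.45, 0.14, 1.18, -0.0, 0.06] p [0.6194, 0.0694, 0.1876] F [0.4, -0.3, -1.5] w 0.011
```

View pics/e6r.png

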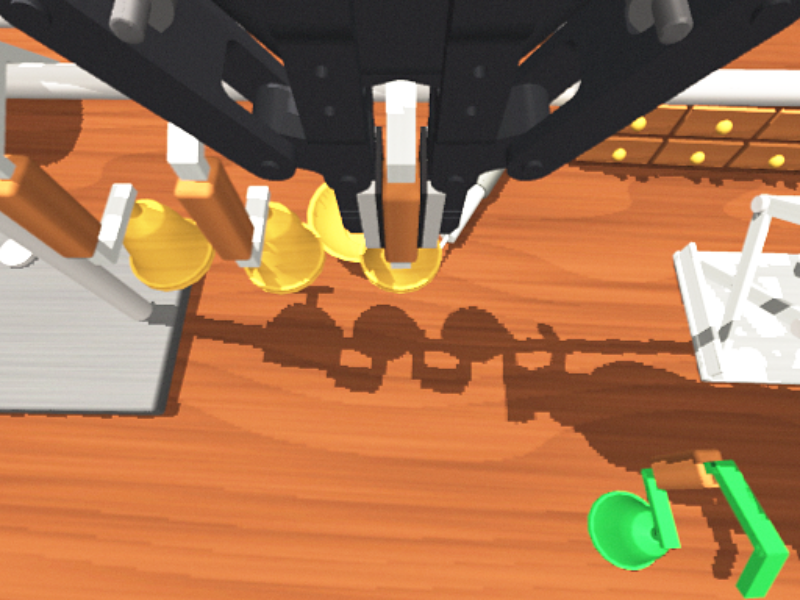

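View pics/s8c.png

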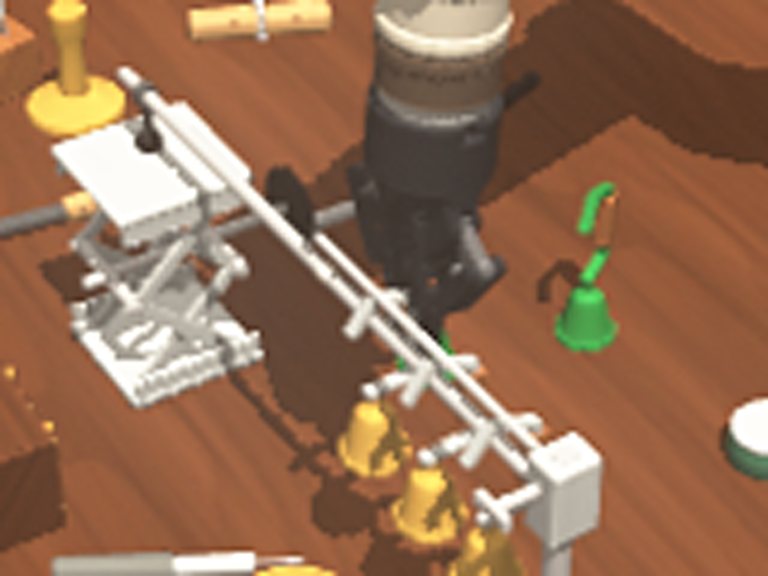

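Emit:
jog_arm(jaw=[1,1,0.9,0.77,0.77,0.77,0.77,0.77], linear=[[0,0,0.0015],[0,0,0.003],[0,0,0.003],[0,0,0.003],[0,0,0.003],[0,0,0.003],[0,0,0.003],[0,0,0.003]], delta_rot=[[0,0,0],[0,0,0],[0,0,0],[0,0,0],[0,0,0],[0,0,0],[0,0,0],[0,0,0]])

```text
clock: 53.17
eef_pos: [0.6197, 0.0668, 0.1844]
tool_rot: [0.687, 0.725, 0.031, 0.028]
ft_force: [0.1, -0.1, 0.8]
grip_width: 0.0197
```

Emit:
jog_arm(jaw=[0.77,0.77,0.77,0.77,0.77,0.77,0.77,0.77], linear=[[0,-0.008,-0.002],[0,-0.02,-0.005],[0,-0.035,-0.01],[0,-0.05,-0.018],[0,-0.07,-0.03],[0,-0.09,-0.04],[0,-0.11,-0.05],[0,-0.13,-0.06]], delta_rot=[[0,0,0],[0,0,0],[0,0,0],[0,0,0],[0,0,0],[0,0,0],[0,0,0],[0,0,0]])

```text
clock: 53.83
eef_pos: [0.4837, 0.0597, 0.2337]
tool_rot: [0.687, 0.725, 0.031, 0.028]
ft_force: [-0.8, -0.6, -0.5]
grip_width: 0.0197
```

```bash
python3 look.py e7; python3 - <<'E'
from plan import *
im,d,c=snap('scene','s9'); a=im[140:290,170:350]; cv2.imwrite('pics/s9c.png',cv2.resize(a,None,fx=4,fy=4,interpolation=cv2.INTER_CUBIC)[:,:,::-1])
mv([.36,.07,.26],tool(0,55)) 
E
```

```text
t 53.83 q [0.13, 0.16, -0.14, 1.19, -0.01, 0.07] p [0.4837, 0.0597, 0.2337] F [-0.8, -0.6, -0.5] w 0.0197
lin [0.0169, -0.1196, -0.0352] rot [-50.1, -1.6, 2.7] |lin| 0.126 |rot| 50.2
```

View pics/s9c.png

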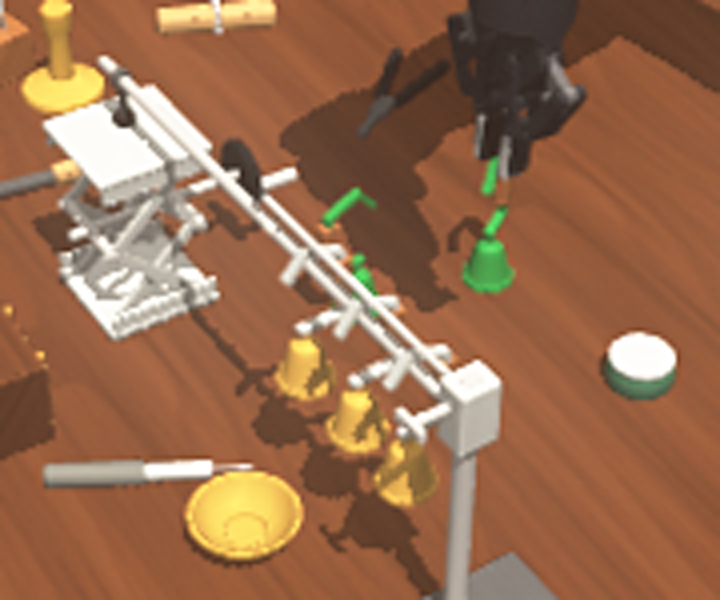

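View pics/e7r.png

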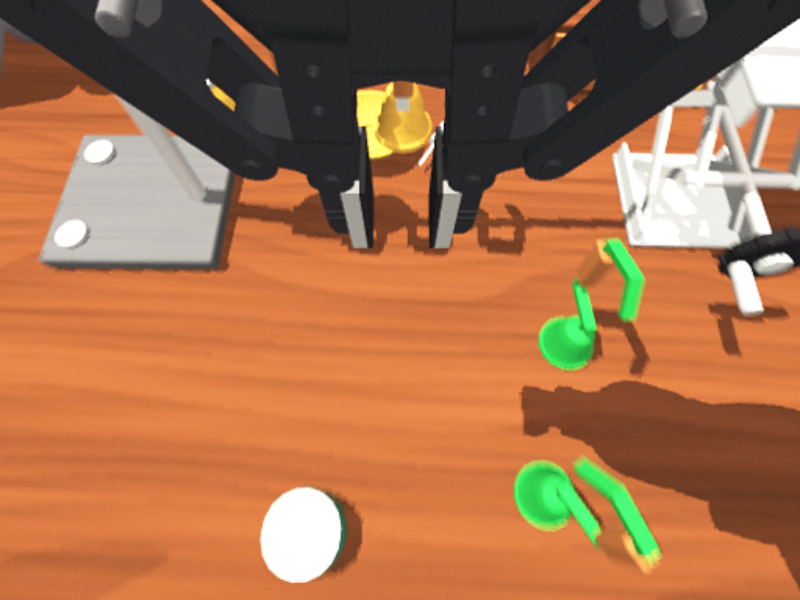

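Emit:
jog_arm(jaw=[0.4,0.4,0.4,0.4,0.4,0.4,0.4,0.4], linear=[[0.002,-0.02,-0.006],[0.004,-0.04,-0.012],[0.006,-0.06,-0.018],[0.01,-0.08,-0.024],[0.014,-0.1,-0.03],[0.017,-0.12,-0.035],[0.017,-0.12,-0.035],[0.017,-0.12,-0.035]], delta_rot=[[-6,0,0],[-12,0,0],[-18,-0.5,1],[-25,-1,1.5],[-32,-1,2],[-39,-1.5,2.5],[-45,-1.6,2.7],[-50,-1.6,2.7]])

```text
clock: 54.6
eef_pos: [0.3607, 0.07, 0.2582]
tool_rot: [0.626, 0.627, 0.328, 0.327]
ft_force: [1.1, 0.0, -0.1]
grip_width: 0.0509
```

Emit:
jog_arm(jaw=[0.4,0.4,0.4,0.4,0.4,0.4,0.4,0.4], linear=[[0,0,0],[0,0,0],[0,0,0],[0,0,0],[0,0,0],[0,0,0],[0,0,0],[0,0,0]], delta_rot=[[0,0,0],[0,0,0],[0,0,0],[0,0,0],[0,0,0],[0,0,0],[0,0,0],[0,0,0]])

```text
clock: 55.27
eef_pos: [0.3626, 0.0701, 0.2584]
tool_rot: [0.628, 0.628, 0.325, 0.325]
ft_force: [0.6, 0.1, -0.3]
grip_width: 0.0512
```

```bash
python3 look.py e8; python3 - <<'E'
from plan import *
im,d,c=load('e8');P=cloud(c,d);hsv=cv2.cvtColor(im,cv2.COLOR_RGB2HSV)
m=(hsv[...,0]<=18)&(hsv[...,1]>90)&(P[...,2]>.15)&(P[...,2]<.2)&(P[...,0]>.57)&(P[...,0]<.66)
n,l,s,ce=cv2.connectedComponentsWithStats(m.astype(np.uint8))
for i in range(1,n):
    if s[i,4]>30: q=P[l==i]; print('block',s[i,4],np.median(q,0).round(4),np.percentile(q[:,2],[2,98]).round(4))
E
```

```text
t 55.27 q [0.5, -0.64, -1.05, 0.27, -0.4, 0.31] p [0.3626, 0.0701, 0.2584] F [0.6, 0.1, -0.3] w 0.0512
block 235 [0.6144 0.0659 0.1756] [0.1566 0.1929]
block 243 [0.6113 0.13   0.1764] [0.1575 0.1947]
block 285 [0.6089 0.1889 0.1759] [0.1567 0.194 ]
```

View pics/e8r.png

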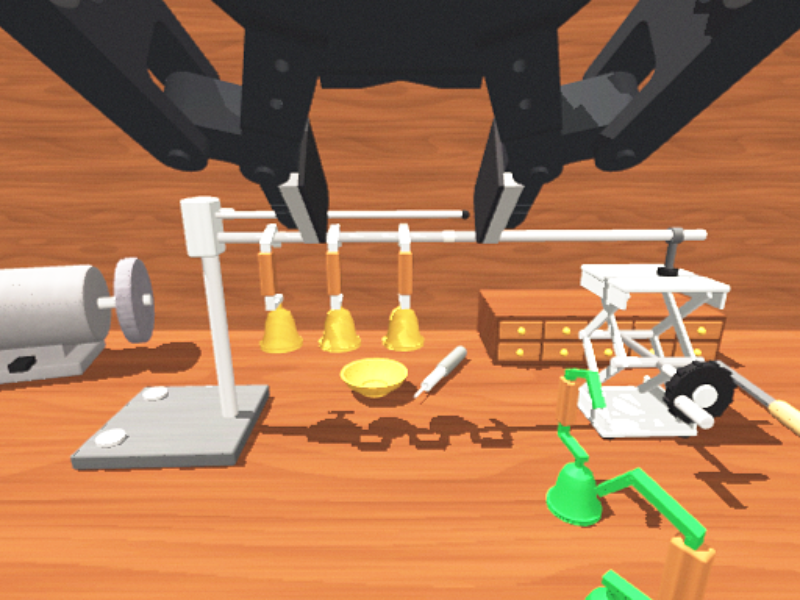

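```bash
python3 - <<'E'
from plan import *
mv([.46,-.17,.24],tool(3,68)); mv([.56,-.2,.190],tool(3,72),base=(np.array([.46,-.17,.24]),tool(3,68)))
E
```

```text
lin [-0.2401, 0.0413, 0.0903] rot [-13.2, 2.7, -1.4] |lin| 0.26 |rot| 13.6
lin [-0.0352, -0.0095, 0.1099] rot [-4.0, -0.0, 0.0] |lin| 0.116 |rot| 4.0
```

Emit:
jog_arm(jaw=[0.4,0.4,0.4,0.4,0.4,0.4,0.4,0.4], linear=[[-0.035,0.006,0.013],[-0.07,0.012,0.026],[-0.105,0.018,0.039],[-0.14,0.024,0.052],[-0.175,0.03,0.065],[-0.21,0.036,0.079],[-0.24,0.041,0.09],[-0.24,0.041,0.09]], delta_rot=[[-2,0.4,0],[-4,0.8,0],[-6,1.2,-0.5],[-8,1.6,-0.8],[-10,2,-1],[-12,2.4,-1.2],[-13.2,2.7,-1.4],[-13.2,2.7,-1.4]])

```text
clock: 55.98
eef_pos: [0.4594, -0.1605, 0.2594]
tool_rot: [0.568, 0.601, 0.406, 0.389]
ft_force: [1.7, -0.7, 0.6]
grip_width: 0.0511
```

```bash
python3 - <<'E'
from plan import *
st(); mv([.563,-.2,.188],tool(3,72))
E
```

```text
t 55.98 q [-0.73, -0.12, -1.08, -0.45, 0.71, -0.36] p [0.4594, -0.1605, 0.2594] F [1.7, -0.7, 0.6] w 0.0511
lin [-0.0443, -0.0293, 0.1207] rot [-3.6, 0.2, 0.3] |lin| 0.132 |rot| 3.6
```

Emit:
jog_arm(jaw=[0.4,0.4,0.4,0.4,0.4,0.4,0.4,0.4], linear=[[-0.008,-0.006,0.024],[-0.016,-0.012,0.048],[-0.025,-0.018,0.072],[-0.034,-0.024,0.096],[-0.044,-0.029,0.12],[-0.044,-0.029,0.12],[-0.044,-0.029,0.12],[-0.044,-0.029,0.12]], delta_rot=[[0,0,1],[-1,0,2],[-2,0,3],[-3,0,5],[-3.6,0,6],[-3.6,0,7],[-3.6,0,7],[-3.6,0,7]])

```text
clock: 56.65
eef_pos: [0.5601, -0.193, 0.1822]
tool_rot: [0.594, 0.554, 0.447, 0.374]
ft_force: [0.8, -0.1, -0.2]
grip_width: 0.0513
```

Emit:
jog_arm(jaw=[0.4,0.4,0.4,0.4,0.4,0.4,0.4,0.4], linear=[[0,0,0],[0,0,0],[0,0,0],[0,0,0],[0,0,0],[0,0,0],[0,0,0],[0,0,0]], delta_rot=[[0,0,0],[0,0,0],[0,0,0],[0,0,0],[0,0,0],[0,0,0],[0,0,0],[0,0,0]])

```text
clock: 57.32
eef_pos: [0.5603, -0.1933, 0.1829]
tool_rot: [0.594, 0.553, 0.447, 0.375]
ft_force: [-0.3, 0.8, -0.6]
grip_width: 0.0512
```

```bash
python3 look.py f1; python3 gap3.py f1; python3 gap2.py f1; python3 raile.py f1
```

```text
t 57.32 q [-0.62, 0.38, -1.01, -0.99, 0.63, -0.13] p [0.5603, -0.1933, 0.1829] F [-0.3, 0.8, -0.6] w 0.0512
f1 plane [0. 0. 0.] 0 cam z 0.1497 lowest foot hits mm [] n 0 | passes under mm None
f1 edge [211.83 211.87 211.67 211.38 211.27 211.31 211.12] xf [0.652  0.6513 0.6523 0.6514 0.6518 0.6525 0.6531] footz 0.16602 plat 0.16571 gap mm 0.314
f1 [0.19902 0.20975] [9.e-05 6.e-05] 0.20438
  return _methods._mean(a, axis=axis, dtype=dtype,
  ret = ret.dtype.type(ret / rcount)
```

View pics/f1r.png

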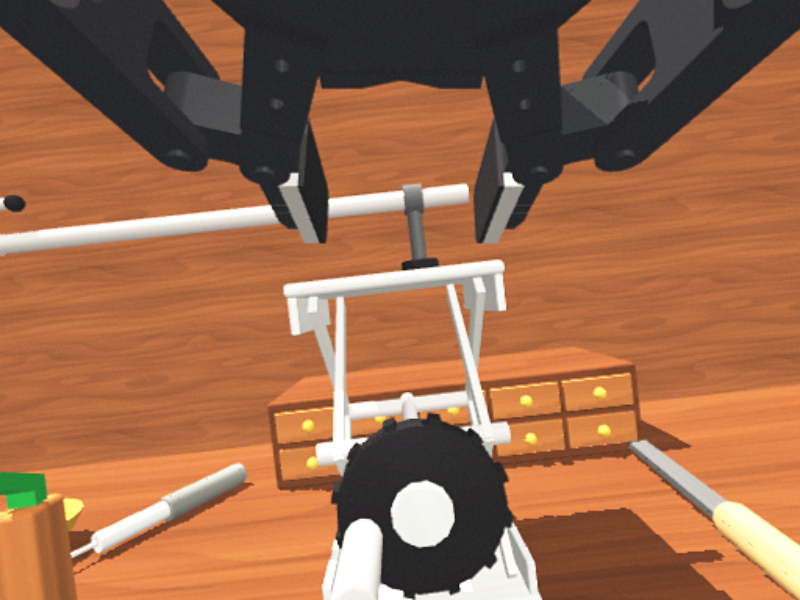

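```bash
python3 - <<'E'
from plan import *
o=bot.get_obs(); mv(o['eef_pos']+[0,0,.025],R.from_quat(o['tool_rot']))
E
```

```text
lin [0.0029, 0.0235, -0.008] rot [0.0, 0.0, 0.0] |lin| 0.025 |rot| 0.0
```

Emit:
jog_arm(jaw=[0.4,0.4,0.4,0.4,0.4,0.4,0.4,0.4], linear=[[0.0015,0.012,-0.004],[0.003,0.0235,-0.008],[0.003,0.0235,-0.008],[0.003,0.0235,-0.008],[0.003,0.0235,-0.008],[0.003,0.0235,-0.008],[0.003,0.0235,-0.008],[0.003,0.0235,-0.008]], delta_rot=[[0,0,0],[0,0,0],[0,0,0],[0,0,0],[0,0,0],[0,0,0],[0,0,0],[0,0,0]])

```text
clock: 58.03
eef_pos: [0.5601, -0.193, 0.2069]
tool_rot: [0.595, 0.554, 0.447, 0.374]
ft_force: [-0.3, 0.4, 0.2]
grip_width: 0.0514
```

```bash
python3 look.py f2; python3 gap3.py f2 w13; python3 gap2.py f2; python3 raile.py f2 w13 w12 w9 w8 w5
```

```text
t 58.03 q [-0.62, 0.3, -0.99, -0.88, 0.63, -0.13] p [0.5601, -0.193, 0.2069] F [-0.3, 0.4, 0.2] w 0.0514
f2 plane [-0.0013  -0.0003   0.16304] 283 cam z 0.1739 lowest foot hits mm [-0.08 -0.02 -0.01 -0.    0.    0.12  0.13  0.23  0.25  0.3   0.3   0.37] n 161 | passes under mm [0.11]
w13 plane [-1.2800e-03 -1.6000e-04  1.6309e-01] 343 cam z 0.176 lowest foot hits mm [-0.1  -0.02 -0.02  0.01  0.03  0.07  0.17  0.22  0.23  0.31  0.31  0.31] n 162 | passes under mm None
f2 edge [180.37 180.21 180.13 179.93 179.62 179.55 179.51] xf [0.6526 0.6517 0.6512 0.6525 0.6517 0.652  0.6522] footz 0.16375 plat 0.16304 gap mm 0.713
f2 [0.19913 0.20994] [8.e-05 9.e-05] 0.20453
w13 [0.19927 0.20986] [9.e-05 5.e-05] 0.20456
w12 [0.19919 0.20973] [8.e-05 7.e-05] 0.20446
w9 [0.1991  0.20984] [5.e-05 9.e-05] 0.20447
w8 [0.19967 0.2101 ] [8.e-05 5.e-05] 0.20488
w5 [0.19922 0.2098 ] [4.e-05 4.e-05] 0.20451
```

```bash
python3 - <<'E'
from plan import *
im,d,c=snap('scene','s10'); cv2.imwrite('pics/s10b.png',cv2.resize(im,(768,576))[:,:,::-1])
for tag in('top0',):
    pass
im,d,c=snap('top','t9'); i0,d0,_=load('top0'); df=np.abs(im.astype(int)-i0).max(2); 
for t in('top0','t9'):
    im,d,c=load(t); P=cloud(c,d); hsv=cv2.cvtColor(im,cv2.COLOR_RGB2HSV); m=cv2.inRange(hsv,(45,120,60),(80,255,255)); n,l,s,ce=cv2.connectedComponentsWithStats(m); print(t,[(ce[i].round(1).tolist(),int(s[i,4])) for i in range(1,n) if s[i,4]>12])
E
```

```text
top0 [([263.7, 207.6], 108), ([255.7, 242.8], 97)]
t9 [([263.8, 207.5], 110), ([255.6, 242.9], 99)]
```

View pics/s10b.png

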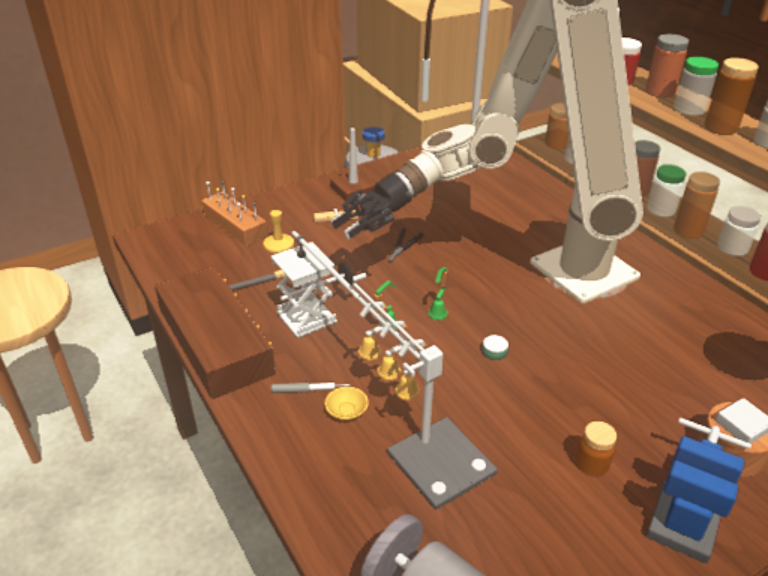

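The scene view shows three bells at about (368,345), (387,368), (405,385), all hanging between band and post. The green look-alikes have not moved, nothing else looks disturbed, and the arm is touching nothing. I'm handing the job in.

```bash
python3 -c "
from workcell import bot
print(bot.job_done())"
```

```text
the job is handed in; nothing more can be done
None
```

I propped the rail first, then hung all three brass bells. They now hang between the white band and the post, and I handed the job in at about 58 s. Only three brass bells were on the bench.

**Propping the rail:** I cranked the knob about 4.2 turns. One step lifted the rail by about 0.4 mm, so I turned back and crept up again until the platform touched. In the last close view the platform is at 163.0 mm. The rail height is within about 0.05 mm of its unloaded value, even with the bells on, so the foot is carrying load. My direct reading of the foot–platform gap scattered by about 0.2 mm, so I relied on the rail height instead.

**Hanging the bells:** They hang about 66, 125 and 189 mm from the post's axis. All three are past the band at 230 mm, and the robot is not touching them.

**Contact with the rail:** While being hooked over the rail, the first two bells' crowns rubbed it, with up to about 11 N at the wrist. I approached lower with the third, and it went on with no sign of contact. The last height check showed no lasting effect on the rail.

**Everything else:** The two green look-alikes are where they started, within measurement error. The other bystanders look unmoved in the final scene picture, but I did not measure each one.

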